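# Load the slide-cassette magazine

## Task

Load the microscope's slide magazine: slide the clear guard along its curved rail until the column is fully uncovered, then lay every slide cassette from the bench flat in the column and press each one down against the spring until the catches snap over it. When all are latched in, slide the guard back along its rail until it is fully home over the column, without disturbing the other things on the bench.

Things in the scene. Friction and masses are not known exactly. Their poses are not given: they have to be found in the camera images.
- magazine: The fixed magazine: grey foot 130 x 100 mm, 12 high, with an open-sided column of aluminium corner strips and a curved rail beside it. Origin: centre of the column at bench level; x along the column's long side (away from the robot), y left, z up. Column inside 94 (x) by 60 mm (y); the middle 68 mm of its two long sides are open for fingers. The strips flare out from 120 to 136 mm, their tops.
- column_mouth (a point): Column centre, 105 mm above the bench, level with the flat undersides of the catches: the top face of the uppermost latched cassette ends here. A cassette laid in rests on the catches' slopes, underside about 117 mm up. Press its top face 4 to 6 mm below this point: the catches snap over it, and it rises back against them. The next is pressed in likewise on top of the earlier ones.
- lift (a joint): Travel of the spring platform in the column, m: 0 at the top (face 103 mm above the bench), growing downwards to 0.088. The spring gives 3 N at 0 and 0.15 N more per mm; the catches add some 1 to 4 N while a cassette passes. About 0.014, 0.030, 0.046, 0.062, 0.078 with one to five cassettes latched.
- guard (a joint): Guard position along its rail, rad: 0 = home, clear cover over the column; 1.2 = end, fully open; column free from 0.9. Grows counter-clockwise from above about rail_centre (guard goes to the column's -y side). Stays where left; about 1 N drag. A white block bored for the rail carries the cover, 120 x 80 x 5 mm, 145 to 150 mm above the bench, and the black grip.
- guard_handle (a point): The guard's black grip, a fin 14 mm thick along the rail, 30 across it, 46 tall, from 153 to 199 mm above the bench, straight above the rail; this point is 185 mm up. Its x axis points to the rail's centre, y along the rail, z up; it turns with the guard. Pinch the 14 mm thickness from above and turn with the bend.
- rail_centre (a point): Centre of the rail's arc, 135 mm above the bench, 220 mm from the column's centre along the magazine's x. The rail is a level steel rod of 14 mm diameter bent to 140 mm radius at this height; at home the guard lies from here towards the magazine's -x, over the column.
- pawl0: One of the two black spring catches (the other faces it on the near side), in the middle of the column's far short side, 24 mm wide. Origin at its underside, 105 mm above the bench, on the column's inner face; it reaches 8 mm into the column, flat underneath, sloping on top up to 122 mm; pushed outwards by a passing cassette, it springs back over it.
- cassette1: A grey slide cassette, a flat block 90 x 56 x 16 mm (x, y, z) with three glass slides showing on each face, about 90 g; same either way up and either way round. Origin at its centre. It lies flat on the bench; three to five of the five are there (None if absent).
- cassette2: A grey slide cassette, a flat block 90 x 56 x 16 mm (x, y, z) with three glass slides showing on each face, about 90 g; same either way up and either way round. Origin at its centre. It lies flat on the bench; three to five of the five are there (None if absent).
- cassette3: A grey slide cassette, a flat block 90 x 56 x 16 mm (x, y, z) with three glass slides showing on each face, about 90 g; same either way up and either way round. Origin at its centre. It lies flat on the bench; three to five of the five are there (None if absent).
- cassette4: A grey slide cassette, a flat block 90 x 56 x 16 mm (x, y, z) with three glass slides showing on each face, about 90 g; same either way up and either way round. Origin at its centre. It lies flat on the bench; three to five of the five are there (None if absent).
- cassette5: A grey slide cassette, a flat block 90 x 56 x 16 mm (x, y, z) with three glass slides showing on each face, about 90 g; same either way up and either way round. Origin at its centre. It lies flat on the bench; three to five of the five are there (None if absent).
- dishes: Bystander: a stack of three culture dishes, 92 mm across, 48 mm tall; origin at the centre of the underside. Leave alone.
- dropper: Bystander: a small dropper bottle, 44 mm across, 100 mm tall; origin at the centre of the underside. Leave alone.
- jar: Bystander: a small amber jar, 56 mm across, 65 mm tall; origin at the centre of the underside. Leave alone.
- marker: Bystander: a marker pen lying down, 130 x 14 x 14 mm; origin at the centre of the underside. Leave alone.
Mind the look-alikes: they are no part of the job. Leave any blue or brown look-alike of the cassette2 alone.

How it is judged:
By the outcome, as a careful person would: the job done as asked, in the order asked, and still so for the second after the job is handed in, with the robot touching nothing.
Of cassette1, cassette2, cassette3, cassette4, cassette5 only 3 to 5 are there at a start; the rules pass over those that are not, and their reading is None.
At some moment in a run one of cassette1, cassette2, cassette3, cassette4, cassette5 may be knocked a few centimetres aside while the robot is not near it.
Once in a run the grip may slacken for a moment while it holds something.
It also fails if it takes over 210 s, if anything falls off the work surface, if the arm or the gripper's body presses on something with over 40 N, if the wrist force passes 120 N, or if a joint passes its speed limit or range.

## Robot

A 7-joint arm with a two-finger parallel gripper is mounted at the origin on the work surface. World frame = base frame: x ahead of the robot, y to its left, z up, the work surface at z = 0. Lengths are in m, angles in rad, forces in N, time in s.
With the tool pointing down it reaches from about 0.35 to 0.9 m from the base axis. Payload 8.1 kg.
Tool frame: the origin (TCP) lies on the centre line of the jaws, within the pads' length; the fingertips stand 25 mm ahead of it and the grasp point (between the pads) lies 6 mm ahead of it; x points along the fingers, y is the direction in which the jaws open and shut, and the axes are right-handed (so a half turn about x gives the same grasp; the last joint's range is limited). The gripper opens to 92 mm and grips with 3 to 60 N. Pads are 19 mm wide; open, the fingers measure 130 mm over their backs; the gripper's body (75 mm by 190 mm) begins 47 mm behind the grasp point.
Start: joints at [1.03, 0.434, 0.025, 1.573, -0.012, 1.134, -0.075], TCP at [0.265, -0.566, 0.252] pointing down, gripper open.
Joint ranges: [-2.62, 2.62], [-0.44, 2.09], [-1.27, 1.32], [0.08, 2.57], [-1.32, 4.46], [0.12, 2], [-2.74, 2.74]. Speed limits (rad/s): [2.22, 2.22, 3.01, 3.01, 3.14, 3.14, 3.14].

## Interface

Orientations are given as [roll, pitch, yaw] about the fixed x, y, z axes, in that order (R = Rz(yaw) Ry(pitch) Rx(roll)).
In Python, from workcell import sensors, cams, bot gives the robot as it stands.
- The arm moves only by the tool step_arm, never from a script. Its argument "increments" is a list of rows, each an object of numbers: "x", "y", "z": the shift along the tool's x, y, z in mm; "wx", "wy", "wz": the turn, a rotation vector about the tool's x, y, z in degrees; "claw": the closure, from -1 (fully open) to 1 (shut), so that 0 is half open. A call has 1 to 5 rows; each row is the pose to reach, as a shift and turn from the pose commanded when the call began, along the tool's axes at that moment; what a row does not reach only later rows make up. A row lasts 1/12 s, in which the tool goes at most 41.7 mm and 7.16 degrees, less where a joint would pass 70% of its speed; a pose out of reach is approached as far as the arm can. A call with a gripper value outside its range is refused whole. The fingers move at their own pace and stop on an object; the grip force is fixed at half the most. Time passes only in rows, so rows that repeat a pose let the fingers close. It gives the time, the measured TCP pose, the force and the opening at its end, in the units of the state.
- sensors.get_obs(): the state, without advancing time (a new reading comes with each control period).
- cams.camera(name): name is "scene" or "top" or "wrist"; returns a dict with "frame" (420x560x3 uint8, red, green, blue), "range_z" (420x560 float32, m along the optical axis (not along the pixel's ray), 0 where there is no reading), "mtx" (3x3 intrinsics, pixels), "k1" (the pictures are not rectified: a ray, as slopes to the right and down, at radius r is drawn at 1 + k1 r^2 times it, then the intrinsics apply), "rvec" (rotation vector, rad) and "tvec" (3), from world to camera coordinates, as OpenCV has them. Camera axes: x right, y down, z forward; pixel columns grow to the right and rows downward; lengths in m; the calibration is good to about 2 mm. A picture is of the moment at which its call begins.
- bot.finish_job(): hands the job in, once; it reports no verdict.
The state is a dict: "clock": time; "q": joint angles; "dq": joint speeds; "tau": joint torques, N m; "position": TCP position; "ee_rot": TCP orientation; "contact_force": force on the tool from outside, world axes, zero at the start; "torque": the same for the moment, N m; "grip_width": finger opening in m.
Only numpy, scipy, OpenCV 4.12 (cv2) and the standard library are available. Lean on these libraries where they do the work, as an engineer would, in place of code of your own. Each camera call takes 0.05 s, during which the arm holds its last target. There are 200 camera calls.

## Working session

There is one attempt and no reset: what is moved stays moved. The work goes in short steps, Python scripts to look and compute and a tool call to move; the robot and the scene stay as the last step left them, time stands still between calls to the robot, and variables do not carry over. Pictures are saved under pics/ and viewed, about 12 in all and at most 16, crops included, and the job is handed in when it is done.

Besides the shell and the picture viewer there is one more tool, called after "Call:" by a JSON object that holds its "op" and its "data", one argument or row to a line. step_arm: Moves the arm, as the interface text tells. Its arguments: {"type":"object","properties":{"increments":{"type":"array","items":{"type":"object","properties":{"x":{"type":"number"},"y":{"type":"number"},"z":{"type":"number"},"wx":{"type":"number"},"wy":{"type":"number"},"wz":{"type":"number"},"claw":{"type":"number"}}}}},"required":["increments"]}

```bash
ls; mkdir -p pics; cat > h.py <<'E'
import numpy as np, cv2
from scipy.spatial.transform import Rotation as R
from workcell import sensors, cams, bot
def cam(n):
    c=cams.camera(n); c['R']=cv2.Rodrigues(np.array(c['rvec'],float))[0]; c['t']=np.array(c['tvec'],float).ravel(); return c
def save(c,n): cv2.imwrite('pics/'+n,np.ascontiguousarray(c['frame'][:,:,::-1]))
def slopes(c,uv):
    uv=np.atleast_2d(np.array(uv,float)); K=np.array(c['mtx'],float)
    d=np.c_[(uv[:,0]-K[0,2])/K[0,0],(uv[:,1]-K[1,2])/K[1,1]]; s=d.copy()
    for _ in range(20): s=d/(1+c['k1']*(s**2).sum(1))[:,None]
    return s
def toworld(c,uv,z):  # depth along axis
    s=slopes(c,uv); z=np.atleast_1d(z)[:,None]
    return (np.c_[s,np.ones(len(s))]*z-c['t'])@c['R']
def atz(c,uv,h): # ray meets world height h
    s=slopes(c,uv); d=np.c_[s,np.ones(len(s))]@c['R']; o=-c['t']@c['R']
    return o+d*((h-o[2])/d[:,2])[:,None]
def cloud(c):
    h,w=c['range_z'].shape; v,u=np.mgrid[:h,:w]
    P=toworld(c,np.c_[u.ravel(),v.ravel()],c['range_z'].ravel()).reshape(h,w,3)
    P[c['range_z']<=0]=np.nan; return P
def proj(c,P):
    X=np.atleast_2d(P)@c['R'].T+c['t']; s=X[:,:2]/X[:,2:]; s=s*(1+c['k1']*(s**2).sum(1))[:,None]
    K=np.array(c['mtx']); return s*[K[0,0],K[1,1]]+[K[0,2],K[1,2]]
E
python3 - <<'E'
from h import *
a=cam('scene');b=cam('top');save(a,'s0.png');save(b,'t0.png')
for c in(a,b): print(-c['t']@c['R'],c['mtx'],c['k1'])
np.savez('/tmp/t0.npz',**{k:np.array(v) for k,v in b.items()});np.savez('/tmp/s0.npz',**{k:np.array(v) for k,v in a.items()})
o=sensors.get_obs();print(o)
E
```

```text
pics
[0.9896096  0.68966674 0.97384361] [[409.91335983   0.         273.50796355]
 [  0.         409.91335983 212.45339103]
 [  0.           0.           1.        ]] -0.025821885985099647
[0.35463761 0.0223345  1.09635236] [[401.85171038   0.         281.72709619]
 [  0.         401.85171038 204.27344652]
 [  0.           0.           1.        ]] -0.06373643802366942
{'clock': 0.1, 'q': array([ 1.03036098,  0.435139  ,  0.02500531,  1.57398575, -0.01159018,
        1.134038  , -0.07509667]), 'dq': array([-1.48426435e-03, -1.31629551e-03, -1.54907292e-04,  1.61814565e-05,
        1.16577140e-03,  1.62319955e-03, -8.91074938e-04]), 'tau': array([ 2.43668081e-03, -6.69131684e+01,  9.87791978e-01, -3.15146649e+01,
       -6.05335599e-02,  3.74452304e-02,  5.99037389e-05]), 'position': array([ 0.2647425 , -0.56568932,  0.25104058]), 'ee_rot': array([-1.46440199,  1.56937106,  2.11493553]), 'contact_force': array([-0.64059031,  0.55777537, -0.22017386]), 'torque': array([ 0.03942937,  0.00921248, -0.03228537]), 'grip_width': 0.09150743578734458}
```

```bash
sleep 1
```

```text
(no output)
```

View pics/t0.png

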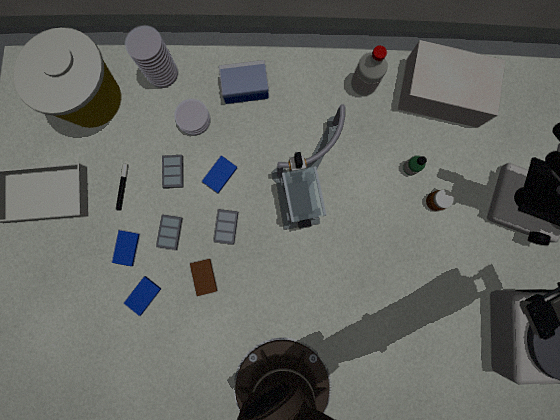

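View pics/s0.png

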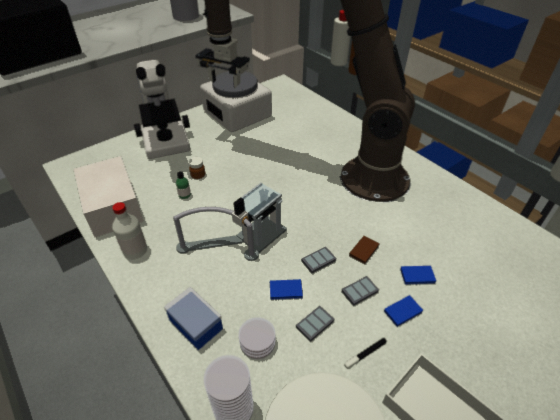

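```bash
cat > det.py <<'E'
from h import *
def cass(c,roi=None,h=None,verbose=True):
    """grey cassettes: points 8..24mm above bench, low saturation"""
    P=cloud(c); hsv=cv2.cvtColor(np.ascontiguousarray(c['frame']),cv2.COLOR_RGB2HSV)
    m=((P[...,2]>.009)&(P[...,2]<.026)&(hsv[...,1]<90)).astype(np.uint8)
    m=cv2.morphologyEx(m,cv2.MORPH_OPEN,np.ones((3,3)))
    n,l,st,ce=cv2.connectedComponentsWithStats(m)
    out=[]
    for i in range(1,n):
        if st[i,4]<80: continue
        k=(l==i); q=P[k]; z=np.median(q[:,2]); 
        v,u=np.nonzero(k); xy=atz(c,np.c_[u,v],z)[:,:2]
        r=cv2.minAreaRect((xy*1000).astype(np.float32))
        (cx,cy),(w,hh),a=r
        if w<hh: w,hh,a=hh,w,a+90
        out.append((ce[i],cx,cy,z*1000,w,hh,(a+90)%180-90))
        if verbose: print('px',ce[i].round(),'xy %.1f %.1f z %.1f size %.0f %.0f long axis %.1f'%out[-1][1:])
    return out
E
python3 - <<'E'
from det import *
ld=lambda n:dict(np.load(n))
a=ld('/tmp/s0.npz');b=ld('/tmp/t0.npz')
print('top');cass(b);print('scene');cass(a)
P=cloud(b)
print('bench z',np.nanmedian(P[280:330,60:100,2]))
# two-view check: centre ray intersection
def ray(c,uv):
    s=slopes(c,uv)[0];return -c['t']@c['R'],np.r_[s,1]@c['R']
for ut,us in [((172,171),(315,323)),((169,232),(360,290)),((226,227),(319,260))]:
    o1,d1=ray(b,ut);o2,d2=ray(a,us);A=np.c_[d1,-d2];k=np.linalg.lstsq(A,o2-o1,rcond=None)[0]
    print('tri',(o1+k[0]*d1).round(4),np.linalg.norm(o1+k[0]*d1-o2-k[1]*d2).round(4))
for lo,hi in [(.008,.016),(.1,.13),(.125,.143),(.143,.152),(.153,.21)]:
    m=((P[...,2]>lo)&(P[...,2]<hi)); m[:,:230]=0;m[:,360:]=0;m[:90]=0;m[250:]=0
    v,u=np.nonzero(m); q=P[m]
    if len(q)>5:
        print(lo,len(q),cv2.minAreaRect((q[:,:2]*1000).astype(np.float32)),np.median(q[:,2]))
img=np.ascontiguousarray(b['frame'][85:245,255:365,::-1]);t=cv2.resize(img,None,fx=3.7,fy=3.7,interpolation=cv2.INTER_CUBIC)
s=np.ascontiguousarray(a['frame'][170:270,165:300,::-1]);s=cv2.resize(s,(392,592*100*392//(135*592)+0),interpolation=cv2.INTER_CUBIC)
o=np.zeros((592,800,3),np.uint8);o[:t.shape[0],:t.shape[1]]=t;o[:s.shape[0],408:408+s.shape[1]]=s
c3=np.ascontiguousarray(b['frame'][145:305,105:245,::-1]);c3=cv2.resize(c3,None,fx=1.85,fy=1.85);o[-c3.shape[0]:,480:480+c3.shape[1]]=c3
cv2.imwrite('pics/c1.png',o)
E
```

```text
top
px [172. 171.] xy 570.5 311.0 z 15.6 size 90 55 long axis 2.8
px [  2. 199.] xy 486.0 784.6 z 17.4 size 115 12 long axis 5.8
px [283. 206.] xy 482.2 4.6 z 11.8 size 130 22 long axis 11.1
px [225. 227.] xy 420.8 159.9 z 15.8 size 90 56 long axis -6.1
px [169. 232.] xy 402.9 311.3 z 15.3 size 90 58 long axis -7.9
px [268. 352.] xy 93.3 41.6 z 13.0 size 142 38 long axis -71.0
px [321. 402.] xy -36.5 -101.0 z 12.4 size 36 29 long axis 0.3
scene
px [ 44. 112.] xy 831.7 -1199.3 z 18.5 size 227 39 long axis -0.8
px [472. 152.] xy -395.8 138.2 z 17.8 size 118 29 long axis -86.8
px [179. 150.] xy 495.9 -574.9 z 18.0 size 88 25 long axis -18.8
px [515. 176.] xy -397.1 312.5 z 17.2 size 222 28 long axis 89.6
px [364. 191.] xy 93.1 35.8 z 13.0 size 123 55 long axis -82.8
px [275. 228.] xy 442.2 -21.7 z 12.0 size 75 47 long axis 70.9
px [318. 259.] xy 423.8 161.2 z 15.3 size 94 59 long axis -7.0
px [360. 290.] xy 404.3 314.6 z 15.0 size 92 58 long axis -8.6
px [315. 323.] xy 572.1 313.3 z 14.8 size 93 58 long axis 3.5
px [365. 352.] xy 524.8 451.5 z 13.6 size 129 15 long axis -5.1
px [456. 391.] xy 435.3 642.3 z 17.5 size 191 12 long axis -83.9
bench z -0.0007712793964660355
tri [0.5712 0.3125 0.0094] 0.0008
tri [0.4033 0.3124 0.0094] 0.001
tri [0.42   0.159  0.0042] 0.0019
0.008 833 ((595.3587646484375, -29.704147338867188), (431.38751220703125, 365.1242370605469), 1.8354756832122803) 0.011223497383752824
0.1 132 ((576.1714477539062, -39.54325866699219), (115.50209045410156, 318.5472717285156), 76.80108642578125) 0.12102820392629488
0.125 511 ((583.97509765625, -47.302490234375), (129.54214477539062, 320.39788818359375), 74.96632385253906) 0.13979750053509715
0.143 1598 ((576.8125, -52.94953918457031), (126.34886169433594, 310.95404052734375), 79.45731353759766) 0.14982119731398402
0.153 262 ((510.10888671875, -37.28910446166992), (152.27374267578125, 83.4439926147461), 11.821540832519531) 0.1551552643065851
```

View pics/c1.png

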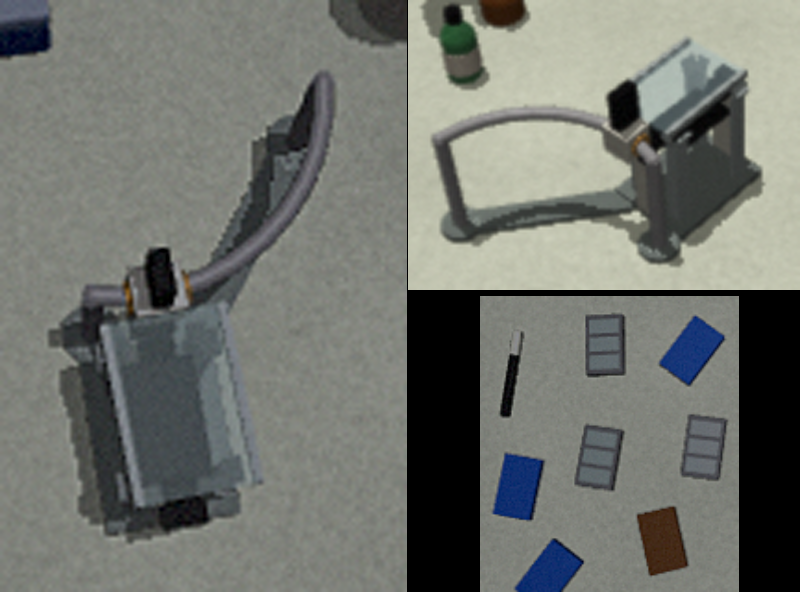

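```bash
cat > mag.py <<'E'
from h import *
from scipy.optimize import least_squares
def run(c,box):
    P=cloud(c);
    m0=(P[...,0]>box[0])&(P[...,0]<box[1])&(P[...,1]>box[2])&(P[...,1]<box[3])
    m=m0&(P[...,2]>.144)&(P[...,2]<.153)
    n,l,st,ce=cv2.connectedComponentsWithStats(m.astype(np.uint8)); i=1+np.argmax(st[1:,4]); m=l==i
    q=P[m]; print('plate',len(q),cv2.minAreaRect((q[:,:2]*1000).astype(np.float32)),np.median(q[:,2]),ce[i])
    m=m0&(P[...,2]>.200)&(P[...,2]<.21) | m0&(P[...,2]>.19)&(P[...,2]<.21)
    q=P[m]; 
    if len(q): print('grip',len(q),np.median(q,0),cv2.minAreaRect((q[:,:2]*1000).astype(np.float32)))
    return P,m0
if __name__=='__main__':
    ld=lambda n:dict(np.load(n))
    for n in 'ts':
        c=ld('/tmp/%s0.npz'%n); P,m0=run(c,(.4,.75,-.2,.1))
        m=m0&(P[...,2]>.130)&(P[...,2]<.1435)&(P[...,0]>.575)
        q=P[m];v,u=np.nonzero(m)
        # keep rail: circle fit with radius 140, band +-7
        f=lambda p:np.hypot(q[:,0]-p[0],q[:,1]-p[1])-.14
        g=least_squares(f,[.69,0.04],loss='soft_l1',f_scale=.004);print('rail centre',g.x,len(q),np.std(f(g.x)),np.median(q[:,2]))
        p=g.x; r=f(p); print(np.percentile(r,[5,25,50,75,95]).round(4))
E
python3 mag.py
```

```text
plate 1736 ((509.939697265625, -37.27972412109375), (153.17608642578125, 84.14364624023438), 12.139579772949219) 0.15015904230422222 [303.11635945 192.94470046]
grip 86 [ 0.56843969 -0.02438578  0.19845598] ((568.96337890625, -24.67643165588379), (30.57293128967285, 13.919851303100586), 11.397631645202637)
rail centre [0.70522087 0.00505242] 377 0.004194643323812997 0.14039120104925654
[-0.0064 -0.0039  0.0001  0.0036  0.0063]
plate 798 ((509.4913635253906, -37.8091926574707), (156.307373046875, 87.39820861816406), 12.930891990661621) 0.14959449897532393 [257.74686717 200.37218045]
grip 54 [ 0.57064848 -0.0226035   0.19761123] ((569.7440795898438, -25.44235610961914), (28.95262336730957, 15.612321853637695), 13.456917762756348)
rail centre [0.71272046 0.0050497 ] 314 0.004718986011616918 0.13883560204239176
[-0.0091 -0.0029 -0.0005  0.0031  0.0076]
```

```bash
cat > plan.py <<'E'
from h import *
import json
def Rdown(jaw):  # x down, y = jaw direction (world yaw deg)
    a=np.radians(jaw); y=np.array([np.cos(a),np.sin(a),0]); x=np.array([0,0,-1.]); return np.c_[x,y,np.cross(x,y)]
def state():
    o=sensors.get_obs(); return np.array(o['position'])*1000,R.from_euler('xyz',o['ee_rot']).as_matrix(),o
def jawyaw(M): return np.degrees(np.arctan2(M[1,1],M[0,1]))
def plan(tg,step=35,ang=6,hold=0):
    """tg: list of (x,y,z mm, jaw deg, claw). prints calls"""
    p,M,o=state(); print('now',p.round(1),'jaw %.1f'%jawyaw(M),'q',np.round(o['q'],2),'w',round(o['grip_width'],4),'F',np.round(o['contact_force'],1))
    rows=[]; cp,cM=p,M
    for x,y,z,j,cl in tg:
        if j is None: j=jawyaw(cM)
        T=np.array([x,y,z],float); TM=Rdown(j); rv=R.from_matrix(cM.T@TM).as_rotvec(degrees=True)
        n=max(1,int(np.ceil(max(np.linalg.norm(T-cp)/step,np.linalg.norm(rv)/ang))))
        for i in range(1,n+1): rows.append((cp+(T-cp)*i/n, cM@R.from_rotvec(rv*i/n,degrees=True).as_matrix(),cl))
        cp,cM=T,TM
    bp,bM=p,M
    for k in range(0,len(rows),5):
        out=[]
        for P,Q,cl in rows[k:k+5]:
            d=bM.T@(P-bp); w=R.from_matrix(bM.T@Q).as_rotvec(degrees=True)
            r={a:round(float(b)*2)/2 for a,b in zip('xyz',d)}; r.update({a:round(float(b)*4)/4 for a,b in zip(('wx','wy','wz'),w)})
            r={a:b for a,b in r.items() if b}; r['claw']=cl; out.append(r)
        print(json.dumps(out)); bp,bM=P,Q
E
python3 - <<'E'
from plan import *
plan([(569,-24.7,300,102,-.3),(569,-24.7,250,102,-.3)])
E
```

```text
now [ 264.7 -565.7  251. ] jaw -64.9 q [ 1.03  0.44  0.03  1.57 -0.01  1.13 -0.08] w 0.0915 F [-0.6  0.6 -0.2]
[{"x": -1.5, "y": -13.0, "z": -18.0, "wx": -6.0, "claw": -0.3}, {"x": -3.5, "y": -26.0, "z": -36.0, "wx": -12.0, "claw": -0.3}, {"x": -5.0, "y": -38.5, "z": -54.0, "wx": -18.0, "claw": -0.3}, {"x": -7.0, "y": -51.5, "z": -72.0, "wx": -23.75, "claw": -0.3}, {"x": -8.5, "y": -64.5, "z": -90.0, "wx": -29.75, "claw": -0.3}]
[{"x": -1.5, "y": -2.0, "z": -22.0, "wx": -6.0, "claw": -0.3}, {"x": -3.5, "y": -4.5, "z": -44.0, "wx": -12.0, "claw": -0.3}, {"x": -5.0, "y": -6.5, "z": -66.0, "wx": -18.0, "claw": -0.3}, {"x": -7.0, "y": -9.0, "z": -88.0, "wx": -23.75, "claw": -0.3}, {"x": -8.5, "y": -11.0, "z": -110.5, "wx": -29.75, "claw": -0.3}]
[{"x": -1.5, "y": 9.0, "z": -20.0, "wx": -6.0, "claw": -0.3}, {"x": -3.5, "y": 18.0, "z": -40.5, "wx": -12.0, "claw": -0.3}, {"x": -5.0, "y": 27.0, "z": -60.5, "wx": -18.0, "claw": -0.3}, {"x": -7.0, "y": 36.0, "z": -81.0, "wx": -23.75, "claw": -0.3}, {"x": -8.5, "y": 45.0, "z": -101.0, "wx": -29.75, "claw": -0.3}]
[{"x": -2.0, "y": 18.0, "z": -1
[... 209 characters left out ...]
law": -0.3}, {"x": -9.0, "y": 89.5, "z": -65.5, "wx": -29.75, "claw": -0.3}]
[{"x": -2.0, "y": 22.0, "z": -2.5, "wx": -6.0, "claw": -0.3}, {"x": -3.5, "y": 44.0, "z": -5.0, "wx": -12.0, "claw": -0.3}, {"x": -5.5, "y": 66.0, "z": -7.5, "wx": -18.0, "claw": -0.3}, {"x": -7.0, "y": 88.0, "z": -10.0, "wx": -23.75, "claw": -0.3}, {"x": -9.0, "y": 110.0, "z": -12.0, "wx": -29.75, "claw": -0.3}]
[{"x": -2.0, "y": 20.5, "z": 9.0, "wx": -6.0, "claw": -0.3}, {"x": -3.5, "y": 40.5, "z": 17.5, "wx": -12.0, "claw": -0.3}, {"x": -5.5, "y": 61.0, "z": 26.5, "wx": -18.0, "claw": -0.3}, {"x": 19.5, "y": 61.0, "z": 26.5, "wx": -18.0, "claw": -0.3}, {"x": 44.5, "y": 61.0, "z": 26.5, "wx": -18.0, "claw": -0.3}]
```

```bash
python3 - <<'E'
from plan import *
plan([(569,-24.7,300,-78,-.3),(569,-24.7,240,-78,-.3)],step=38)
E
```

```text
now [ 264.7 -565.7  251. ] jaw -64.9 q [ 1.03  0.44  0.03  1.57 -0.01  1.13 -0.08] w 0.0915 F [-0.6  0.6 -0.2]
[{"x": -3.0, "y": -21.0, "z": -29.5, "wx": 0.75, "claw": -0.3}, {"x": -5.5, "y": -42.5, "z": -59.5, "wx": 1.5, "claw": -0.3}, {"x": -8.5, "y": -63.5, "z": -89.0, "wx": 2.25, "claw": -0.3}, {"x": -11.5, "y": -85.0, "z": -119.0, "wx": 3.0, "claw": -0.3}, {"x": -14.5, "y": -106.0, "z": -148.5, "wx": 3.75, "claw": -0.3}]
[{"x": -3.0, "y": -23.0, "z": -28.0, "wx": 0.75, "claw": -0.3}, {"x": -5.5, "y": -46.5, "z": -56.5, "wx": 1.5, "claw": -0.3}, {"x": -8.5, "y": -69.5, "z": -84.5, "wx": 2.25, "claw": -0.3}, {"x": -11.5, "y": -92.5, "z": -113.0, "wx": 3.0, "claw": -0.3}, {"x": -14.5, "y": -116.0, "z": -141.0, "wx": 3.75, "claw": -0.3}]
[{"x": -3.0, "y": -25.0, "z": -26.5, "wx": 0.75, "claw": -0.3}, {"x": -5.5, "y": -50.0, "z": -53.0, "wx": 1.5, "claw": -0.3}, {"x": -8.5, "y": -75.0, "z": -80.0, "wx": 2.25, "claw": -0.3}, {"x": -11.5, "y": -100.0, "z": -106.5, "wx": 3.0, "claw": -0.3}, {"x": -14.5, "y": -125.0, "z": -133.0, "wx": 3.75, "claw": -0.3}]
[{"x": -3.0, "y": -26.5, "z": -25.0, "wx": 0.75, "claw": -0.3}, {"x": -6.0, "y": -53.5, "z": -49.5, "wx": 1.5, "claw": -0.3}, {"x": 24.0, "y": -53.5, "z": -49.5, "wx": 1.5, "claw": -0.3}, {"x": 54.0, "y": -53.5, "z": -49.5, "wx": 1.5, "claw": -0.3}]
```

Call:
{"op": "step_arm", "data": {
  "increments": [
    {"x":-3.0,"y":-21.0,"z":-29.5,"wx":0.75,"claw":-0.3},
    {"x":-5.5,"y":-42.5,"z":-59.5,"wx":1.5,"claw":-0.3},
    {"x":-8.5,"y":-63.5,"z":-89.0,"wx":2.25,"claw":-0.3},
    {"x":-11.5,"y":-85.0,"z":-119.0,"wx":3.0,"claw":-0.3},
    {"x":-14.5,"y":-106.0,"z":-148.5,"wx":3.75,"claw":-0.3}
  ]
}}

```text
schema error: expected keys x, y, z, wx, wy, wz, claw
```

Call:
{"op": "step_arm", "data": {
  "increments": [
    {"x":-3.0,"y":-23.0,"z":-28.0,"wx":0.75,"claw":-0.3},
    {"x":-5.5,"y":-46.5,"z":-56.5,"wx":1.5,"claw":-0.3},
    {"x":-8.5,"y":-69.5,"z":-84.5,"wx":2.25,"claw":-0.3},
    {"x":-11.5,"y":-92.5,"z":-113.0,"wx":3.0,"claw":-0.3},
    {"x":-14.5,"y":-116.0,"z":-141.0,"wx":3.75,"claw":-0.3}
  ]
}}

```text
schema error: expected keys x, y, z, wx, wy, wz, claw
```

Call:
{"op": "step_arm", "data": {
  "increments": [
    {"x":-3.0,"y":-25.0,"z":-26.5,"wx":0.75,"claw":-0.3},
    {"x":-5.5,"y":-50.0,"z":-53.0,"wx":1.5,"claw":-0.3},
    {"x":-8.5,"y":-75.0,"z":-80.0,"wx":2.25,"claw":-0.3},
    {"x":-11.5,"y":-100.0,"z":-106.5,"wx":3.0,"claw":-0.3},
    {"x":-14.5,"y":-125.0,"z":-133.0,"wx":3.75,"claw":-0.3}
  ]
}}

```text
schema error: expected keys x, y, z, wx, wy, wz, claw
```

Call:
{"op": "step_arm", "data": {
  "increments": [
    {"x":-3.0,"y":-26.5,"z":-25.0,"wx":0.75,"claw":-0.3},
    {"x":-6.0,"y":-53.5,"z":-49.5,"wx":1.5,"claw":-0.3},
    {"x":-6.0,"y":-53.5,"z":-49.5,"wx":1.5,"claw":-0.3}
  ]
}}

```text
schema error: expected keys x, y, z, wx, wy, wz, claw
```

```bash
python3 - <<'E'
from plan import *
c=cam('wrist');save(c,'w1.png');np.savez('/tmp/w1.npz',**{k:np.array(v) for k,v in c.items()})
import mag
mag.run(c,(.4,.75,-.2,.1))
plan([(569,-24.7,240,-78,-.3)])
E
```

```text
Traceback (most recent call last):
  File "mag.py", line 7, in run
    n,l,st,ce=cv2.connectedComponentsWithStats(m.astype(np.uint8)); i=1+np.argmax(st[1:,4]); m=l==i
                                                                        ~~~~~~~~~^^^^^^^^^^
ValueError: attempt to get argmax of an empty sequence
```

View pics/w1.png

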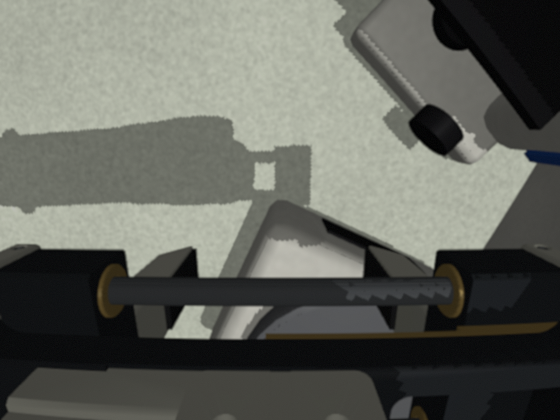

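```bash
sed -i "s/r={a:b for a,b in r.items() if b}; //" plan.py; sed -i "s/print(json.dumps(out))/print(json.dumps(out,separators=(',',':')))/" plan.py; sed -i 's/round(float(b)\*2)\/2/round(float(b)*2)\/2+0.0/;s/round(float(b)\*4)\/4/round(float(b)*4)\/4+0.0/' plan.py
```

Call:
{"op": "step_arm", "data": {
  "increments": [
    {"x":-3.0,"y":-21.0,"z":-29.5,"wx":0.75,"wy":0,"wz":0,"claw":-0.3},
    {"x":-5.5,"y":-42.5,"z":-59.5,"wx":1.5,"wy":0,"wz":0,"claw":-0.3},
    {"x":-8.5,"y":-63.5,"z":-89.0,"wx":2.25,"wy":0,"wz":0,"claw":-0.3},
    {"x":-11.5,"y":-85.0,"z":-119.0,"wx":3.0,"wy":0,"wz":0,"claw":-0.3},
    {"x":-14.5,"y":-106.0,"z":-148.5,"wx":3.75,"wy":0,"wz":0,"claw":-0.3}
  ]
}}

```text
clock: 0.57
position: [0.3549, -0.4054, 0.2661]
ee_rot: [-1.166, 1.57, 2.347]
contact_force: [0.7, -0.0, 0.0]
grip_width: 0.0635
```

Call:
{"op": "step_arm", "data": {
  "increments": [
    {"x":-3.0,"y":-23.0,"z":-28.0,"wx":0.75,"wy":0,"wz":0,"claw":-0.3},
    {"x":-5.5,"y":-46.5,"z":-56.5,"wx":1.5,"wy":0,"wz":0,"claw":-0.3},
    {"x":-8.5,"y":-69.5,"z":-84.5,"wx":2.25,"wy":0,"wz":0,"claw":-0.3},
    {"x":-11.5,"y":-92.5,"z":-113.0,"wx":3.0,"wy":0,"wz":0,"claw":-0.3},
    {"x":-14.5,"y":-116.0,"z":-141.0,"wx":3.75,"wy":0,"wz":0,"claw":-0.3}
  ]
}}

```text
clock: 0.98
position: [0.4441, -0.2461, 0.2809]
ee_rot: [0.707, 1.571, -2.129]
contact_force: [0.8, -0.6, -0.1]
grip_width: 0.0597
```

Call:
{"op": "step_arm", "data": {
  "increments": [
    {"x":-3.0,"y":-25.0,"z":-26.5,"wx":0.75,"wy":0,"wz":0,"claw":-0.3},
    {"x":-5.5,"y":-50.0,"z":-53.0,"wx":1.5,"wy":0,"wz":0,"claw":-0.3},
    {"x":-8.5,"y":-75.0,"z":-80.0,"wx":2.25,"wy":0,"wz":0,"claw":-0.3},
    {"x":-11.5,"y":-100.0,"z":-106.5,"wx":3.0,"wy":0,"wz":0,"claw":-0.3},
    {"x":-14.5,"y":-125.0,"z":-133.0,"wx":3.75,"wy":0,"wz":0,"claw":-0.3}
  ]
}}

```text
clock: 1.4
position: [0.5331, -0.0868, 0.2953]
ee_rot: [0.312, 1.571, -2.589]
contact_force: [0.8, -1.0, 0.3]
grip_width: 0.0595
```

Call:
{"op": "step_arm", "data": {
  "increments": [
    {"x":-3.0,"y":-26.5,"z":-25.0,"wx":0.75,"wy":0,"wz":0,"claw":-0.3},
    {"x":-6.0,"y":-53.5,"z":-49.5,"wx":1.5,"wy":0,"wz":0,"claw":-0.3},
    {"x":-6.0,"y":-53.5,"z":-49.5,"wx":1.5,"wy":0,"wz":0,"claw":-0.3}
  ]
}}

```text
clock: 1.65
position: [0.5703, -0.016, 0.3014]
ee_rot: [-2.14, 1.566, 1.225]
contact_force: [-0.3, 0.9, 0.3]
grip_width: 0.0591
```

```bash
python3 - <<'E'
from plan import *
c=cam('wrist');save(c,'w2.png');np.savez('/tmp/w2.npz',**{k:np.array(v) for k,v in c.items()})
plan([(569,-24.7,240,-78,-.3)])
import mag
mag.run(c,(.4,.75,-.2,.1))
E
```

```text
now [569.  -19.9 301. ] jaw -77.3 q [ 0.11  0.32 -0.23  1.62  0.07  1.2  -1.48] w 0.0599 F [-0.7 -0.2 -0.6]
[{"x":30.5,"y":2.5,"z":0.5,"wx":0.25,"wy":0.0,"wz":0.0,"claw":-0.3},{"x":61.0,"y":5.0,"z":1.0,"wx":0.75,"wy":0.0,"wz":0.0,"claw":-0.3}]
plate 4433 ((545.7786254882812, -30.93352508544922), (84.34347534179688, 84.271728515625), 12.700796127319336) 0.15012127274545978 [288.98375818 248.38687119]
grip 665 [ 0.57147466 -0.02529645  0.19876277] ((570.37255859375, -25.686290740966797), (29.706619262695312, 13.709602355957031), 12.976922035217285)
```

View pics/w2.png

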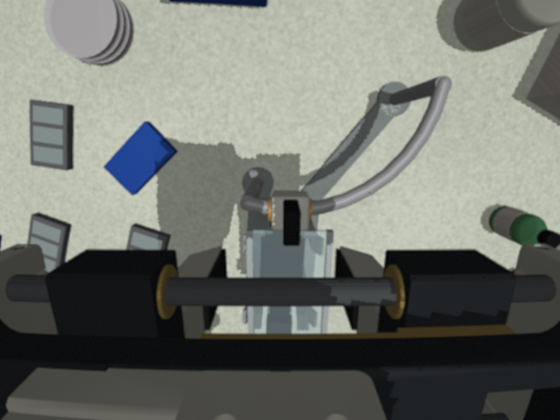

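```bash
python3 - <<'E'
from plan import *
from scipy.optimize import least_squares
c=dict(np.load('/tmp/w2.npz'));P=cloud(c)
m=(P[...,2]>.130)&(P[...,2]<.1435)&(P[...,0]>.585)&(P[...,0]<.75)&(P[...,1]>-.2)&(P[...,1]<-.03)
q=P[m];f=lambda p:np.hypot(q[:,0]-p[0],q[:,1]-p[1])-.14
g=least_squares(f,[.69,0.02],loss='soft_l1',f_scale=.004);C=g.x
print(C,len(q),np.percentile(f(C),[5,50,95]),np.median(q[:,2]), 'yaw',np.degrees(np.arctan2(C[1]+.0255,C[0]-.5698)),'r',np.hypot(C[1]+.0255,C[0]-.5698))
plan([(569.8,-25.5,225,-77.5,-.3),(569.8,-25.5,191,-77.5,-.3),(569.8,-25.5,191,-77.5,1),(569.8,-25.5,191,-77.5,1),(569.8,-25.5,191,-77.5,1)])
E
```

```text
[0.70858144 0.00569882] 2735 [-0.00497199 -0.00029416  0.00702029] 0.14071955221783058 yaw 12.669771383525127 r 0.1422450512628699
now [569.  -19.9 301. ] jaw -77.3 q [ 0.11  0.32 -0.23  1.62  0.07  1.2  -1.48] w 0.0599 F [-0.7 -0.2 -0.6]
[{"x":25.5,"y":2.0,"z":0.0,"wx":0.0,"wy":0.0,"wz":0.0,"claw":-0.3},{"x":50.5,"y":4.0,"z":0.5,"wx":0.25,"wy":0.0,"wz":0.0,"claw":-0.3},{"x":76.0,"y":6.0,"z":0.5,"wx":0.25,"wy":0.0,"wz":0.0,"claw":-0.3},{"x":110.0,"y":6.0,"z":0.5,"wx":0.25,"wy":0.0,"wz":0.0,"claw":-0.3},{"x":110.0,"y":6.0,"z":0.5,"wx":0.25,"wy":0.0,"wz":0.0,"claw":1}]
[{"x":0.0,"y":0.0,"z":0.0,"wx":0.0,"wy":0.0,"wz":0.0,"claw":1},{"x":0.0,"y":0.0,"z":0.0,"wx":0.0,"wy":0.0,"wz":0.0,"claw":1}]
```

Call:
{"op": "step_arm", "data": {
  "increments": [
    {"x":25,"y":2,"z":0,"wx":0.25,"wy":0,"wz":0,"claw":-0.3},
    {"x":50,"y":2,"z":0,"wx":0.25,"wy":0,"wz":0,"claw":-0.3},
    {"x":76,"y":2,"z":0,"wx":0.25,"wy":0,"wz":0,"claw":-0.3},
    {"x":76,"y":2,"z":0,"wx":0.25,"wy":0,"wz":0,"claw":-0.3},
    {"x":76,"y":2,"z":0,"wx":0.25,"wy":0,"wz":0,"claw":-0.3}
  ]
}}

```text
clock: 2.12
position: [0.5672, -0.0277, 0.2244]
ee_rot: [-0.079, 1.567, -3.011]
contact_force: [1.0, 0.4, 1.3]
grip_width: 0.0593
```

```bash
python3 - <<'E'
from plan import *
plan([(569.8,-25.5,191,-77.4,-.3)])
E
```

```text
now [567.2 -27.7 224.4] jaw -78.0 q [ 0.12  0.38 -0.22  1.73  0.09  1.04 -1.5 ] w 0.0593 F [1.  0.4 1.3]
[{"x":33.5,"y":-1.5,"z":-3.0,"wx":-0.5,"wy":0.25,"wz":0.0,"claw":-0.3}]
```

Call:
{"op": "step_arm", "data": {
  "increments": [
    {"x":33.5,"y":-1.5,"z":-3,"wx":-0.5,"wy":0.25,"wz":0,"claw":-0.3},
    {"x":33.5,"y":-1.5,"z":-3,"wx":-0.5,"wy":0.25,"wz":0,"claw":1},
    {"x":33.5,"y":-1.5,"z":-3,"wx":-0.5,"wy":0.25,"wz":0,"claw":1},
    {"x":33.5,"y":-1.5,"z":-3,"wx":-0.5,"wy":0.25,"wz":0,"claw":1},
    {"x":33.5,"y":-1.5,"z":-3,"wx":-0.5,"wy":0.25,"wz":0,"claw":1}
  ]
}}

```text
clock: 2.53
position: [0.572, -0.0247, 0.1939]
ee_rot: [3.047, 1.564, 0.124]
contact_force: [-0.2, -0.5, 0.2]
grip_width: 0.0377
```

```bash
cat > arc.py <<'E'
from plan import *
def arc(C,angs,claw=1,z=None):
    """rotate current pose about C by successive angles(deg ccw); fixed height"""
    p,M,o=state(); print('now',p.round(1),'jaw %.1f'%jawyaw(M),'w',o['grip_width'],'F',o['contact_force'].round(1),'q7',o['q'][6].round(2))
    tg=[]
    for k in range(0,len(angs),5):
        out=[]
        a0=0 if k==0 else angs[k-1]
        R0=R.from_euler('z',a0,degrees=True).as_matrix(); bp=C+R0@(p-C); bM=R0@M
        for a in angs[k:k+5]:
            Q=R.from_euler('z',a,degrees=True).as_matrix(); P=C+Q@(p-C); d=bM.T@(P-bp); w=R.from_matrix(bM.T@Q@M).as_rotvec(degrees=True)
            out.append({**{n:round(float(v)*2)/2+0. for n,v in zip('xyz',d)},**{n:round(float(v)*4)/4+0. for n,v in zip(('wx','wy','wz'),w)},'claw':claw})
        print(json.dumps(out,separators=(',',':')))
E
python3 - <<'E'
from arc import *
arc(np.array([707.,5.0,0]),[5,10,15,20,25])
E
```

```text
now [572.  -24.7 193.9] jaw -77.4 w 0.03771230101016285 F [-0.2 -0.5  0.2] q7 -1.5
[{"x":0.0,"y":12.0,"z":-0.5,"wx":-5.0,"wy":0.0,"wz":0.0,"claw":1},{"x":0.0,"y":24.0,"z":-2.0,"wx":-10.0,"wy":0.0,"wz":0.0,"claw":1},{"x":0.0,"y":36.0,"z":-4.5,"wx":-15.0,"wy":0.0,"wz":0.0,"claw":1},{"x":0.0,"y":47.5,"z":-8.0,"wx":-20.0,"wy":0.0,"wz":-0.25,"claw":1},{"x":0.0,"y":58.5,"z":-13.0,"wx":-25.0,"wy":0.0,"wz":-0.25,"claw":1}]
```

Call:
{"op": "step_arm", "data": {
  "increments": [
    {"x":2,"y":0,"z":2,"wx":0,"wy":0,"wz":0,"claw":1},
    {"x":2,"y":0,"z":2,"wx":0,"wy":0,"wz":0,"claw":1},
    {"x":2,"y":0,"z":2,"wx":0,"wy":0,"wz":0,"claw":1},
    {"x":2,"y":0,"z":2,"wx":0,"wy":0,"wz":0,"claw":1},
    {"x":2,"y":0,"z":2,"wx":0,"wy":0,"wz":0,"claw":1}
  ]
}}

```text
clock: 2.95
position: [0.5692, -0.0253, 0.1901]
ee_rot: [3.062, 1.566, 0.139]
contact_force: [-0.8, -0.2, 4.6]
grip_width: 0.0138
```

```bash
python3 - <<'E'
from arc import *
arc(np.array([707.,5.0,0]),[5,10,15,20,25])
E
```

```text
now [569.2 -25.3 190.1] jaw -77.5 w 0.013797263285111707 F [-0.8 -0.2  4.6] q7 -1.5
[{"x":0.0,"y":12.5,"z":-0.5,"wx":-5.0,"wy":0.0,"wz":0.0,"claw":1},{"x":0.0,"y":24.5,"z":-2.0,"wx":-10.0,"wy":0.0,"wz":0.0,"claw":1},{"x":0.0,"y":36.5,"z":-4.5,"wx":-15.0,"wy":0.0,"wz":0.0,"claw":1},{"x":0.0,"y":48.5,"z":-8.5,"wx":-20.0,"wy":0.0,"wz":0.0,"claw":1},{"x":0.0,"y":59.5,"z":-13.0,"wx":-25.0,"wy":0.0,"wz":0.0,"claw":1}]
```

Call:
{"op": "step_arm", "data": {
  "increments": [
    {"x":0,"y":12.5,"z":-0.5,"wx":-5,"wy":0,"wz":0,"claw":1},
    {"x":0,"y":24.5,"z":-2,"wx":-10,"wy":0,"wz":0,"claw":1},
    {"x":0,"y":36.5,"z":-4.5,"wx":-15,"wy":0,"wz":0,"claw":1},
    {"x":0,"y":48.5,"z":-8.5,"wx":-20,"wy":0,"wz":0,"claw":1},
    {"x":0,"y":59.5,"z":-13,"wx":-25,"wy":0,"wz":0,"claw":1}
  ]
}}

```text
clock: 3.37
position: [0.595, -0.081, 0.1901]
ee_rot: [2.66, 1.566, 0.178]
contact_force: [-0.1, 0.4, 2.3]
grip_width: 0.0138
```

```bash
python3 - <<'E'
from arc import *
p,M,o=state();print(p,np.hypot(*(p[:2]-[707,5])))
arc(np.array([707.,5.0,0]),[5,10,15,20,25])
E
```

```text
[594.96493077 -81.01050661 190.13656979] 141.24327943491713
now [595.  -81.  190.1] jaw -52.2 w 0.013768745633863362 F [-0.1  0.4  2.3] q7 -1.01
[{"x":0.0,"y":12.5,"z":-0.5,"wx":-5.0,"wy":0.0,"wz":0.0,"claw":1},{"x":0.0,"y":24.5,"z":-2.0,"wx":-10.0,"wy":0.0,"wz":0.0,"claw":1},{"x":0.0,"y":36.5,"z":-4.5,"wx":-15.0,"wy":0.0,"wz":0.0,"claw":1},{"x":0.0,"y":48.5,"z":-8.5,"wx":-20.0,"wy":0.0,"wz":0.0,"claw":1},{"x":0.0,"y":60.0,"z":-13.0,"wx":-25.0,"wy":0.0,"wz":0.0,"claw":1}]
```

Call:
{"op": "step_arm", "data": {
  "increments": [
    {"x":0,"y":12.5,"z":-0.5,"wx":-5,"wy":0,"wz":0,"claw":1},
    {"x":0,"y":24.5,"z":-2,"wx":-10,"wy":0,"wz":0,"claw":1},
    {"x":0,"y":36.5,"z":-4.5,"wx":-15,"wy":0,"wz":0,"claw":1},
    {"x":0,"y":48.5,"z":-8.5,"wx":-20,"wy":0,"wz":0,"claw":1},
    {"x":0,"y":59.5,"z":-13,"wx":-25,"wy":0,"wz":0,"claw":1}
  ]
}}

```text
clock: 3.78
position: [0.6416, -0.1201, 0.1902]
ee_rot: [2.277, 1.567, 0.232]
contact_force: [0.2, 0.9, 2.6]
grip_width: 0.0136
```

```bash
python3 - <<'E'
from arc import *
p,M,o=state();print(p,np.hypot(*(p[:2]-[707,5])))
arc(np.array([707.,5.0,0]),[5,10,14,17.5,17.5])
E
```

```text
[ 641.58859221 -120.14796594  190.1730508 ] 141.2114218094871
now [ 641.6 -120.1  190.2] jaw -27.2 w 0.013584268805239514 F [0.2 0.9 2.6] q7 -0.57
[{"x":0.0,"y":12.5,"z":-0.5,"wx":-5.0,"wy":0.0,"wz":0.0,"claw":1},{"x":0.0,"y":24.5,"z":-2.0,"wx":-10.0,"wy":0.0,"wz":0.0,"claw":1},{"x":0.0,"y":34.0,"z":-4.0,"wx":-14.0,"wy":0.0,"wz":0.0,"claw":1},{"x":0.0,"y":42.5,"z":-6.5,"wx":-17.5,"wy":0.0,"wz":0.0,"claw":1},{"x":0.0,"y":42.5,"z":-6.5,"wx":-17.5,"wy":0.0,"wz":0.0,"claw":1}]
```

Call:
{"op": "step_arm", "data": {
  "increments": [
    {"x":0,"y":12.5,"z":-0.5,"wx":-5,"wy":0,"wz":0,"claw":1},
    {"x":0,"y":24.5,"z":-2,"wx":-10,"wy":0,"wz":0,"claw":1},
    {"x":0,"y":34,"z":-4,"wx":-14,"wy":0,"wz":0,"claw":1},
    {"x":0,"y":42.5,"z":-6.5,"wx":-17.5,"wy":0,"wz":0,"claw":1},
    {"x":0,"y":42.5,"z":-6.5,"wx":-17.5,"wy":0,"wz":0,"claw":1}
  ]
}}

```text
clock: 4.2
position: [0.6795, -0.1332, 0.1899]
ee_rot: [-1.813, 1.567, 2.73]
contact_force: [-15.2, 0.2, 12.7]
grip_width: 0.0142
```

Call:
{"op": "step_arm", "data": {
  "increments": [
    {"x":0,"y":0,"z":0,"wx":0,"wy":0,"wz":0,"claw":1},
    {"x":0,"y":0,"z":0,"wx":0,"wy":0,"wz":0,"claw":-0.3},
    {"x":0,"y":0,"z":0,"wx":0,"wy":0,"wz":0,"claw":-0.3},
    {"x":0,"y":0,"z":0,"wx":0,"wy":0,"wz":0,"claw":-0.3},
    {"x":0,"y":0,"z":0,"wx":0,"wy":0,"wz":0,"claw":-0.3}
  ]
}}

```text
clock: 4.62
position: [0.6823, -0.1332, 0.19]
ee_rot: [1.95, 1.566, 0.206]
contact_force: [-0.6, 0.3, -0.6]
grip_width: 0.0359
```

Call:
{"op": "step_arm", "data": {
  "increments": [
    {"x":-25,"y":0,"z":0,"wx":0,"wy":0,"wz":0,"claw":-1},
    {"x":-50,"y":0,"z":0,"wx":0,"wy":0,"wz":0,"claw":-1},
    {"x":-80,"y":0,"z":0,"wx":0,"wy":0,"wz":0,"claw":-1},
    {"x":-110,"y":0,"z":0,"wx":0,"wy":0,"wz":0,"claw":-1},
    {"x":-110,"y":0,"z":0,"wx":0,"wy":0,"wz":0,"claw":-1}
  ]
}}

```text
clock: 5.03
position: [0.6841, -0.1329, 0.3071]
ee_rot: [1.764, 1.557, 0.02]
contact_force: [0.1, 0.4, 0.7]
grip_width: 0.0691
```

```bash
python3 - <<'E'
from det import *
from plan import *
import mag
c=cam('top');save(c,'t1.png');np.savez('/tmp/t1.npz',**{k:np.array(v) for k,v in c.items()})
cass(c)
P=cloud(c);m=(P[...,0]>.40)&(P[...,0]<.58)&(P[...,1]>-.13)&(P[...,1]<.05)
for lo,hi in((.007,.016),(.095,.11),(.128,.14)):
    q=P[m&(P[...,2]>lo)&(P[...,2]<hi)];print(lo,len(q),cv2.minAreaRect((q[:,:2]*1000).astype(np.float32)) if len(q)>3 else'')
plan([(421.5,160.3,290,-96.5,-1)],step=38)
img=np.ascontiguousarray(c['frame'][140:250,240:400,::-1]);cv2.imwrite('pics/c2.png',cv2.resize(img,None,fx=4.5,fy=4.5,interpolation=cv2.INTER_CUBIC))
E
```

```text
px [172. 171.] xy 570.5 310.9 z 15.9 size 90 55 long axis 2.8
px [  2. 189.] xy 510.8 786.8 z 18.0 size 88 12 long axis 6.0
px [313. 199.] xy 500.7 -75.3 z 12.0 size 56 15 long axis 10.7
px [285. 203.] xy 489.4 1.7 z 12.2 size 58 29 long axis 7.9
px [225. 227.] xy 420.8 159.8 z 15.8 size 90 56 long axis -6.1
px [169. 232.] xy 402.9 311.4 z 15.6 size 90 58 long axis -7.7
px [304. 359.] xy 79.2 -50.3 z 13.1 size 165 61 long axis 57.2
px [256. 358.] xy 78.5 65.9 z 13.4 size 100 42 long axis -40.1
px [242. 381.] xy 16.2 104.8 z 12.4 size 33 31 long axis 1.2
px [246. 403.] xy -39.8 94.4 z 12.8 size 29 28 long axis -88.8
0.007 723 ((501.94580078125, -28.091339111328125), (164.2779998779297, 119.99413299560547), 4.877420902252197)
0.095 738 ((496.7200927734375, -35.76083755493164), (161.02110290527344, 68.55430603027344), 19.41867446899414)
0.128 276 ((503.42572021484375, -30.00845718383789), (148.9927978515625, 93.54788970947266), 6.156767845153809)
now [ 683.4 -133.   304.1] jaw -9.9 q [ 0.39  0.56 -0.46  1.28  0.25  1.35 -0.24] w 0.0731 F [-0.8  0.1 -0.6]
[{"x":1.0,"y":-20.5,"z":-16.5,"w
[... 313 characters left out ...]
:-1}]
[{"x":1.0,"y":-26.0,"z":-4.5,"wx":5.75,"wy":0.0,"wz":0.0,"claw":-1},{"x":1.5,"y":-51.5,"z":-8.5,"wx":11.5,"wy":0.0,"wz":0.0,"claw":-1},{"x":2.5,"y":-77.5,"z":-13.0,"wx":17.25,"wy":0.0,"wz":0.0,"claw":-1},{"x":3.0,"y":-103.5,"z":-17.0,"wx":23.0,"wy":-0.25,"wz":0.0,"claw":-1},{"x":4.0,"y":-129.5,"z":-21.5,"wx":28.75,"wy":-0.25,"wz":-0.25,"claw":-1}]
[{"x":1.0,"y":-24.5,"z":8.5,"wx":5.75,"wy":0.0,"wz":0.0,"claw":-1},{"x":1.5,"y":-49.5,"z":17.5,"wx":11.5,"wy":0.0,"wz":0.0,"claw":-1},{"x":2.5,"y":-74.0,"z":26.0,"wx":17.25,"wy":0.0,"wz":0.0,"claw":-1},{"x":3.5,"y":-99.0,"z":35.0,"wx":23.0,"wy":-0.25,"wz":0.0,"claw":-1},{"x":4.0,"y":-123.5,"z":43.5,"wx":28.75,"wy":-0.25,"wz":-0.25,"claw":-1}]
```

View pics/c2.png

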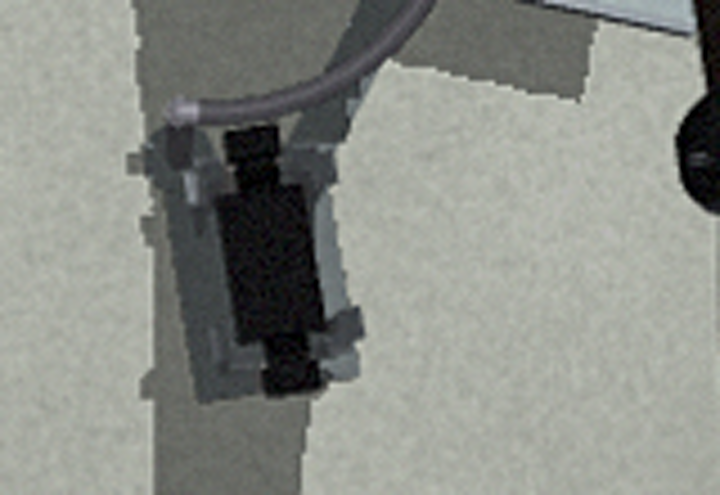

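```bash
python3 - <<'E'
from det import *
c=dict(np.load('/tmp/t1.npz'));P=cloud(c);g=c['frame'].max(-1)
m=(P[...,0]>.40)&(P[...,0]<.58)&(P[...,1]>-.13)&(P[...,1]<.05)
k=(m&(g<45)&(P[...,2]>.098)&(P[...,2]<.128)).astype(np.uint8)
v,u=np.nonzero(k);print(len(u),np.percentile(P[k>0][:,2],[5,50,95]))
# whole black incl. pawls: principal axis; and platform only via opening
k2=cv2.morphologyEx(k,cv2.MORPH_OPEN,np.ones((15,15)));
for K,h in((k,.11),(k2,.103)):
    v,u=np.nonzero(K);xy=atz(c,np.c_[u,v],h)[:,:2]*1000
    if len(xy): 
        cc=xy.mean(0);w,e=np.linalg.eigh(np.cov((xy-cc).T));print(len(xy),cc,cv2.minAreaRect(xy.astype(np.float32)),np.degrees(np.arctan2(e[1,1],e[0,1])),np.sqrt(w*12))
# strip points tops
q=P[m&(P[...,2]>.126)&(P[...,2]<.139)&(P[...,0]<.565)];
lab=np.array(q)*1000;th=np.radians(12.6)
loc=(lab[:,:2]-[491,-42])@np.array([[np.cos(th),-np.sin(th)],[np.sin(th),np.cos(th)]])
for sx in(-1,1):
  for sy in(-1,1):
    s=loc[(np.sign(loc[:,0])==sx)&(np.sign(loc[:,1])==sy)]
    if len(s): print(sx,sy,len(s),s.min(0).round(1),s.max(0).round(1),np.median(s,0).round(1))
E
```

```text
953 [0.10029559 0.10411842 0.12322612]
953 [489.7102835  -34.01062726] ((495.8685607910156, -31.691139221191406), (161.05252075195312, 58.00503921508789), 18.005159378051758) -169.7503379855373 [ 44.18993606 134.68686803]
593 [488.24433306 -33.6278503 ] ((487.4383544921875, -33.087432861328125), (80.72102355957031, 45.10127258300781), 0.8014848232269287) -175.12677595458112 [45.051226   81.73608651]
-1 -1 48 [-59.3 -31. ] [-35.2 -10.3] [-50.4 -24.4]
-1 1 48 [-56.7  30.5] [-32.7  51.1] [-47.9  43.6]
1 -1 55 [ 32.4 -35.5] [74.4 -2.2] [ 48.7 -27.4]
1 1 78 [35.7  0.5] [85.3 48.3] [55.1 37.3]
```

Call:
{"op": "step_arm", "data": {
  "increments": [
    {"x":1,"y":-20.5,"z":-16.5,"wx":5.75,"wy":0,"wz":0,"claw":-1},
    {"x":1.5,"y":-41,"z":-32.5,"wx":11.5,"wy":0,"wz":0,"claw":-1},
    {"x":2.5,"y":-61.5,"z":-49,"wx":17.25,"wy":0,"wz":0,"claw":-1},
    {"x":3,"y":-82.5,"z":-65,"wx":23,"wy":0,"wz":0,"claw":-1},
    {"x":4,"y":-103,"z":-81.5,"wx":28.75,"wy":0,"wz":0,"claw":-1}
  ]
}}

```text
clock: 5.5
position: [0.5928, -0.0347, 0.2947]
ee_rot: [2.571, 1.568, 0.32]
contact_force: [-0.4, 0.6, 0.7]
grip_width: 0.0914
```

Call:
{"op": "step_arm", "data": {
  "increments": [
    {"x":1,"y":-26,"z":-4.5,"wx":5.75,"wy":0,"wz":0,"claw":-1},
    {"x":1.5,"y":-51.5,"z":-8.5,"wx":11.5,"wy":0,"wz":0,"claw":-1},
    {"x":2.5,"y":-77.5,"z":-13,"wx":17.25,"wy":0,"wz":0,"claw":-1},
    {"x":3,"y":-103.5,"z":-17,"wx":23,"wy":0,"wz":0,"claw":-1},
    {"x":4,"y":-129.5,"z":-21.5,"wx":28.75,"wy":0,"wz":0,"claw":-1}
  ]
}}

```text
clock: 5.92
position: [0.5052, 0.063, 0.2906]
ee_rot: [2.951, 1.567, 0.199]
contact_force: [0.7, 0.2, -0.8]
grip_width: 0.0917
```

Call:
{"op": "step_arm", "data": {
  "increments": [
    {"x":1,"y":-24.5,"z":8.5,"wx":5.75,"wy":0,"wz":0,"claw":-1},
    {"x":1.5,"y":-49.5,"z":17.5,"wx":11.5,"wy":0,"wz":0,"claw":-1},
    {"x":2.5,"y":-74,"z":26,"wx":17.25,"wy":0,"wz":0,"claw":-1},
    {"x":3.5,"y":-99,"z":35,"wx":23,"wy":0,"wz":0,"claw":-1},
    {"x":4,"y":-123.5,"z":43.5,"wx":28.75,"wy":0,"wz":0,"claw":-1}
  ]
}}

```text
clock: 6.33
position: [0.4175, 0.1603, 0.2863]
ee_rot: [-2.909, 1.567, 0.12]
contact_force: [0.2, 0.3, -0.2]
grip_width: 0.0919
```

```bash
python3 - <<'E'
from det import *
from plan import *
for n in('top','wrist'):
    print(n);cass(cam(n))
plan([(421.5,160.3,80,-96.5,-1),(421.5,160.3,28,-96.5,-1)],step=38)
E
```

```text
top
px [  2. 205.] xy 468.7 782.0 z 18.6 size 76 12 long axis 5.8
px [283. 198.] xy 500.0 4.1 z 11.8 size 36 30 long axis 1.0
px [223. 218.] xy 440.8 167.7 z 15.9 size 44 30 long axis 1.8
px [308. 362.] xy 71.4 -63.2 z 13.2 size 171 57 long axis 44.3
px [322. 401.] xy -29.7 -105.6 z 13.1 size 43 22 long axis -23.8
wrist
px [148.  78.] xy 570.6 310.4 z 16.2 size 91 58 long axis 3.9
px [414. 116.] xy 487.9 -18.8 z 12.0 size 130 70 long axis 10.3
px [ 56. 129.] xy 525.3 449.0 z 13.7 size 131 17 long axis -5.8
px [284. 181.] xy 422.7 159.0 z 15.9 size 90 56 long axis -5.9
px [  6. 186.] xy 470.6 546.9 z 15.7 size 56 17 long axis 3.7
px [173. 208.] xy 404.2 311.5 z 16.0 size 89 57 long axis -7.2
now [415.9 162.8 286.7] jaw -96.1 q [-0.13  0.14 -0.4   1.91  0.06  1.1  -2.24] w 0.092 F [-0.3  0.2  0.4]
[{"x":34.5,"y":0.5,"z":-1.0,"wx":0.0,"wy":0.0,"wz":0.0,"claw":-1},{"x":69.0,"y":1.0,"z":-2.0,"wx":0.25,"wy":0.0,"wz":0.0,"claw":-1},{"x":103.5,"y":1.0,"z":-2.5,"wx":0.25,"wy":0.0,"wz":0.0,"claw":-1},{"x":138.0,"y":1.5,"z":-3.5,"wx":0.25,"wy":0.0,"wz":0.0,"claw":-1},{"x":172.0,"y":2.0,"z":-4.5,"wx":0.25,"wy":-0.25,"wz":0.0,"claw":-1}]
[{"x":34.5,"y":0.5,"z":-1.0,"wx":0.0,"wy":0.0,"wz":0.0,"claw":-1},{"x":60.5,"y":0.5,"z":-1.0,"wx":0.0,"wy":0.0,"wz":0.0,"claw":-1},{"x":86.5,"y":0.5,"z":-1.0,"wx":0.0,"wy":0.0,"wz":0.0,"claw":-1}]
```

Call:
{"op": "step_arm", "data": {
  "increments": [
    {"x":34.5,"y":1,"z":-2,"wx":0.25,"wy":0,"wz":0,"claw":-1},
    {"x":69,"y":1.5,"z":-4,"wx":0.25,"wy":0,"wz":0,"claw":-1},
    {"x":103.5,"y":2,"z":-5.5,"wx":0.25,"wy":0,"wz":0,"claw":-1},
    {"x":138,"y":2,"z":-5.5,"wx":0.25,"wy":0,"wz":0,"claw":-1},
    {"x":190,"y":2,"z":-5.5,"wx":0.25,"wy":0,"wz":0,"claw":-1}
  ]
}}

```text
clock: 6.85
position: [0.4257, 0.1569, 0.1065]
ee_rot: [-2.747, 1.564, 0.283]
contact_force: [0.7, -0.1, -1.1]
grip_width: 0.0917
```

Call:
{"op": "step_arm", "data": {
  "increments": [
    {"x":12,"y":0,"z":0,"wx":0,"wy":0,"wz":0,"claw":-1},
    {"x":24,"y":0,"z":0,"wx":0,"wy":0,"wz":0,"claw":-1},
    {"x":24,"y":0,"z":0,"wx":0,"wy":0,"wz":0,"claw":-1},
    {"x":24,"y":0,"z":0,"wx":0,"wy":0,"wz":0,"claw":-1}
  ]
}}

```text
clock: 7.18
position: [0.4247, 0.1568, 0.0829]
ee_rot: [-2.964, 1.568, 0.067]
contact_force: [1.2, -0.0, 0.2]
grip_width: 0.0916
```

```bash
python3 - <<'E'
from det import *
from plan import *
c=cam('wrist');print('wrist');cass(c);save(c,'w3.png')
plan([(422.2,159.6,28.5,-96,-1)],step=38)
E
```

```text
wrist
px [29. 63.] xy 556.4 298.1 z 16.1 size 77 52 long axis -12.2
px [481.   2.] xy 560.0 18.3 z 14.6 size 15 3 long axis 87.8
px [516. 116.] xy 487.4 -13.0 z 12.0 size 130 60 long axis 10.3
px [276. 227.] xy 432.5 158.0 z 16.0 size 70 56 long axis -6.1
px [ 70. 238.] xy 442.5 304.9 z 15.9 size 59 16 long axis 83.9
now [425.2 157.1  83.6] jaw -96.4 q [-0.21  0.42 -0.34  2.14  0.24  0.61 -2.4 ] w 0.0916 F [-0.3 -0.4 -0.4]
[{"x":27.5,"y":-1.0,"z":1.5,"wx":-0.25,"wy":0.0,"wz":0.0,"claw":-1},{"x":55.0,"y":-2.0,"z":3.5,"wx":-0.5,"wy":-0.25,"wz":0.0,"claw":-1}]
```

Call:
{"op": "step_arm", "data": {
  "increments": [
    {"x":25,"y":-1,"z":1.5,"wx":0,"wy":0,"wz":0,"claw":-1},
    {"x":45,"y":-2,"z":3,"wx":0,"wy":0,"wz":0,"claw":-1},
    {"x":55,"y":-2,"z":3,"wx":0,"wy":0,"wz":0,"claw":-1},
    {"x":55,"y":-2,"z":3,"wx":0,"wy":0,"wz":0,"claw":-1},
    {"x":55,"y":-2,"z":3,"wx":0,"wy":0,"wz":0,"claw":0.9}
  ]
}}

```text
clock: 7.65
position: [0.423, 0.1598, 0.0292]
ee_rot: [-2.828, 1.566, 0.202]
contact_force: [0.5, -0.3, 0.1]
grip_width: 0.0886
```

Call:
{"op": "step_arm", "data": {
  "increments": [
    {"x":0,"y":0,"z":0,"wx":0,"wy":0,"wz":0,"claw":0.9},
    {"x":0,"y":0,"z":0,"wx":0,"wy":0,"wz":0,"claw":0.9},
    {"x":0,"y":0,"z":0,"wx":0,"wy":0,"wz":0,"claw":0.9},
    {"x":0,"y":0,"z":0,"wx":0,"wy":0,"wz":0,"claw":0.9},
    {"x":0,"y":0,"z":0,"wx":0,"wy":0,"wz":0,"claw":0.9}
  ]
}}

```text
clock: 8.07
position: [0.4228, 0.1597, 0.029]
ee_rot: [-2.799, 1.566, 0.23]
contact_force: [0.0, 0.1, 0.5]
grip_width: 0.0562
```

```bash
python3 - <<'E'
from plan import *
p,M,o=state()
plan([(p[0],p[1],230,None,.9)],step=38)
E
```

```text
now [422.8 159.7  29. ] jaw -96.4 q [-0.26  0.52 -0.28  2.19  0.31  0.47 -2.47] w 0.0562 F [0.  0.1 0.5]
[{"x":-33.5,"y":0.0,"z":0.0,"wx":0.0,"wy":0.0,"wz":0.0,"claw":0.9},{"x":-67.0,"y":0.0,"z":-0.5,"wx":0.0,"wy":0.0,"wz":0.0,"claw":0.9},{"x":-100.5,"y":0.0,"z":-0.5,"wx":0.0,"wy":-0.25,"wz":0.0,"claw":0.9},{"x":-134.0,"y":0.0,"z":-0.5,"wx":0.0,"wy":-0.25,"wz":0.0,"claw":0.9},{"x":-167.5,"y":-0.5,"z":-1.0,"wx":0.0,"wy":-0.25,"wz":0.0,"claw":0.9}]
[{"x":-33.5,"y":0.0,"z":0.0,"wx":0.0,"wy":0.0,"wz":0.0,"claw":0.9}]
```

Lift; then measure the column carefully from the wrist and top views.

Call:
{"op": "step_arm", "data": {
  "increments": [
    {"x":-30,"y":0,"z":0,"wx":0,"wy":0,"wz":0,"claw":0.9},
    {"x":-67,"y":0,"z":0,"wx":0,"wy":0,"wz":0,"claw":0.9},
    {"x":-100,"y":0,"z":0,"wx":0,"wy":0,"wz":0,"claw":0.9},
    {"x":-140,"y":0,"z":0,"wx":0,"wy":0,"wz":0,"claw":0.9},
    {"x":-180,"y":0,"z":0,"wx":0,"wy":0,"wz":0,"claw":0.9}
  ]
}}

```text
clock: 8.48
position: [0.4208, 0.1593, 0.2102]
ee_rot: [-2.781, 1.568, 0.248]
contact_force: [0.8, 0.1, -1.0]
grip_width: 0.0556
```

Call:
{"op": "step_arm", "data": {
  "increments": [
    {"x":-20,"y":0,"z":0,"wx":0,"wy":0,"wz":0,"claw":0.9},
    {"x":-20,"y":0,"z":0,"wx":0,"wy":0,"wz":0,"claw":0.9},
    {"x":-20,"y":0,"z":0,"wx":0,"wy":0,"wz":0,"claw":0.9}
  ]
}}

```text
clock: 8.73
position: [0.4221, 0.1596, 0.2295]
ee_rot: [-2.821, 1.564, 0.208]
contact_force: [-0.3, 0.3, -1.8]
grip_width: 0.0555
```

```bash
cat > col.py <<'E'
from plan import *
from scipy.optimize import least_squares
def layer(P,lo,hi): 
    m=(P[...,0]>.39)&(P[...,0]<.60)&(P[...,1]>-.16)&(P[...,1]<.08)&(P[...,2]>lo)&(P[...,2]<hi); return P[m][:,:2]*1000
if __name__=='__main__':
    W=cam('wrist');np.savez('/tmp/w3.npz',**{k:np.array(v) for k,v in W.items()});save(W,'w4.png')
    S=cam('scene');T=cam('top')
    o=np.zeros((560,800,3),np.uint8)
    C=np.array([489,-34]);th=np.radians(10.5);A=np.array([[np.cos(th),-np.sin(th)],[np.sin(th),np.cos(th)]])
    for i,(lo,hi) in enumerate(((.008,.0155),(.134,.140))):
        for n,c,col in(('w',W,(0,255,0)),('s',S,(80,80,255)),('t',T,(255,160,0))):
            q=layer(cloud(c),lo,hi); loc=(q-C)@A
            print(n,lo,len(q),loc.min(0).round(),loc.max(0).round())
            for x,y in loc:
                X,Y=int(200+400*i-y*2.5),int(280-x*2.5)
                if 0<=X<800 and 0<=Y<560: cv2.circle(o,(X,Y),1,col,-1)
        for hx,hy in((65,50),(47,30)): cv2.rectangle(o,(int(200+400*i-hy*2.5),int(280-hx*2.5)),(int(200+400*i+hy*2.5),int(280+hx*2.5)),(255,255,255),1)
    cv2.imwrite('pics/col.png',o)
E
python3 col.py
```

```text
w 0.008 6724 [-64. -76.] [108.  58.]
s 0.008 580 [-65. -72.] [108.  58.]
t 0.008 717 [-65. -75.] [106.  57.]
w 0.134 1253 [-57. -32.] [89. 44.]
s 0.134 129 [-56. -79.] [100.  45.]
t 0.134 235 [-58. -78.] [101.  43.]
```

View pics/col.png

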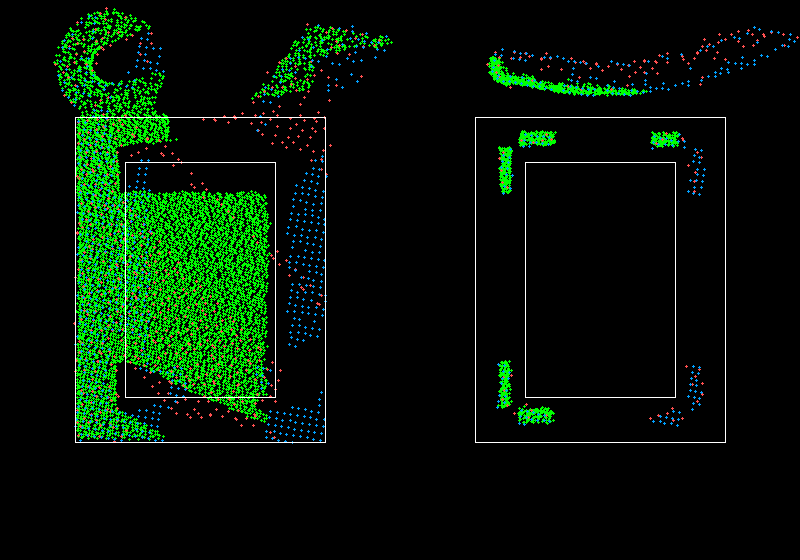

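```bash
python3 - <<'E'
from plan import *
plan([(490,-33.8,215,-79.5,.9)],step=35)
E
```

```text
now [420.8 159.  227.2] jaw -96.4 q [-0.13  0.21 -0.41  1.99  0.1   0.96 -2.27] w 0.0555 F [-0.4  0.2 -1.4]
[{"x":2.0,"y":30.5,"z":-15.0,"wx":-2.75,"wy":0.0,"wz":0.0,"claw":0.9},{"x":4.0,"y":61.5,"z":-30.0,"wx":-5.75,"wy":0.0,"wz":0.0,"claw":0.9},{"x":6.0,"y":92.0,"z":-45.0,"wx":-8.5,"wy":0.0,"wz":0.0,"claw":0.9},{"x":8.0,"y":122.5,"z":-60.0,"wx":-11.25,"wy":0.0,"wz":0.0,"claw":0.9},{"x":10.5,"y":153.0,"z":-75.5,"wx":-14.0,"wy":0.0,"wz":0.0,"claw":0.9}]
[{"x":2.0,"y":33.5,"z":-7.0,"wx":-2.75,"wy":0.0,"wz":0.0,"claw":0.9}]
```

Call:
{"op": "step_arm", "data": {
  "increments": [
    {"x":2,"y":30.5,"z":-15,"wx":-2.75,"wy":0,"wz":0,"claw":0.9},
    {"x":4,"y":61.5,"z":-30,"wx":-5.75,"wy":0,"wz":0,"claw":0.9},
    {"x":6,"y":92,"z":-45,"wx":-8.5,"wy":0,"wz":0,"claw":0.9},
    {"x":8,"y":122.5,"z":-60,"wx":-11.25,"wy":0,"wz":0,"claw":0.9},
    {"x":10.5,"y":153,"z":-75.5,"wx":-14,"wy":0,"wz":0,"claw":0.9}
  ]
}}

```text
clock: 9.3
position: [0.4791, -0.0025, 0.2166]
ee_rot: [-2.749, 1.569, 0.528]
contact_force: [0.1, 0.8, -1.2]
grip_width: 0.0557
```

Call:
{"op": "step_arm", "data": {
  "increments": [
    {"x":2,"y":33.5,"z":-7,"wx":-2.75,"wy":0,"wz":0,"claw":0.9},
    {"x":2,"y":33.5,"z":-7,"wx":-2.75,"wy":0,"wz":0,"claw":0.9},
    {"x":2,"y":33.5,"z":-7,"wx":-2.75,"wy":0,"wz":0,"claw":0.9},
    {"x":2,"y":33.5,"z":-7,"wx":-2.75,"wy":0,"wz":0,"claw":0.9},
    {"x":2,"y":33.5,"z":-7,"wx":-2.75,"wy":0,"wz":0,"claw":0.9}
  ]
}}

```text
clock: 9.72
position: [0.4904, -0.0319, 0.2155]
ee_rot: [-2.813, 1.568, 0.511]
contact_force: [0.9, 0.6, -0.7]
grip_width: 0.0561
```

```bash
python3 - <<'E'
from plan import *
c=cam('wrist');save(c,'w5.png')
plan([(490,-33.8,180,-79.5,.9)],step=35)
# tilt check
p,M,o=state();print('tool x axis',M[:,0].round(3))
P=cloud(c); m=(abs(P[...,0]-.49)<.08)&(abs(P[...,1]+.034)<.06)&(P[...,2]>.185)&(P[...,2]<.215)
q=P[m]*1000;print(len(q), np.percentile(q[:,2],[5,50,95]) if len(q) else '', cv2.minAreaRect(q[:,:2].astype(np.float32)) if len(q)>5 else '')
E
```

```text
now [490.5 -31.8 215.8] jaw -79.6 q [ 0.22  0.28 -0.33  1.92  0.11  0.96 -1.54] w 0.056 F [-0.6  0.4 -0.9]
[{"x":18.0,"y":1.0,"z":0.5,"wx":0.0,"wy":0.0,"wz":0.0,"claw":0.9},{"x":36.0,"y":2.0,"z":1.0,"wx":0.0,"wy":-0.25,"wz":0.0,"claw":0.9}]
tool x axis [ 0.003  0.001 -1.   ]
14011 [200.36074277 202.30931056 204.87139118] ((494.39239501953125, -32.086570739746094), (79.94889831542969, 90.23994445800781), 10.299237251281738)
```

View pics/w5.png

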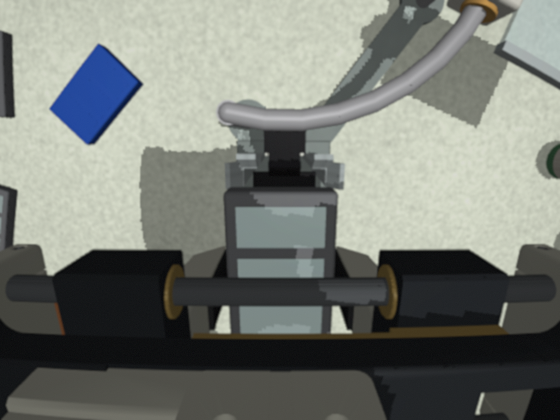

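Call:
{"op": "step_arm", "data": {
  "increments": [
    {"x":18,"y":2,"z":1,"wx":0,"wy":-0.2,"wz":0,"claw":0.9},
    {"x":36,"y":2,"z":1,"wx":0,"wy":-0.2,"wz":0,"claw":0.9},
    {"x":36,"y":2,"z":1,"wx":0,"wy":-0.2,"wz":0,"claw":0.9},
    {"x":36,"y":2,"z":1,"wx":0,"wy":-0.2,"wz":0,"claw":0.9}
  ]
}}

```text
clock: 10.1
position: [0.4898, -0.0344, 0.1798]
ee_rot: [-0.627, 1.569, 2.697]
contact_force: [-0.0, -0.3, -1.1]
grip_width: 0.0555
```

```bash
python3 - <<'E'
from plan import *
plan([(490,-33.8,160,-79.5,.9),(490,-33.8,150,-79.5,.9)],step=10)
E
```

```text
now [489.8 -34.4 179.8] jaw -79.6 q [ 0.22  0.32 -0.32  1.96  0.13  0.88 -1.56] w 0.0555 F [-0.  -0.3 -1.1]
[{"x":10.0,"y":-0.5,"z":0.0,"wx":0.0,"wy":0.0,"wz":0.0,"claw":0.9},{"x":20.0,"y":-0.5,"z":-0.5,"wx":0.0,"wy":0.0,"wz":0.0,"claw":0.9},{"x":30.0,"y":-0.5,"z":-0.5,"wx":0.0,"wy":0.0,"wz":0.0,"claw":0.9}]
```

Call:
{"op": "step_arm", "data": {
  "increments": [
    {"x":10,"y":-0.5,"z":0,"wx":0,"wy":0,"wz":0,"claw":0.9},
    {"x":20,"y":-0.5,"z":0,"wx":0,"wy":0,"wz":0,"claw":0.9},
    {"x":30,"y":-0.5,"z":0,"wx":0,"wy":0,"wz":0,"claw":0.9},
    {"x":36,"y":-0.5,"z":0,"wx":0,"wy":0,"wz":0,"claw":0.9},
    {"x":36,"y":-0.5,"z":0,"wx":0,"wy":0,"wz":0,"claw":0.9}
  ]
}}

```text
clock: 10.52
position: [0.4899, -0.0348, 0.1428]
ee_rot: [-0.562, 1.57, 2.76]
contact_force: [0.2, 0.7, -0.9]
grip_width: 0.0556
```

Call:
{"op": "step_arm", "data": {
  "increments": [
    {"x":4,"y":0,"z":0,"wx":0,"wy":0,"wz":0,"claw":0.9},
    {"x":8,"y":0,"z":0,"wx":0,"wy":0,"wz":0,"claw":0.9},
    {"x":12,"y":0,"z":0,"wx":0,"wy":0,"wz":0,"claw":0.9},
    {"x":12,"y":0,"z":0,"wx":0,"wy":0,"wz":0,"claw":0.9}
  ]
}}

```text
clock: 10.85
position: [0.4938, -0.0343, 0.1351]
ee_rot: [3.003, 1.563, 0.041]
contact_force: [-1.1, 1.0, 25.7]
grip_width: 0.0558
```

```bash
python3 - <<'E'
from plan import *
plan([(490,-33.8,113,-79.5,.9)],step=10)
E
```

```text
now [493.8 -34.3 135.1] jaw -79.7 q [ 0.2   0.38 -0.31  2.01  0.17  0.76 -1.59] w 0.0558 F [-1.1  1.  25.7]
[{"x":7.5,"y":-0.5,"z":1.5,"wx":0.0,"wy":-0.25,"wz":0.0,"claw":0.9},{"x":14.5,"y":-1.0,"z":2.5,"wx":0.0,"wy":-0.25,"wz":0.0,"claw":0.9},{"x":22.0,"y":-1.0,"z":4.0,"wx":-0.25,"wy":-0.5,"wz":0.0,"claw":0.9}]
```

```bash
python3 - <<'E'
from plan import *
a=cam('scene');w=cam('wrist')
s=np.ascontiguousarray(a['frame'][160:270,190:320,::-1]);s=cv2.resize(s,None,fx=3,fy=3,interpolation=cv2.INTER_CUBIC)
x=np.ascontiguousarray(w['frame'][80:340,150:420,::-1]);x=cv2.resize(x,None,fx=1.48,fy=1.48)
o=np.zeros((400,800,3),np.uint8);o[:330,:390]=s;o[:x.shape[0],400:400+x.shape[1]]=x[:400,:400];cv2.imwrite('pics/c3.png',o)
P=cloud(w);C=np.array([.490,-.0338]);th=np.radians(10.5);A=np.array([[np.cos(th),-np.sin(th)],[np.sin(th),np.cos(th)]])
L=(P[...,:2]-C)@A
for x0 in(20,25,30,35,40,43,45,47,50):
    m=(abs(L[...,0]*1000-x0)<1)&(abs(L[...,1])<.022)&(P[...,2]>.09)&(P[...,2]<.15);print(x0,m.sum(),np.median(P[m][:,2])*1000 if m.any() else'')
plan([(490,-33.8,113,-79.5,.9)],step=10)
E
```

```text
20 343 124.4777423529595
25 352 124.55726857261656
30 363 124.59035911640885
35 362 124.57741463256471
40 381 124.45998389376823
43 377 124.46612439953797
45 386 124.3499891405883
47 688 118.67672344967445
50 237 114.34128822882944
now [493.8 -34.3 135.1] jaw -79.7 q [ 0.2   0.38 -0.31  2.01  0.17  0.76 -1.59] w 0.0559 F [-1.2  1.  24.7]
[{"x":7.5,"y":-0.5,"z":1.5,"wx":0.0,"wy":-0.25,"wz":0.0,"claw":0.9},{"x":14.5,"y":-1.0,"z":2.5,"wx":0.0,"wy":-0.25,"wz":0.0,"claw":0.9},{"x":22.0,"y":-1.0,"z":4.0,"wx":-0.25,"wy":-0.5,"wz":0.0,"claw":0.9}]
```

View pics/c3.png

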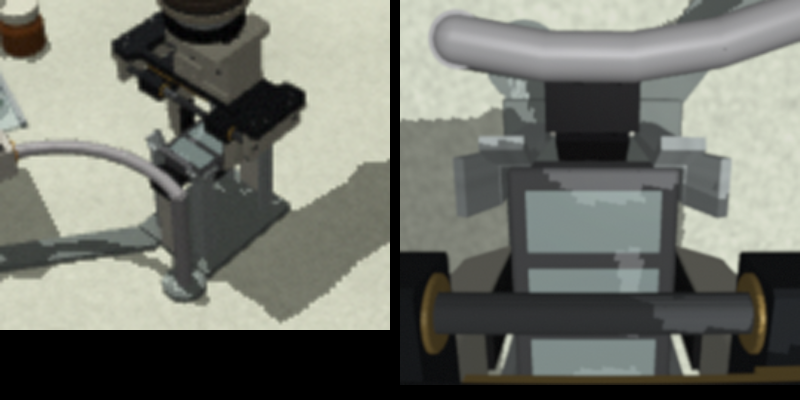

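Call:
{"op": "step_arm", "data": {
  "increments": [
    {"x":-3,"y":0,"z":0,"wx":0,"wy":0,"wz":0,"claw":0.9},
    {"x":-6,"y":0,"z":0,"wx":0,"wy":0,"wz":0,"claw":0.9},
    {"x":-9,"y":0,"z":0,"wx":0,"wy":0,"wz":0,"claw":0.9},
    {"x":-12,"y":0,"z":0,"wx":0,"wy":0,"wz":0,"claw":0.9},
    {"x":-12,"y":0,"z":0,"wx":0,"wy":0,"wz":0,"claw":0.9}
  ]
}}

```text
clock: 11.37
position: [0.4907, -0.0348, 0.1446]
ee_rot: [-3.107, 1.569, 0.215]
contact_force: [1.0, 0.3, 0.7]
grip_width: 0.0557
```

```bash
cat > edge.py <<'E'
from plan import *
def look(n=None,C=(490,-33.8),yaw=10.5):
    w=cam('wrist'); 
    if n: save(w,n)
    P=cloud(w)*1000;th=np.radians(yaw);A=np.array([[np.cos(th),-np.sin(th)],[np.sin(th),np.cos(th)]])
    L=(P[...,:2]-np.array(C))@A; p,M,o=state()
    mid=(abs(L[...,1])<20)&(L[...,0]>22)&(L[...,0]<40)&(P[...,2]>90)&(P[...,2]<160)
    top=np.median(P[...,2][mid]); print('TCP',p.round(1),'F',o['contact_force'].round(1),'w',o['grip_width'].round(4),'top z',top.round(1))
    t=(abs(P[...,2]-top)<1.5)&(abs(L[...,1])<34)&(L[...,0]>15)&(L[...,0]<70)
    for y0 in(-22,22):
        k=t&(abs(L[...,1]-y0)<3);print(' far edge at y',y0,np.percentile(L[...,0][k],98).round(1) if k.any() else '')
    k=t&(L[...,0]>30)&(L[...,0]<38);print(' y range',np.percentile(L[...,1][k],[2,98]).round(1) if k.any() else'', 'TCP local',((p[:2]-np.array(C))@A).round(1),'jaw',jawyaw(M).round(1))
    return P,L
E
python3 - <<'E'
from edge import *
P,L=look()
# inner faces of far strips: points z 105..120
for s in(-1,1):
    k=(P[...,2]>122)&(P[...,2]<138)&(L[...,1]*s>20)&(L[...,1]*s<50)&(L[...,0]>38)&(L[...,0]<75)
    if k.any(): print(s,k.sum(),np.percentile(L[k],[2,50,98],axis=0).round(1).tolist())
E
```

```text
Traceback (most recent call last):
  File "edge.py", line 8, in look
    top=np.median(P[...,2][mid]); print('TCP',p.round(1),'F',o['contact_force'].round(1),'w',o['grip_width'].round(4),'top z',top.round(1))
                                                                                             ^^^^^^^^^^^^^^^^^^^^^
AttributeError: 'float' object has no attribute 'round'
```

```bash
sed -i "s/o\['grip_width'\].round(4)/round(o['grip_width'],4)/;s/np.median(P\[...,2\]\[mid\])/np.float64(np.nanmedian(P[...,2][mid]))/" edge.py
python3 - <<'E'
from edge import *
P,L=look('w6.png')
for s in(-1,1):
    k=(P[...,2]>132)&(P[...,2]<140)&(L[...,1]*s>15)&(L[...,1]*s<50)&(L[...,0]>38)&(L[...,0]<75)
    if k.any(): print(s,k.sum(),np.percentile(L[k],[2,50,98],axis=0).round(1).tolist())
E
```

```text
TCP [490.6 -34.9 144.2] F [ 0.7  0.4 -0.5] w 0.0559 top z 133.4
 far edge at y -22 53.4
 far edge at y 22 53.6
 y range [-28.7  24.5] TCP local [ 0.4 -1.1] jaw -79.7
-1 1112 [[38.2, -42.4], [46.5, -29.2], [74.3, -15.8]]
1 1057 [[38.3, 15.6], [47.4, 27.9], [58.2, 39.2]]
```

Call:
{"op": "step_arm", "data": {
  "increments": [
    {"x":-8,"y":0,"z":0,"wx":0,"wy":0,"wz":0,"claw":0.9},
    {"x":-16,"y":-1,"z":0,"wx":0,"wy":0,"wz":0,"claw":0.9},
    {"x":-24,"y":-1,"z":0,"wx":0,"wy":0,"wz":0,"claw":0.9},
    {"x":-24,"y":-1,"z":0,"wx":0,"wy":0,"wz":0,"claw":0.9},
    {"x":-24,"y":-1,"z":0,"wx":0,"wy":0,"wz":0,"claw":0.9}
  ]
}}

```text
clock: 11.88
position: [0.4906, -0.0339, 0.1689]
ee_rot: [3.014, 1.569, 0.053]
contact_force: [-0.5, -0.4, -0.9]
grip_width: 0.0558
```

```bash
python3 - <<'E'
from edge import *
P,L=look('w7.png')
for s in(-1,1):
    k=(P[...,2]>133)&(P[...,2]<139)&(L[...,1]*s>15)&(L[...,1]*s<50)&(L[...,0]>38)&(L[...,0]<75)
    if k.any():
        q=L[k]; a=q[abs(q[:,1])<36]; b=q[q[:,0]<54]
        print(s,'end strip',np.percentile(a,[2,50,98],axis=0).round(1).tolist(),'side strip',len(b),np.percentile(b,[2,50,98],axis=0).round(1).tolist() if len(b) else'')
w=cams.camera('scene') # spare
x=cv2.imread('pics/w7.png')[90:340,150:420];cv2.imwrite('pics/c4.png',cv2.resize(x,None,fx=2.3,fy=2.3,interpolation=cv2.INTER_CUBIC))
E
```

```text
TCP [490.3 -34.  168.4] F [ 0.2 -0.2 -1.2] w 0.0555 top z 158.0
 far edge at y -22 42.8
 far edge at y 22 42.9
 y range [-27.7  25.3] TCP local [ 0.2 -0.2] jaw -79.7
-1 end strip [[52.7, -34.5], [55.6, -27.4], [74.6, -16.4]] side strip 313 [[38.4, -42.7], [46.8, -39.2], [53.9, -23.3]]
1 end strip [[38.8, 18.1], [54.6, 27.7], [74.2, 35.9]] side strip 331 [[38.6, 19.8], [46.3, 35.8], [53.5, 39.4]]
```

View pics/c4.png

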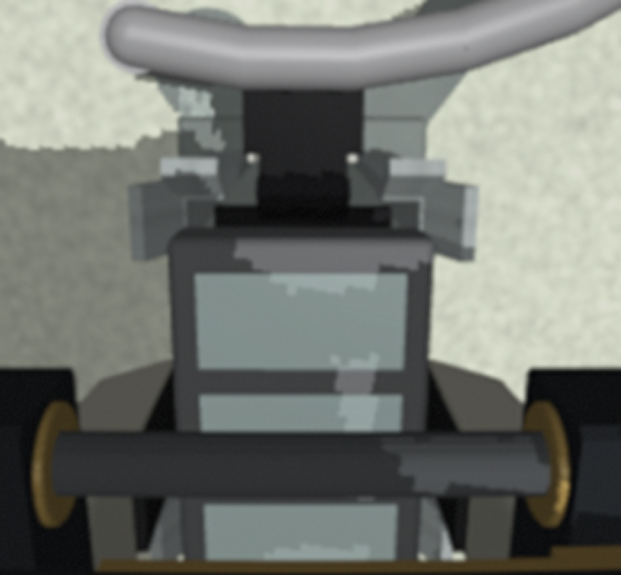

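Call:
{"op": "step_arm", "data": {
  "increments": [
    {"x":8,"y":0,"z":0.5,"wx":0,"wy":0,"wz":0,"claw":0.9},
    {"x":16,"y":0,"z":0.5,"wx":0,"wy":0,"wz":0,"claw":0.9},
    {"x":23,"y":0,"z":0.5,"wx":0,"wy":0,"wz":0,"claw":0.9},
    {"x":23,"y":0,"z":0.5,"wx":0,"wy":0,"wz":0,"claw":0.9},
    {"x":23,"y":0,"z":0.5,"wx":0,"wy":0,"wz":0,"claw":0.9}
  ]
}}

```text
clock: 12.4
position: [0.4896, -0.0339, 0.1445]
ee_rot: [-1.288, 1.57, 2.034]
contact_force: [-0.1, -0.0, -1.6]
grip_width: 0.0555
```

Call:
{"op": "step_arm", "data": {
  "increments": [
    {"x":0,"y":0,"z":0,"wx":0,"wy":0,"wz":0,"claw":-0.9},
    {"x":0,"y":0,"z":0,"wx":0,"wy":0,"wz":0,"claw":-0.9},
    {"x":0,"y":0,"z":0,"wx":0,"wy":0,"wz":0,"claw":-0.9},
    {"x":0,"y":0,"z":0,"wx":0,"wy":0,"wz":0,"claw":-0.9},
    {"x":0,"y":0,"z":0,"wx":0,"wy":0,"wz":0,"claw":-0.9}
  ]
}}

```text
clock: 12.82
position: [0.4898, -0.034, 0.1453]
ee_rot: [-3.125, 1.57, 0.197]
contact_force: [-0.3, 1.3, 0.7]
grip_width: 0.0836
```

Call:
{"op": "step_arm", "data": {
  "increments": [
    {"x":-10,"y":0,"z":0,"wx":0,"wy":0,"wz":0,"claw":-0.9},
    {"x":-25,"y":0,"z":0,"wx":0,"wy":0,"wz":0,"claw":-0.9},
    {"x":-45,"y":0,"z":0,"wx":0,"wy":0,"wz":0,"claw":0.98},
    {"x":-45,"y":0,"z":0,"wx":0,"wy":0,"wz":0,"claw":0.98},
    {"x":-45,"y":0,"z":0,"wx":0,"wy":0,"wz":0,"claw":0.98}
  ]
}}

```text
clock: 13.23
position: [0.4906, -0.0339, 0.1917]
ee_rot: [2.986, 1.567, 0.025]
contact_force: [0.1, 0.5, -0.6]
grip_width: 0.0715
```

Call:
{"op": "step_arm", "data": {
  "increments": [
    {"x":0,"y":0,"z":0,"wx":0,"wy":0,"wz":0,"claw":0.98},
    {"x":0,"y":0,"z":0,"wx":0,"wy":0,"wz":0,"claw":0.98},
    {"x":0,"y":0,"z":0,"wx":0,"wy":0,"wz":0,"claw":0.98},
    {"x":0,"y":0,"z":0,"wx":0,"wy":0,"wz":0,"claw":0.98},
    {"x":0,"y":0,"z":0,"wx":0,"wy":0,"wz":0,"claw":0.98}
  ]
}}

```text
clock: 13.65
position: [0.4895, -0.0339, 0.1898]
ee_rot: [-1.704, 1.57, 1.618]
contact_force: [0.5, 0.4, -0.5]
grip_width: 0.0385
```

Call:
{"op": "step_arm", "data": {
  "increments": [
    {"x":0,"y":0,"z":0,"wx":0,"wy":0,"wz":0,"claw":0.98},
    {"x":0,"y":0,"z":0,"wx":0,"wy":0,"wz":0,"claw":0.98},
    {"x":0,"y":0,"z":0,"wx":0,"wy":0,"wz":0,"claw":0.98},
    {"x":0,"y":0,"z":0,"wx":0,"wy":0,"wz":0,"claw":0.98},
    {"x":0,"y":0,"z":0,"wx":0,"wy":0,"wz":0,"claw":0.98}
  ]
}}

```text
clock: 14.07
position: [0.4898, -0.0339, 0.1902]
ee_rot: [-2.981, 1.57, 0.341]
contact_force: [0.1, 0.4, -0.0]
grip_width: 0.0054
```

```bash
python3 - <<'E'
from edge import *
P,L=look('w8.png')
x=cv2.imread('pics/w8.png')[90:340,150:420];cv2.imwrite('pics/c5.png',cv2.resize(x,None,fx=2.2,fy=2.2,interpolation=cv2.INTER_CUBIC))
E
```

```text
TCP [489.8 -34.  190.2] F [-0.1  0.4 -0.6] w 0.0023 top z 126.7
 far edge at y -22 49.4
 far edge at y 22 50.3
 y range [-27.8  26.4] TCP local [-0.2 -0.1] jaw -79.7
```

View pics/c5.png

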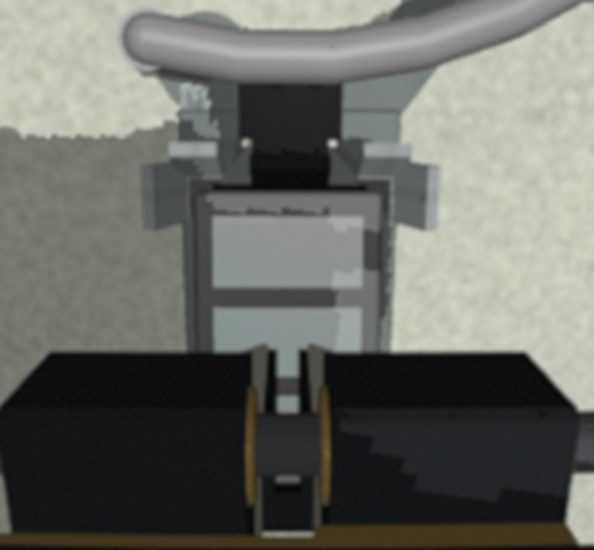

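```bash
python3 - <<'E'
from edge import *
import sys
for n in('wrist','top','scene'):
    w=cam(n);P=cloud(w)*1000;th=np.radians(10.5);A=np.array([[np.cos(th),-np.sin(th)],[np.sin(th),np.cos(th)]])
    L=(P[...,:2]-np.array([490,-33.8]))@A
    k=(abs(L[...,1])<24)&(abs(L[...,0])<42)&(P[...,2]>105)&(P[...,2]<140)
    if k.sum()<20: print(n,k.sum());continue
    a=np.c_[L[k],np.ones(k.sum())];z=P[...,2][k];s=np.linalg.lstsq(a,z,rcond=None)[0];r=z-a@s;g=abs(r)<2;s=np.linalg.lstsq(a[g],z[g],rcond=None)[0]
    print(n,g.sum(),'slope deg',np.degrees(s[:2]).round(1),'z at centre',s[2].round(1),'x range',L[k][:,0].min().round(),L[k][:,0].max().round())
E
```

```text
wrist 5302 slope deg [-8.5  0.1] z at centre 131.3 x range -23.0 42.0
top 0
scene 237 slope deg [-9.4  0.4] z at centre 130.4 x range -42.0 42.0
```

```bash
python3 - <<'E'
from plan import *
plan([(465.4,-38.4,190,-79.5,.98),(465.4,-38.4,166,-79.5,.98),(465.4,-38.4,152,-79.5,.98)],step=30)
E
```

```text
now [489.8 -34.  190.2] jaw -79.7 q [ 0.22  0.31 -0.32  1.95  0.12  0.9  -1.56] w 0.0012 F [-0.3 -0.3 -0.6]
[{"x":0.0,"y":0.0,"z":25.0,"wx":-0.25,"wy":0.0,"wz":0.0,"claw":0.98},{"x":24.0,"y":0.0,"z":25.0,"wx":-0.25,"wy":0.0,"wz":0.0,"claw":0.98},{"x":38.0,"y":0.0,"z":25.0,"wx":-0.25,"wy":0.0,"wz":0.0,"claw":0.98}]
```

Call:
{"op": "step_arm", "data": {
  "increments": [
    {"x":0,"y":0,"z":25,"wx":0,"wy":0,"wz":0,"claw":1},
    {"x":12,"y":0,"z":25,"wx":0,"wy":0,"wz":0,"claw":1},
    {"x":24,"y":0,"z":25,"wx":0,"wy":0,"wz":0,"claw":1},
    {"x":28,"y":0,"z":25,"wx":0,"wy":0,"wz":0,"claw":1},
    {"x":32,"y":0,"z":25,"wx":0,"wy":0,"wz":0,"claw":1}
  ]
}}

```text
clock: 14.68
position: [0.4652, -0.0385, 0.1581]
ee_rot: [-2.982, 1.57, 0.34]
contact_force: [0.0, 0.2, 0.7]
grip_width: 0.0003
```

Call:
{"op": "step_arm", "data": {
  "increments": [
    {"x":2,"y":0,"z":0,"wx":0,"wy":0,"wz":0,"claw":1},
    {"x":4,"y":0,"z":0,"wx":0,"wy":0,"wz":0,"claw":1},
    {"x":6,"y":0,"z":0,"wx":0,"wy":0,"wz":0,"claw":1},
    {"x":6,"y":0,"z":0,"wx":0,"wy":0,"wz":0,"claw":1}
  ]
}}

```text
clock: 15.02
position: [0.4653, -0.0384, 0.152]
ee_rot: [-2.934, 1.57, 0.388]
contact_force: [-0.0, -0.6, -0.7]
grip_width: 0.0003
```

```bash
cat > tilt.py <<'E'
from edge import *
def tilt(names=('wrist','scene'),lo=85):
    p,M,o=state();print('TCP',p.round(1),'F',o['contact_force'].round(1),'w',round(o['grip_width'],4))
    for n in names:
        w=cam(n);P=cloud(w)*1000;th=np.radians(10.5);A=np.array([[np.cos(th),-np.sin(th)],[np.sin(th),np.cos(th)]])
        L=(P[...,:2]-np.array([490,-33.8]))@A
        k=(abs(L[...,1])<24)&(abs(L[...,0])<42)&(P[...,2]>lo)&(P[...,2]<140)
        if k.sum()<20: print(n,k.sum());continue
        a=np.c_[L[k],np.ones(k.sum())];z=P[...,2][k]
        s=np.array([0,0,np.median(z)])
        for t in(8,4,2,1.5): g=abs(z-a@s)<t; s=np.linalg.lstsq(a[g],z[g],rcond=None)[0]
        print(n,g.sum(),'slope deg',np.degrees(s[:2]).round(1),'z at centre',s[2].round(1),'x',L[k][g][:,0].min().round(),L[k][g][:,0].max().round())
    return w,P,L
if __name__=='__main__': tilt()
E
python3 tilt.py
```

```text
TCP [465.3 -38.4 152. ] F [-0.  -0.6 -0.7] w 0.0003
wrist 9777 slope deg [-1.1 -0. ] z at centre 126.0 x -16.0 42.0
scene 158 slope deg [-1.6 -0.6] z at centre 125.2 x -41.0 42.0
```

Call:
{"op": "step_arm", "data": {
  "increments": [
    {"x":-6,"y":0,"z":0,"wx":0,"wy":0,"wz":0,"claw":1},
    {"x":-6,"y":0,"z":-25,"wx":0,"wy":0,"wz":0,"claw":1},
    {"x":-6,"y":0,"z":-25,"wx":0,"wy":0,"wz":0,"claw":1},
    {"x":0,"y":0,"z":-25,"wx":0,"wy":0,"wz":0,"claw":1},
    {"x":3,"y":0,"z":-25,"wx":0,"wy":0,"wz":0,"claw":1}
  ]
}}

```text
clock: 15.53
position: [0.4902, -0.0339, 0.1495]
ee_rot: [3.104, 1.569, 0.143]
contact_force: [-1.4, 1.7, 41.1]
grip_width: 0.0004
```

Call:
{"op": "step_arm", "data": {
  "increments": [
    {"x":2,"y":0,"z":0,"wx":0,"wy":0,"wz":0,"claw":1},
    {"x":4,"y":0,"z":0,"wx":0,"wy":0,"wz":0,"claw":1},
    {"x":6,"y":0,"z":0,"wx":0,"wy":0,"wz":0,"claw":1},
    {"x":6,"y":0,"z":0,"wx":0,"wy":0,"wz":0,"claw":1}
  ]
}}

```text
clock: 15.87
position: [0.491, -0.0338, 0.1444]
ee_rot: [3.023, 1.566, 0.062]
contact_force: [3.2, 0.8, 9.8]
grip_width: 0.0004
```

```bash
python3 tilt.py
```

```text
TCP [491.  -33.8 144.4] F [3.2 0.8 9.8] w 0.0004
wrist 5120 slope deg [-7.9  0. ] z at centre 118.4 x -40.0 42.0
scene 109 slope deg [-7.7  1.2] z at centre 117.7 x -39.0 41.0
```

Call:
{"op": "step_arm", "data": {
  "increments": [
    {"x":-10,"y":0,"z":0,"wx":0,"wy":0,"wz":0,"claw":1},
    {"x":-10,"y":0,"z":29,"wx":0,"wy":0,"wz":0,"claw":1},
    {"x":-10,"y":0,"z":29,"wx":0,"wy":0,"wz":0,"claw":1},
    {"x":-5,"y":0,"z":29,"wx":0,"wy":0,"wz":0,"claw":1},
    {"x":-2,"y":0,"z":29,"wx":0,"wy":0,"wz":0,"claw":1}
  ]
}}

```text
clock: 16.38
position: [0.4617, -0.0394, 0.1461]
ee_rot: [2.861, 1.568, -0.101]
contact_force: [0.8, 0.2, -0.2]
grip_width: 0.0007
```

```bash
python3 tilt.py
```

```text
TCP [461.7 -39.4 146.1] F [ 0.8  0.2 -0.2] w 0.0007
wrist 10436 slope deg [0.5 0. ] z at centre 119.6 x -20.0 42.0
scene 180 slope deg [0.1 0.4] z at centre 118.7 x -42.0 42.0
```

Call:
{"op": "step_arm", "data": {
  "increments": [
    {"x":-6,"y":0,"z":0,"wx":0,"wy":0,"wz":0,"claw":1},
    {"x":-6,"y":0,"z":-21,"wx":0,"wy":0,"wz":0,"claw":1},
    {"x":-6,"y":0,"z":-21,"wx":0,"wy":0,"wz":0,"claw":1},
    {"x":-1,"y":0,"z":-21,"wx":0,"wy":0,"wz":0,"claw":1},
    {"x":1,"y":0,"z":-21,"wx":0,"wy":0,"wz":0,"claw":1}
  ]
}}

```text
clock: 16.9
position: [0.4816, -0.0354, 0.1436]
ee_rot: [-1.852, 1.57, 1.47]
contact_force: [1.9, -0.8, 2.0]
grip_width: 0.0003
```

Call:
{"op": "step_arm", "data": {
  "increments": [
    {"x":1,"y":0,"z":0,"wx":0,"wy":0,"wz":0,"claw":1},
    {"x":2,"y":0,"z":0,"wx":0,"wy":0,"wz":0,"claw":1},
    {"x":3,"y":0,"z":0,"wx":0,"wy":0,"wz":0,"claw":1},
    {"x":3,"y":0,"z":0,"wx":0,"wy":0,"wz":0,"claw":1}
  ]
}}

```text
clock: 17.23
position: [0.4815, -0.0354, 0.141]
ee_rot: [-2.59, 1.57, 0.731]
contact_force: [-0.5, 0.2, 1.5]
grip_width: 0.0005
```

```bash
python3 tilt.py
```

```text
TCP [481.5 -35.4 141. ] F [-0.5  0.2  1.5] w 0.0005
wrist 6726 slope deg [-0. -0.] z at centre 115.7 x 0.0 42.0
scene 127 slope deg [0.1 0.2] z at centre 115.1 x -38.0 41.0
```

Call:
{"op": "step_arm", "data": {
  "increments": [
    {"x":2,"y":0,"z":0,"wx":0,"wy":0,"wz":0,"claw":1},
    {"x":4,"y":0,"z":0,"wx":0,"wy":0,"wz":0,"claw":1},
    {"x":6,"y":0,"z":0,"wx":0,"wy":0,"wz":0,"claw":1},
    {"x":8,"y":0,"z":0,"wx":0,"wy":0,"wz":0,"claw":1},
    {"x":8,"y":0,"z":0,"wx":0,"wy":0,"wz":0,"claw":1}
  ]
}}

```text
clock: 17.75
position: [0.4817, -0.0354, 0.1328]
ee_rot: [-2.54, 1.57, 0.782]
contact_force: [-1.0, 0.8, 2.8]
grip_width: 0.0003
```

```bash
python3 tilt.py
```

```text
TCP [481.7 -35.4 132.8] F [-1.   0.8  2.8] w 0.0003
wrist 6734 slope deg [-0.  0.] z at centre 107.5 x 0.0 42.0
scene 125 slope deg [-0.1 -0.2] z at centre 107.1 x -37.0 42.0
```

Call:
{"op": "step_arm", "data": {
  "increments": [
    {"x":2,"y":0,"z":0,"wx":0,"wy":0,"wz":0,"claw":1},
    {"x":4,"y":0,"z":0,"wx":0,"wy":0,"wz":0,"claw":1},
    {"x":6,"y":0,"z":0,"wx":0,"wy":0,"wz":0,"claw":1},
    {"x":8,"y":0,"z":0,"wx":0,"wy":0,"wz":0,"claw":1},
    {"x":8,"y":0,"z":0,"wx":0,"wy":0,"wz":0,"claw":1}
  ]
}}

```text
clock: 18.27
position: [0.4819, -0.0354, 0.1248]
ee_rot: [-2.929, 1.57, 0.393]
contact_force: [-2.0, -0.3, 4.6]
grip_width: 0.0003
```

```bash
python3 tilt.py
```

```text
TCP [481.9 -35.4 124.8] F [-2.  -0.3  4.6] w 0.0003
wrist 6256 slope deg [ 0. -0.] z at centre 99.6 x 1.0 42.0
scene 88 slope deg [ 1.  -0.8] z at centre 99.4 x -37.0 31.0
```

Call:
{"op": "step_arm", "data": {
  "increments": [
    {"x":-3,"y":0,"z":0,"wx":0,"wy":0,"wz":0,"claw":1},
    {"x":-6,"y":0,"z":0,"wx":0,"wy":0,"wz":0,"claw":1},
    {"x":-10,"y":0,"z":0,"wx":0,"wy":0,"wz":0,"claw":1},
    {"x":-25,"y":0,"z":0,"wx":0,"wy":0,"wz":0,"claw":1},
    {"x":-50,"y":0,"z":0,"wx":0,"wy":0,"wz":0,"claw":1}
  ]
}}

```text
clock: 18.78
position: [0.4806, -0.0353, 0.1742]
ee_rot: [-0.401, 1.568, 2.922]
contact_force: [0.5, -0.2, -0.2]
grip_width: 0.0003
```

Call:
{"op": "step_arm", "data": {
  "increments": [
    {"x":-30,"y":0,"z":0,"wx":0,"wy":0,"wz":0,"claw":-1},
    {"x":-60,"y":0,"z":0,"wx":0,"wy":0,"wz":0,"claw":-1},
    {"x":-60,"y":0,"z":0,"wx":0,"wy":0,"wz":0,"claw":-1},
    {"x":-60,"y":0,"z":0,"wx":0,"wy":0,"wz":0,"claw":-1},
    {"x":-60,"y":0,"z":0,"wx":0,"wy":0,"wz":0,"claw":-1}
  ]
}}

```text
clock: 19.2
position: [0.4817, -0.0355, 0.2351]
ee_rot: [3.098, 1.57, 0.136]
contact_force: [0.3, -0.5, 0.5]
grip_width: 0.0293
```

```bash
python3 - <<'E'
from tilt import *
from det import *
w,P,L=tilt(('scene','wrist'));save(w,'w9.png')
print('wrist');cass(w);print('scene');cass(cam('scene'))
x=cv2.imread('pics/w9.png')[90:340,150:420];cv2.imwrite('pics/c6.png',cv2.resize(x,None,fx=2.2,fy=2.2,interpolation=cv2.INTER_CUBIC))
plan([])
E
```

```text
TCP [481.7 -35.5 235.1] F [ 0.3 -0.5  0.5] w 0.0293
scene 159 slope deg [-0.1 -0.1] z at centre 104.8 x -42.0 35.0
wrist 4883 slope deg [0.1 0.1] z at centre 105.0 x -42.0 42.0
wrist
px [ 8. 68.] xy 572.0 288.6 z 15.9 size 90 25 long axis 1.3
px [253. 138.] xy 536.2 6.6 z 12.1 size 32 23 long axis -79.9
px [310. 138.] xy 548.3 -59.4 z 12.0 size 32 23 long axis -79.4
px [546. 148.] xy 595.5 -331.3 z 18.3 size 43 21 long axis 2.4
px [318. 201.] xy 479.3 -81.7 z 11.8 size 89 12 long axis 10.1
px [243. 202.] xy 462.4 4.2 z 11.9 size 87 12 long axis 10.2
px [  9. 209.] xy 403.4 291.1 z 15.8 size 91 27 long axis -3.5
scene
px [112.  90.] xy 512.9 -1201.3 z 18.0 size 170 38 long axis 0.7
px [ 53. 109.] xy 793.5 -1201.2 z 17.5 size 136 35 long axis 0.4
px [ 17. 121.] xy 947.3 -1200.9 z 17.0 size 150 40 long axis 0.0
px [447. 139.] xy -396.7 18.1 z 17.7 size 200 30 long axis -89.8
px [177. 150.] xy 502.5 -575.9 z 18.6 size 91 27 long axis -20.4
px [518. 178.] xy -397.5 320.8 z 17.0 size 329 30 long axis -89.3
px [350. 177.] xy 75.7 -58.2 z 13.0 size 181 56 long axis 55.4
px [405. 178.] xy -72.1 75.6 z 13.5 size 63 32 long axis 39.2
px [376. 194.] xy 69.0 71.4 z 14.2 size 55 53 long axis -50.1
px [267. 234.] xy 487.6 -20.3 z 11.8 size 131 71 long axis 12.1
px [360. 290.] xy 404.7 314.4 z 15.0 size 92 58 long axis -7.7
px [315. 323.] xy 572.1 313.5 z 15.1 size 92 57 long axis 4.2
px [365. 352.] xy 525.5 451.5 z 13.4 size 131 15 long axis -5.5
px [457. 392.] xy 435.8 646.2 z 17.7 size 176 12 long axis -84.3
now [481.2 -35.4 234.2] jaw -79.7 q [ 0.24  0.25 -0.33  1.91  0.1   1.   -1.53] w 0.0412 F [-0.5 -0.   0.5]
```

View pics/c6.png

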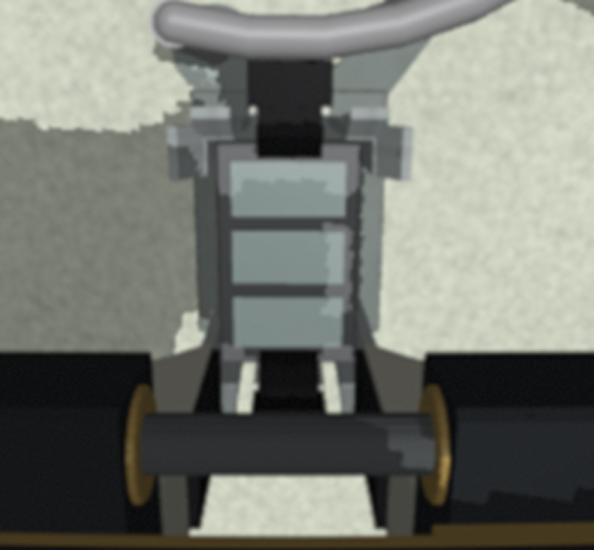

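```bash
python3 - <<'E'
from tilt import *
p,M,o=state();print(p.round(1),jawyaw(M).round(1),o['grip_width'])
for n in('wrist','scene'):
    w=cam(n);P=cloud(w)*1000;th=np.radians(10.5);A=np.array([[np.cos(th),-np.sin(th)],[np.sin(th),np.cos(th)]])
    L=(P[...,:2]-np.array([490,-33.8]))@A
    def rng(lo,hi,ax,oth,w,a,b):
        k=(P[...,2]>lo)&(P[...,2]<hi)&(abs(L[...,1-ax]-oth)<w)&(L[...,ax]>a)&(L[...,ax]<b);v=L[...,ax][k];return (len(v),np.percentile(v,[1,50,99]).round(1).tolist()) if len(v)>3 else len(v)
    print(n,'cass x (y=-20)',rng(103,107,0,-20,3,-60,60),'(y=20)',rng(103,107,0,20,3,-60,60),'y',rng(103,107,1,-20,8,-60,60),rng(103,107,1,25,8,-60,60))
    print(' pawls above: far',rng(108,126,0,0,8,25,70),'near',rng(108,126,0,0,8,-70,-25))
    print(' end strips far',rng(134,139,0,-28,6,40,63),rng(134,139,0,28,6,40,63),'near',rng(134,139,0,-28,6,-70,-40),rng(134,139,0,28,6,-70,-40))
    print(' side strips',rng(134,139,1,47,8,25,50),rng(134,139,1,47,8,-50,-25),rng(134,139,1,-47,8,25,50),rng(134,139,1,-47,8,-50,-25))
E
```

```text
[481.2 -35.4 234.2] -79.7 0.04123004870312665
wrist cass x (y=-20) (695, [-43.7, 1.9, 44.5]) (y=20) (699, [-46.8, 2.7, 44.5]) y (1066, [-28.0, -1.3, 26.1]) (1210, [-28.5, -1.4, 25.8])
 pawls above: far (810, [39.2, 55.3, 69.8]) near (496, [-59.2, -46.9, -39.0])
 end strips far (118, [52.2, 55.2, 57.3]) (84, [51.2, 55.3, 57.5]) near (6, [-53.2, -52.9, -52.2]) (6, [-53.1, -52.8, -52.5])
 side strips (154, [25.5, 36.0, 39.5]) (169, [-43.0, -39.4, -25.4]) (5, [25.1, 27.6, 29.2]) (5, [-29.2, -26.8, -25.9])
scene cass x (y=-20) (29, [-50.2, -6.3, 33.0]) (y=20) (22, [-48.9, -11.7, 42.4]) y (44, [-27.8, 0.4, 27.5]) (46, [-31.1, -3.6, 29.8])
 pawls above: far (21, [33.9, 51.5, 63.1]) near (52, [-68.5, -52.5, -31.9])
 end strips far (4, [54.8, 56.5, 57.4]) 3 near (6, [-58.5, -55.2, -43.3]) (5, [-58.0, -54.3, -53.4])
 side strips (7, [26.9, 37.5, 39.7]) (7, [-42.1, -39.5, -30.0]) (5, [26.8, 31.0, 38.8]) (5, [-39.8, -37.7, -33.0])
```

```bash
python3 - <<'E'
from plan import *
plan([(571,311,230,-87,-1),(571,311,120,-87,-1)],step=38)
E
```

```text
now [481.4 -35.4 234.3] jaw -79.7 q [ 0.24  0.25 -0.33  1.91  0.1   1.   -1.53] w 0.0494 F [-0.4 -0.5 -0.3]
[{"x":0.5,"y":-32.5,"z":-15.0,"wx":0.75,"wy":0.0,"wz":0.0,"claw":-1},{"x":1.0,"y":-65.0,"z":-30.0,"wx":1.5,"wy":0.0,"wz":0.0,"claw":-1},{"x":1.5,"y":-97.5,"z":-45.0,"wx":2.25,"wy":0.0,"wz":0.0,"claw":-1},{"x":2.0,"y":-130.0,"z":-60.0,"wx":3.0,"wy":0.0,"wz":0.0,"claw":-1},{"x":2.0,"y":-162.5,"z":-75.0,"wx":3.75,"wy":0.0,"wz":0.0,"claw":-1}]
[{"x":0.5,"y":-33.5,"z":-13.0,"wx":0.75,"wy":0.0,"wz":0.0,"claw":-1},{"x":1.0,"y":-66.5,"z":-26.0,"wx":1.5,"wy":0.0,"wz":0.0,"claw":-1},{"x":1.5,"y":-100.0,"z":-39.0,"wx":2.25,"wy":0.0,"wz":0.0,"claw":-1},{"x":1.5,"y":-133.5,"z":-51.5,"wx":3.0,"wy":0.0,"wz":0.0,"claw":-1},{"x":2.0,"y":-167.0,"z":-64.5,"wx":3.75,"wy":0.0,"wz":0.0,"claw":-1}]
[{"x":36.5,"y":0.0,"z":0.0,"wx":0.0,"wy":0.0,"wz":0.0,"claw":-1},{"x":73.5,"y":0.0,"z":0.0,"wx":0.0,"wy":0.0,"wz":0.0,"claw":-1},{"x":110.0,"y":0.0,"z":0.0,"wx":0.0,"wy":0.0,"wz":0.0,"claw":-1}]
```

Call:
{"op": "step_arm", "data": {
  "increments": [
    {"x":0.5,"y":-32.5,"z":-15,"wx":0.75,"wy":0,"wz":0,"claw":-1},
    {"x":1,"y":-65,"z":-30,"wx":1.5,"wy":0,"wz":0,"claw":-1},
    {"x":1.5,"y":-97.5,"z":-45,"wx":2.25,"wy":0,"wz":0,"claw":-1},
    {"x":2,"y":-130,"z":-60,"wx":3,"wy":0,"wz":0,"claw":-1},
    {"x":2,"y":-162.5,"z":-75,"wx":3.75,"wy":0,"wz":0,"claw":-1}
  ]
}}

```text
clock: 19.87
position: [0.5265, 0.1395, 0.2326]
ee_rot: [-0.446, 1.571, 2.809]
contact_force: [0.3, -1.0, 0.4]
grip_width: 0.0827
```

Call:
{"op": "step_arm", "data": {
  "increments": [
    {"x":0.5,"y":-33.5,"z":-13,"wx":0.75,"wy":0,"wz":0,"claw":-1},
    {"x":1,"y":-66.5,"z":-26,"wx":1.5,"wy":0,"wz":0,"claw":-1},
    {"x":1.5,"y":-100,"z":-39,"wx":2.25,"wy":0,"wz":0,"claw":-1},
    {"x":1.5,"y":-133.5,"z":-51.5,"wx":3,"wy":0,"wz":0,"claw":-1},
    {"x":2,"y":-167,"z":-64.5,"wx":3.75,"wy":0,"wz":0,"claw":-1}
  ]
}}

```text
clock: 20.28
position: [0.5714, 0.3128, 0.2305]
ee_rot: [1.073, 1.57, -2.02]
contact_force: [1.5, -0.5, 0.0]
grip_width: 0.092
```

Call:
{"op": "step_arm", "data": {
  "increments": [
    {"x":36.5,"y":0,"z":0,"wx":0,"wy":0,"wz":0,"claw":-1},
    {"x":73.5,"y":0,"z":0,"wx":0,"wy":0,"wz":0,"claw":-1},
    {"x":110,"y":0,"z":0,"wx":0,"wy":0,"wz":0,"claw":-1},
    {"x":110,"y":0,"z":0,"wx":0,"wy":0,"wz":0,"claw":-1},
    {"x":110,"y":0,"z":0,"wx":0,"wy":0,"wz":0,"claw":-1}
  ]
}}

```text
clock: 20.7
position: [0.5703, 0.3104, 0.1195]
ee_rot: [0.527, 1.567, -2.565]
contact_force: [-0.0, 0.3, 1.2]
grip_width: 0.0916
```

```bash
python3 - <<'E'
from det import *
from plan import *
print('wrist');cass(cam('wrist'))
plan([(571,311,28.5,-87,-1)],step=38)
E
```

```text
wrist
px [324.  69.] xy 687.8 283.4 z 15.6 size 59 12 long axis 55.7
px [278. 218.] xy 572.1 311.6 z 16.0 size 90 56 long axis 3.8
px [114. 219.] xy 565.8 444.6 z 13.9 size 51 16 long axis -5.7
now [571.7 311.4 122. ] jaw -87.2 q [-0.36  0.63 -0.35  1.62  0.25  0.94 -2.31] w 0.0919 F [0.8 0.3 0.7]
[{"x":31.0,"y":0.0,"z":0.0,"wx":0.0,"wy":0.0,"wz":0.0,"claw":-1},{"x":62.5,"y":0.5,"z":0.5,"wx":0.0,"wy":0.0,"wz":0.0,"claw":-1},{"x":93.5,"y":0.5,"z":0.5,"wx":-0.25,"wy":0.0,"wz":0.0,"claw":-1}]
```

Call:
{"op": "step_arm", "data": {
  "increments": [
    {"x":31,"y":0,"z":-0.5,"wx":-0.7,"wy":0,"wz":0,"claw":-1},
    {"x":62,"y":0,"z":-0.5,"wx":-0.7,"wy":0,"wz":0,"claw":-1},
    {"x":84,"y":0,"z":-0.5,"wx":-0.7,"wy":0,"wz":0,"claw":-1},
    {"x":93,"y":0,"z":-0.5,"wx":-0.7,"wy":0,"wz":0,"claw":-1},
    {"x":93,"y":0,"z":-0.5,"wx":-0.7,"wy":0,"wz":0,"claw":-1}
  ]
}}

```text
clock: 21.17
position: [0.5724, 0.3112, 0.0286]
ee_rot: [-3.083, 1.57, 0.119]
contact_force: [-0.2, 0.5, 1.1]
grip_width: 0.0914
```

```bash
python3 - <<'E'
from plan import *
plan([(572,311.5,28.5,-86.5,-1)],step=38)
E
```

```text
now [572.4 311.2  28.6] jaw -86.5 q [-0.38  0.74 -0.31  1.68  0.3   0.77 -2.34] w 0.0914 F [-0.2  0.5  1.1]
[{"x":0.0,"y":-0.5,"z":0.5,"wx":0.0,"wy":0.0,"wz":0.0,"claw":-1}]
```

Call:
{"op": "step_arm", "data": {
  "increments": [
    {"x":0,"y":0,"z":0,"wx":0,"wy":0,"wz":0,"claw":0.9},
    {"x":0,"y":0,"z":0,"wx":0,"wy":0,"wz":0,"claw":0.9},
    {"x":0,"y":0,"z":0,"wx":0,"wy":0,"wz":0,"claw":0.9},
    {"x":0,"y":0,"z":0,"wx":0,"wy":0,"wz":0,"claw":0.9},
    {"x":0,"y":0,"z":0,"wx":0,"wy":0,"wz":0,"claw":0.9}
  ]
}}

```text
clock: 21.58
position: [0.5726, 0.3115, 0.0294]
ee_rot: [-2.764, 1.568, 0.439]
contact_force: [-0.6, 0.1, -0.4]
grip_width: 0.063
```

Call:
{"op": "step_arm", "data": {
  "increments": [
    {"x":0,"y":0,"z":0,"wx":0,"wy":0,"wz":0,"claw":0.9},
    {"x":0,"y":0,"z":0,"wx":0,"wy":0,"wz":0,"claw":0.9},
    {"x":0,"y":0,"z":0,"wx":0,"wy":0,"wz":0,"claw":0.9},
    {"x":-15,"y":0,"z":0,"wx":0,"wy":0,"wz":0,"claw":0.9},
    {"x":-40,"y":0,"z":0,"wx":0,"wy":0,"wz":0,"claw":0.9}
  ]
}}

```text
clock: 22.0
position: [0.5703, 0.3099, 0.066]
ee_rot: [0.551, 1.566, -2.529]
contact_force: [0.0, -0.2, 0.1]
grip_width: 0.0553
```

Call:
{"op": "step_arm", "data": {
  "increments": [
    {"x":-35,"y":0,"z":0,"wx":0,"wy":0,"wz":0,"claw":0.9},
    {"x":-70,"y":0,"z":0,"wx":0,"wy":0,"wz":0,"claw":0.9},
    {"x":-105,"y":0,"z":0,"wx":0,"wy":0,"wz":0,"claw":0.9},
    {"x":-140,"y":0,"z":0,"wx":0,"wy":0,"wz":0,"claw":0.9},
    {"x":-150,"y":0,"z":0,"wx":0,"wy":0,"wz":0,"claw":0.9}
  ]
}}

```text
clock: 22.42
position: [0.5736, 0.3127, 0.2243]
ee_rot: [-2.642, 1.562, 0.562]
contact_force: [1.3, 1.7, -0.5]
grip_width: 0.0559
```

```bash
python3 - <<'E'
from plan import *
# target cassette centre local (-1,-0.7) about C=(490,-33.8)
th=np.radians(10.5);T=np.array([490,-33.8])+np.array([[np.cos(th),-np.sin(th)],[np.sin(th),np.cos(th)]])@[-1,-.7];print(T)
plan([(*T,215,-79.5,.9)],step=36)
E
```

```text
[489.14430996 -34.67051396]
now [573.6 312.7 224.3] jaw -86.5 q [-0.34  0.53 -0.37  1.52  0.21  1.13 -2.26] w 0.0559 F [ 1.3  1.7 -0.5]
[{"x":0.5,"y":34.0,"z":10.5,"wx":-0.75,"wy":0.0,"wz":0.0,"claw":0.9},{"x":1.5,"y":68.5,"z":21.0,"wx":-1.5,"wy":0.0,"wz":0.0,"claw":0.9},{"x":2.0,"y":102.5,"z":31.5,"wx":-2.0,"wy":-0.25,"wz":0.0,"claw":0.9},{"x":3.0,"y":136.5,"z":42.5,"wx":-2.75,"wy":-0.25,"wz":0.0,"claw":0.9},{"x":3.5,"y":171.0,"z":53.0,"wx":-3.5,"wy":-0.25,"wz":0.0,"claw":0.9}]
[{"x":1.0,"y":33.5,"z":12.5,"wx":-0.75,"wy":0.0,"wz":0.0,"claw":0.9},{"x":1.5,"y":67.0,"z":25.5,"wx":-1.5,"wy":0.0,"wz":0.0,"claw":0.9},{"x":2.5,"y":100.5,"z":38.0,"wx":-2.0,"wy":-0.25,"wz":0.0,"claw":0.9},{"x":3.5,"y":134.0,"z":50.5,"wx":-2.75,"wy":-0.25,"wz":0.0,"claw":0.9},{"x":4.0,"y":167.5,"z":63.0,"wx":-3.5,"wy":-0.25,"wz":0.0,"claw":0.9}]
```

Call:
{"op": "step_arm", "data": {
  "increments": [
    {"x":0.5,"y":34,"z":10.5,"wx":-0.75,"wy":0,"wz":0,"claw":0.9},
    {"x":1.5,"y":68.5,"z":21,"wx":-1.5,"wy":0,"wz":0,"claw":0.9},
    {"x":2,"y":102.5,"z":31.5,"wx":-2,"wy":-0.25,"wz":0,"claw":0.9},
    {"x":3,"y":136.5,"z":42.5,"wx":-2.75,"wy":-0.25,"wz":0,"claw":0.9},
    {"x":3.5,"y":171,"z":53,"wx":-3.5,"wy":-0.25,"wz":0,"claw":0.9}
  ]
}}

```text
clock: 22.83
position: [0.5286, 0.1357, 0.2142]
ee_rot: [-0.011, 1.566, -3.029]
contact_force: [0.8, 0.4, -1.1]
grip_width: 0.056
```

Call:
{"op": "step_arm", "data": {
  "increments": [
    {"x":1,"y":33.5,"z":12.5,"wx":-0.75,"wy":0,"wz":0,"claw":0.9},
    {"x":1.5,"y":67,"z":25.5,"wx":-1.5,"wy":0,"wz":0,"claw":0.9},
    {"x":2.5,"y":100.5,"z":38,"wx":-2,"wy":-0.25,"wz":0,"claw":0.9},
    {"x":3.5,"y":134,"z":50.5,"wx":-2.75,"wy":-0.25,"wz":0,"claw":0.9},
    {"x":4,"y":167.5,"z":63,"wx":-3.5,"wy":-0.25,"wz":0,"claw":0.9}
  ]
}}

```text
clock: 23.25
position: [0.4866, -0.0383, 0.2106]
ee_rot: [-0.083, 1.562, -3.04]
contact_force: [0.9, -0.7, -1.6]
grip_width: 0.0556
```

Call:
{"op": "step_arm", "data": {
  "increments": [
    {"x":0,"y":0,"z":0,"wx":0,"wy":0,"wz":0,"claw":0.9},
    {"x":20,"y":0,"z":0,"wx":0,"wy":0,"wz":0,"claw":0.9},
    {"x":37,"y":0,"z":0,"wx":0,"wy":0,"wz":0,"claw":0.9},
    {"x":37,"y":0,"z":0,"wx":0,"wy":0,"wz":0,"claw":0.9},
    {"x":37,"y":0,"z":0,"wx":0,"wy":0,"wz":0,"claw":0.9}
  ]
}}

```text
clock: 23.67
position: [0.4866, -0.0365, 0.1734]
ee_rot: [-0.126, 1.561, -3.084]
contact_force: [0.1, 0.4, 0.4]
grip_width: 0.0557
```

```bash
sed -i 's/P\[...,2\]<160/P[...,2]<190/' edge.py; python3 - <<'E'
from edge import *
P,L=look('w10.png')
plan([(489.1,-34.7,155,-79.5,.9)])
E
```

```text
TCP [487.3 -36.4 174.2] F [ 0.1 -0.5  0.7] w 0.0553 top z 159.8
 far edge at y -22 39.3
 far edge at y 22 39.1
 y range [-29.4  23.8] TCP local [-3.1 -2. ] jaw -79.4
now [487.3 -36.4 174.2] jaw -79.4 q [ 0.25  0.33 -0.36  1.97  0.15  0.87 -1.57] w 0.0553 F [ 0.1 -0.5  0.7]
[{"x":19.0,"y":-1.5,"z":-2.5,"wx":0.0,"wy":0.5,"wz":0.0,"claw":0.9}]
```

Call:
{"op": "step_arm", "data": {
  "increments": [
    {"x":0,"y":-1.5,"z":-5,"wx":0,"wy":0.5,"wz":0,"claw":0.9},
    {"x":0,"y":-1.5,"z":-5,"wx":0,"wy":0.5,"wz":0,"claw":0.9},
    {"x":0,"y":-1.5,"z":-5,"wx":0,"wy":0.5,"wz":0,"claw":0.9},
    {"x":0,"y":-1.5,"z":-5,"wx":0,"wy":0.5,"wz":0,"claw":0.9}
  ]
}}

```text
clock: 24.05
position: [0.4922, -0.0341, 0.1744]
ee_rot: [-2.902, 1.569, 0.424]
contact_force: [-0.3, 0.6, -1.2]
grip_width: 0.0555
```

```bash
python3 - <<'E'
from edge import *
P,L=look()
plan([(491.9,-34.1,155,-79.5,.9)])
E
```

```text
TCP [492.1 -34.2 174.3] F [ 0.6  0.7 -1.6] w 0.0556 top z 161.6
 far edge at y -22 45.3
 far edge at y 22 45.1
 y range [-28.1  24.9] TCP local [ 2.  -0.8] jaw -79.5
now [492.1 -34.2 174.3] jaw -79.5 q [ 0.24  0.34 -0.36  1.96  0.15  0.87 -1.58] w 0.0556 F [ 0.6  0.7 -1.6]
[{"x":19.5,"y":0.0,"z":0.0,"wx":0.0,"wy":0.0,"wz":0.0,"claw":0.9}]
```

Call:
{"op": "step_arm", "data": {
  "increments": [
    {"x":8,"y":0,"z":1,"wx":0,"wy":0,"wz":0,"claw":0.9},
    {"x":16,"y":0,"z":1,"wx":0,"wy":0,"wz":0,"claw":0.9},
    {"x":24,"y":0,"z":1,"wx":0,"wy":0,"wz":0,"claw":0.9},
    {"x":24,"y":0,"z":1,"wx":0,"wy":0,"wz":0,"claw":0.9}
  ]
}}

```text
clock: 24.43
position: [0.4899, -0.0346, 0.1479]
ee_rot: [-0.6, 1.569, 2.726]
contact_force: [-0.6, 0.3, -0.4]
grip_width: 0.0554
```

Call:
{"op": "step_arm", "data": {
  "increments": [
    {"x":2,"y":0,"z":0,"wx":0,"wy":0,"wz":0,"claw":0.9},
    {"x":4,"y":0,"z":0,"wx":0,"wy":0,"wz":0,"claw":0.9},
    {"x":6,"y":0,"z":0,"wx":0,"wy":0,"wz":0,"claw":0.9},
    {"x":7,"y":0,"z":0,"wx":0,"wy":0,"wz":0,"claw":0.9},
    {"x":7,"y":0,"z":0,"wx":0,"wy":0,"wz":0,"claw":0.9}
  ]
}}

```text
clock: 24.85
position: [0.4912, -0.0344, 0.143]
ee_rot: [-2.782, 1.569, 0.543]
contact_force: [-0.1, -0.2, 0.2]
grip_width: 0.0556
```

```bash
python3 tilt.py
```

```text
TCP [491.2 -34.4 143. ] F [-0.1 -0.2  0.2] w 0.0556
wrist 10042 slope deg [ 0. -0.] z at centre 130.2 x -35.0 42.0
scene 123 slope deg [-0.3  0.4] z at centre 129.8 x -11.0 42.0
```

Call:
{"op": "step_arm", "data": {
  "increments": [
    {"x":1,"y":0,"z":0,"wx":0,"wy":0,"wz":0,"claw":0.9},
    {"x":2,"y":0,"z":0,"wx":0,"wy":0,"wz":0,"claw":0.9},
    {"x":3,"y":0,"z":0,"wx":0,"wy":0,"wz":0,"claw":0.9},
    {"x":4,"y":0,"z":0,"wx":0,"wy":0,"wz":0,"claw":0.9},
    {"x":4,"y":0,"z":0,"wx":0,"wy":0,"wz":0,"claw":0.9}
  ]
}}

```text
clock: 25.37
position: [0.491, -0.0345, 0.1388]
ee_rot: [-2.507, 1.57, 0.819]
contact_force: [-0.0, -0.6, 2.7]
grip_width: 0.0559
```

Call:
{"op": "step_arm", "data": {
  "increments": [
    {"x":1,"y":0,"z":0,"wx":0,"wy":0,"wz":0,"claw":0.9},
    {"x":2,"y":0,"z":0,"wx":0,"wy":0,"wz":0,"claw":0.9},
    {"x":2,"y":0,"z":0,"wx":0,"wy":0,"wz":0,"claw":0.9}
  ]
}}

```text
clock: 25.62
position: [0.4918, -0.0343, 0.1376]
ee_rot: [-3.023, 1.568, 0.302]
contact_force: [-0.1, -0.3, 10.3]
grip_width: 0.056
```

```bash
python3 tilt.py
```

```text
TCP [491.8 -34.3 137.6] F [-0.1 -0.3 10.3] w 0.056
wrist 9937 slope deg [ 0. -0.] z at centre 124.9 x -34.0 42.0
scene 117 slope deg [-0.5  0.8] z at centre 124.2 x -9.0 41.0
```

Call:
{"op": "step_arm", "data": {
  "increments": [
    {"x":-1.5,"y":0,"z":1,"wx":0,"wy":0,"wz":0,"claw":0.9},
    {"x":-1.5,"y":0,"z":2.5,"wx":0,"wy":0,"wz":0,"claw":0.9},
    {"x":0,"y":0,"z":2.5,"wx":0,"wy":0,"wz":0,"claw":0.9},
    {"x":1,"y":0,"z":2.5,"wx":0,"wy":0,"wz":0,"claw":0.9},
    {"x":1,"y":0,"z":2.5,"wx":0,"wy":0,"wz":0,"claw":0.9}
  ]
}}

```text
clock: 26.13
position: [0.4895, -0.0348, 0.1361]
ee_rot: [-2.962, 1.568, 0.364]
contact_force: [4.3, 0.7, 4.4]
grip_width: 0.0561
```

```bash
python3 - <<'E'
from tilt import *
w,P,L=tilt(('scene','wrist'));save(w,'w11.png')
look()
x=cv2.imread('pics/w11.png')[60:300,170:400];cv2.imwrite('pics/c7.png',cv2.resize(x,None,fx=2.5,fy=2.5,interpolation=cv2.INTER_CUBIC))
E
```

```text
TCP [489.5 -34.8 136.1] F [4.3 0.7 4.4] w 0.0561
scene 109 slope deg [-2.6  0.1] z at centre 123.4 x -8.0 42.0
wrist 10422 slope deg [-1.8 -0. ] z at centre 123.5 x -36.0 42.0
TCP [489.5 -34.8 136.2] F [ 5.  -0.1  4.9] w 0.0555 top z 122.6
 far edge at y -22 47.7
 far edge at y 22 47.6
 y range [-29.5  25.6] TCP local [-0.7 -0.8] jaw -79.5
```

View pics/c7.png

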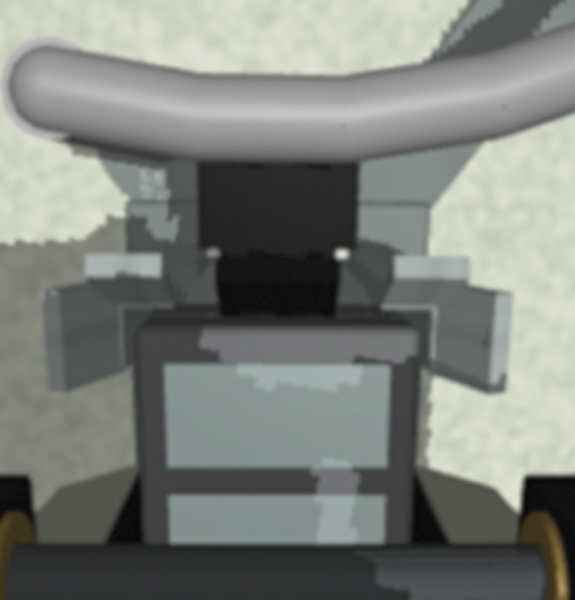

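Call:
{"op": "step_arm", "data": {
  "increments": [
    {"x":0.5,"y":0,"z":-1,"wx":0,"wy":0,"wz":0,"claw":0.9},
    {"x":1,"y":0,"z":-2,"wx":0,"wy":0,"wz":0,"claw":0.9},
    {"x":1.5,"y":0,"z":-2,"wx":0,"wy":0,"wz":0,"claw":0.9},
    {"x":2,"y":0,"z":-2,"wx":0,"wy":0,"wz":0,"claw":0.9},
    {"x":2,"y":0,"z":-2,"wx":0,"wy":0,"wz":0,"claw":0.9}
  ]
}}

```text
clock: 26.7
position: [0.4903, -0.0346, 0.1342]
ee_rot: [-2.543, 1.57, 0.782]
contact_force: [0.5, -0.0, 11.1]
grip_width: 0.0559
```

```bash
python3 tilt.py
```

```text
TCP [490.3 -34.6 134.2] F [ 0.5 -0.  11.1] w 0.0559
wrist 10287 slope deg [-3.8  0. ] z at centre 121.8 x -34.0 42.0
scene 118 slope deg [-3.2  0.5] z at centre 121.0 x -9.0 42.0
```

Call:
{"op": "step_arm", "data": {
  "increments": [
    {"x":0,"y":0,"z":-1,"wx":0,"wy":0,"wz":0,"claw":0.9},
    {"x":0,"y":0,"z":-2,"wx":0,"wy":0,"wz":0,"claw":0.9},
    {"x":0,"y":0,"z":-3,"wx":0,"wy":0,"wz":0,"claw":0.9},
    {"x":0,"y":0,"z":-3,"wx":0,"wy":0,"wz":0,"claw":0.9},
    {"x":0,"y":0,"z":-3,"wx":0,"wy":0,"wz":0,"claw":0.9}
  ]
}}

```text
clock: 27.22
position: [0.4926, -0.0342, 0.134]
ee_rot: [-0.454, 1.57, 2.871]
contact_force: [-1.0, 0.2, 11.4]
grip_width: 0.0562
```

```bash
python3 tilt.py
```

```text
TCP [492.6 -34.2 134. ] F [-1.   0.2 11.4] w 0.0562
wrist 9844 slope deg [-4. -0.] z at centre 121.8 x -32.0 42.0
scene 111 slope deg [-3.4  0.8] z at centre 121.3 x -5.0 41.0
```

Call:
{"op": "step_arm", "data": {
  "increments": [
    {"x":-1,"y":0,"z":0,"wx":0,"wy":0,"wz":0,"claw":-0.9},
    {"x":-1,"y":0,"z":0,"wx":0,"wy":0,"wz":0,"claw":-0.9},
    {"x":-1,"y":0,"z":0,"wx":0,"wy":0,"wz":0,"claw":-0.9},
    {"x":-1,"y":0,"z":0,"wx":0,"wy":0,"wz":0,"claw":-0.9},
    {"x":-1,"y":0,"z":0,"wx":0,"wy":0,"wz":0,"claw":-0.9}
  ]
}}

```text
clock: 27.73
position: [0.4929, -0.0341, 0.1345]
ee_rot: [-1.322, 1.57, 2.004]
contact_force: [-0.6, 0.4, 0.3]
grip_width: 0.084
```

Call:
{"op": "step_arm", "data": {
  "increments": [
    {"x":-10,"y":0,"z":0,"wx":0,"wy":0,"wz":0,"claw":-0.9},
    {"x":-25,"y":0,"z":0,"wx":0,"wy":0,"wz":0,"claw":-0.9},
    {"x":-45,"y":0,"z":10,"wx":0,"wy":0,"wz":0,"claw":1},
    {"x":-45,"y":0,"z":28,"wx":0,"wy":0,"wz":0,"claw":1},
    {"x":-45,"y":0,"z":28,"wx":0,"wy":0,"wz":0,"claw":1}
  ]
}}

```text
clock: 28.15
position: [0.4639, -0.0397, 0.1811]
ee_rot: [2.69, 1.57, -0.268]
contact_force: [0.2, -0.5, -0.6]
grip_width: 0.0715
```

Call:
{"op": "step_arm", "data": {
  "increments": [
    {"x":0,"y":0,"z":0,"wx":0,"wy":0,"wz":0,"claw":1},
    {"x":0,"y":0,"z":0,"wx":0,"wy":0,"wz":0,"claw":1},
    {"x":0,"y":0,"z":0,"wx":0,"wy":0,"wz":0,"claw":1},
    {"x":0,"y":0,"z":0,"wx":0,"wy":0,"wz":0,"claw":1},
    {"x":0,"y":0,"z":0,"wx":0,"wy":0,"wz":0,"claw":1}
  ]
}}

```text
clock: 28.57
position: [0.4661, -0.039, 0.1796]
ee_rot: [-2.035, 1.57, 1.29]
contact_force: [-0.0, 0.1, 0.6]
grip_width: 0.0384
```

Call:
{"op": "step_arm", "data": {
  "increments": [
    {"x":0,"y":0,"z":0,"wx":0,"wy":0,"wz":0,"claw":1},
    {"x":0,"y":0,"z":0,"wx":0,"wy":0,"wz":0,"claw":1},
    {"x":0,"y":0,"z":0,"wx":0,"wy":0,"wz":0,"claw":1},
    {"x":0,"y":0,"z":0,"wx":0,"wy":0,"wz":0,"claw":1},
    {"x":0,"y":0,"z":0,"wx":0,"wy":0,"wz":0,"claw":1}
  ]
}}

```text
clock: 28.98
position: [0.4659, -0.0392, 0.1799]
ee_rot: [-2.514, 1.57, 0.811]
contact_force: [-0.9, 0.9, 0.6]
grip_width: 0.0053
```

```bash
python3 - <<'E'
from tilt import *
tilt(lo=100)
plan([(463,-38.8,180,-79.5,1),(463,-38.8,155,-79.5,1)])
E
```

```text
TCP [465.9 -39.2 179.9] F [-0.9  0.9  0.6] w 0.0053
wrist 8520 slope deg [-4.4 -0. ] z at centre 126.0 x -42.0 42.0
scene 222 slope deg [-4.8 -0.8] z at centre 125.6 x -42.0 42.0
now [465.8 -39.2 179.9] jaw -79.5 q [ 0.27  0.29 -0.36  2.01  0.13  0.86 -1.56] w 0.0013 F [0.1 0.4 0.2]
[{"x":0.0,"y":-1.0,"z":2.5,"wx":0.0,"wy":0.0,"wz":0.0,"claw":1},{"x":25.0,"y":-1.0,"z":2.5,"wx":0.0,"wy":0.0,"wz":0.0,"claw":1}]
```

Call:
{"op": "step_arm", "data": {
  "increments": [
    {"x":15,"y":-1,"z":2,"wx":0,"wy":0,"wz":0,"claw":1},
    {"x":23,"y":-1,"z":2,"wx":0,"wy":0,"wz":0,"claw":1},
    {"x":26,"y":-1,"z":2,"wx":0,"wy":0,"wz":0,"claw":1},
    {"x":28,"y":-1,"z":2,"wx":0,"wy":0,"wz":0,"claw":1},
    {"x":30,"y":-1,"z":2,"wx":0,"wy":0,"wz":0,"claw":1}
  ]
}}

```text
clock: 29.5
position: [0.4643, -0.0384, 0.1501]
ee_rot: [-2.831, 1.569, 0.494]
contact_force: [1.0, -0.5, 2.2]
grip_width: 0.0005
```

Call:
{"op": "step_arm", "data": {
  "increments": [
    {"x":1,"y":0,"z":0,"wx":0,"wy":0,"wz":0,"claw":1},
    {"x":2,"y":0,"z":0,"wx":0,"wy":0,"wz":0,"claw":1},
    {"x":3,"y":0,"z":0,"wx":0,"wy":0,"wz":0,"claw":1},
    {"x":3,"y":0,"z":0,"wx":0,"wy":0,"wz":0,"claw":1}
  ]
}}

```text
clock: 29.83
position: [0.4656, -0.0382, 0.1488]
ee_rot: [3.092, 1.566, 0.134]
contact_force: [-1.3, 0.9, 17.9]
grip_width: 0.0006
```

```bash
python3 tilt.py
```

```text
TCP [465.6 -38.2 148.8] F [-1.3  0.9 17.9] w 0.0006
wrist 9625 slope deg [-3.2  0. ] z at centre 122.0 x -16.0 42.0
scene 175 slope deg [-3.5  0.3] z at centre 121.4 x -41.0 41.0
```

Call:
{"op": "step_arm", "data": {
  "increments": [
    {"x":0,"y":0,"z":-1,"wx":0,"wy":0,"wz":0,"claw":1},
    {"x":0,"y":0,"z":-2,"wx":0,"wy":0,"wz":0,"claw":1},
    {"x":0.5,"y":0,"z":-3,"wx":0,"wy":0,"wz":0,"claw":1},
    {"x":0.5,"y":0,"z":-4,"wx":0,"wy":0,"wz":0,"claw":1},
    {"x":0.5,"y":0,"z":-4,"wx":0,"wy":0,"wz":0,"claw":1}
  ]
}}

```text
clock: 30.35
position: [0.4676, -0.0379, 0.1474]
ee_rot: [3.096, 1.57, 0.138]
contact_force: [-0.4, -0.4, -1.2]
grip_width: 0.0003
```

```bash
python3 -c "
from tilt import *
tilt();look()"
```

```text
TCP [467.6 -37.9 147.4] F [-0.4 -0.4 -1.2] w 0.0003
wrist 9393 slope deg [ 0.9 -0. ] z at centre 121.8 x -14.0 42.0
scene 154 slope deg [1.2 0. ] z at centre 121.1 x -41.0 41.0
TCP [467.8 -37.8 146.6] F [ 0.4 -0.4  0.9] w 0.0006 top z 122.0
 far edge at y -22 47.0
 far edge at y 22 47.0
 y range [-29.4  25.3] TCP local [-22.5   0.1] jaw -79.5
```

Call:
{"op": "step_arm", "data": {
  "increments": [
    {"x":-5,"y":0,"z":0,"wx":0,"wy":0,"wz":0,"claw":1},
    {"x":-5,"y":0,"z":-14,"wx":0,"wy":0,"wz":0,"claw":1},
    {"x":-5,"y":0,"z":-14,"wx":0,"wy":0,"wz":0,"claw":1},
    {"x":0,"y":0,"z":-14,"wx":0,"wy":0,"wz":0,"claw":1},
    {"x":1,"y":0,"z":-14,"wx":0,"wy":0,"wz":0,"claw":1}
  ]
}}

```text
clock: 30.92
position: [0.4813, -0.0352, 0.1449]
ee_rot: [-2.512, 1.57, 0.814]
contact_force: [2.0, 0.1, 4.2]
grip_width: 0.0003
```

Call:
{"op": "step_arm", "data": {
  "increments": [
    {"x":1,"y":0,"z":0,"wx":0,"wy":0,"wz":0,"claw":1},
    {"x":2,"y":0,"z":0,"wx":0,"wy":0,"wz":0,"claw":1},
    {"x":3,"y":0,"z":0,"wx":0,"wy":0,"wz":0,"claw":1},
    {"x":4,"y":0,"z":0,"wx":0,"wy":0,"wz":0,"claw":1},
    {"x":4,"y":0,"z":0,"wx":0,"wy":0,"wz":0,"claw":1}
  ]
}}

```text
clock: 31.33
position: [0.4813, -0.0352, 0.1413]
ee_rot: [-2.456, 1.57, 0.869]
contact_force: [1.7, 1.2, 3.0]
grip_width: 0.0004
```

```bash
python3 tilt.py
```

```text
TCP [481.3 -35.2 141.3] F [1.7 1.2 3. ] w 0.0004
wrist 6828 slope deg [ 0.1 -0. ] z at centre 116.0 x 0.0 42.0
scene 137 slope deg [1.4 0.8] z at centre 115.0 x -41.0 42.0
```

Level and moving with 3 N; press on to 100 mm.

Call:
{"op": "step_arm", "data": {
  "increments": [
    {"x":2,"y":0,"z":0,"wx":0,"wy":0,"wz":0,"claw":1},
    {"x":4,"y":0,"z":0,"wx":0,"wy":0,"wz":0,"claw":1},
    {"x":6,"y":0,"z":0,"wx":0,"wy":0,"wz":0,"claw":1},
    {"x":8,"y":0,"z":0,"wx":0,"wy":0,"wz":0,"claw":1},
    {"x":8,"y":0,"z":0,"wx":0,"wy":0,"wz":0,"claw":1}
  ]
}}

```text
clock: 31.85
position: [0.4813, -0.0352, 0.133]
ee_rot: [-2.255, 1.57, 1.071]
contact_force: [-0.1, 0.3, 3.7]
grip_width: 0.0004
```

Call:
{"op": "step_arm", "data": {
  "increments": [
    {"x":2,"y":0,"z":0,"wx":0,"wy":0,"wz":0,"claw":1},
    {"x":4,"y":0,"z":0,"wx":0,"wy":0,"wz":0,"claw":1},
    {"x":6,"y":0,"z":0,"wx":0,"wy":0,"wz":0,"claw":1},
    {"x":8.5,"y":0,"z":0,"wx":0,"wy":0,"wz":0,"claw":1},
    {"x":8.5,"y":0,"z":0,"wx":0,"wy":0,"wz":0,"claw":1}
  ]
}}

```text
clock: 32.27
position: [0.4814, -0.0352, 0.1247]
ee_rot: [-2.338, 1.57, 0.987]
contact_force: [0.0, -0.1, 5.5]
grip_width: 0.0001
```

```bash
python3 tilt.py
```

```text
TCP [481.4 -35.2 124.7] F [ 0.  -0.1  5.5] w 0.0001
wrist 6362 slope deg [0. 0.] z at centre 99.4 x 0.0 42.0
scene 94 slope deg [2.1 2.4] z at centre 98.7 x -35.0 39.0
```

Call:
{"op": "step_arm", "data": {
  "increments": [
    {"x":-3,"y":0,"z":0,"wx":0,"wy":0,"wz":0,"claw":1},
    {"x":-6,"y":0,"z":0,"wx":0,"wy":0,"wz":0,"claw":1},
    {"x":-10,"y":0,"z":0,"wx":0,"wy":0,"wz":0,"claw":1},
    {"x":-25,"y":0,"z":0,"wx":0,"wy":0,"wz":0,"claw":1},
    {"x":-50,"y":0,"z":0,"wx":0,"wy":0,"wz":0,"claw":1}
  ]
}}

```text
clock: 32.78
position: [0.4793, -0.0355, 0.1734]
ee_rot: [-0.386, 1.566, 2.94]
contact_force: [0.8, -0.8, 0.3]
grip_width: 0.0005
```

Call:
{"op": "step_arm", "data": {
  "increments": [
    {"x":-30,"y":0,"z":0,"wx":0,"wy":0,"wz":0,"claw":-1},
    {"x":-60,"y":0,"z":0,"wx":0,"wy":0,"wz":0,"claw":-1},
    {"x":-60,"y":0,"z":0,"wx":0,"wy":0,"wz":0,"claw":-1},
    {"x":-60,"y":0,"z":0,"wx":0,"wy":0,"wz":0,"claw":-1},
    {"x":-60,"y":0,"z":0,"wx":0,"wy":0,"wz":0,"claw":-1}
  ]
}}

```text
clock: 33.2
position: [0.4808, -0.0355, 0.2344]
ee_rot: [-1.529, 1.57, 1.796]
contact_force: [-0.0, -0.2, 0.1]
grip_width: 0.0291
```

```bash
python3 - <<'E'
from tilt import *
from det import *
tilt(('scene','wrist'))
print('scene');[print(np.round(r[1:],1)) for r in cass(cam('scene'),verbose=False) if 250<r[1]<700 and 100<r[2]<420]
plan([(404,311.4,235,82,-1)],step=38,ang=6.8)
E
```

```text
TCP [480.8 -35.5 234.4] F [-0.  -0.2  0.1] w 0.0291
scene 158 slope deg [1.1 1.3] z at centre 104.7 x -42.0 36.0
wrist 4917 slope deg [0. 0.] z at centre 105.1 x -42.0 42.0
scene
[404.7 314.2  15.1  91.9  58.2  -6.6]
now [480.5 -35.4 233.7] jaw -79.5 q [ 0.27  0.25 -0.37  1.91  0.11  1.   -1.54] w 0.0412 F [ 0.3 -0.1  0.3]
[{"x":0.0,"y":-15.0,"z":0.5,"wx":-6.75,"wy":0.0,"wz":0.0,"claw":-1},{"x":0.0,"y":-29.5,"z":1.0,"wx":-13.5,"wy":0.0,"wz":0.0,"claw":-1},{"x":0.0,"y":-44.5,"z":1.5,"wx":-20.25,"wy":0.0,"wz":0.0,"claw":-1},{"x":0.0,"y":-59.0,"z":2.0,"wx":-27.0,"wy":0.0,"wz":0.0,"claw":-1},{"x":0.0,"y":-74.0,"z":2.5,"wx":-33.75,"wy":0.0,"wz":0.0,"claw":-1}]
[{"x":0.0,"y":-12.5,"z":-8.0,"wx":-6.75,"wy":0.0,"wz":0.0,"claw":-1},{"x":0.0,"y":-25.0,"z":-15.5,"wx":-13.5,"wy":0.0,"wz":0.0,"claw":-1},{"x":0.0,"y":-38.0,"z":-23.5,"wx":-20.25,"wy":0.0,"wz":0.0,"claw":-1},{"x":0.0,"y":-50.5,"z":-31.0,"wx":-27.0,"wy":0.0,"wz":0.0,"claw":-1},{"x":0.0,"y":-63.0,"z":-39.0,"wx":-33.75,"wy":0.0,"wz":0.0,"claw":-1}]
[{"x":0.0,"y":-6.0,"z":-13.5,"wx":-6.75,"wy":0.0,"wz":0.0,"claw":-1},{"x":0.0,"y":-12.5,
[... 176 characters left out ...]
0,"claw":-1},{"x":-0.5,"y":-31.0,"z":-67.5,"wx":-33.75,"wy":0.0,"wz":0.0,"claw":-1}]
[{"x":0.0,"y":2.5,"z":-14.5,"wx":-6.75,"wy":0.0,"wz":0.0,"claw":-1},{"x":0.0,"y":4.5,"z":-29.0,"wx":-13.5,"wy":0.0,"wz":0.0,"claw":-1},{"x":0.0,"y":7.0,"z":-44.0,"wx":-20.25,"wy":0.0,"wz":0.0,"claw":-1},{"x":0.0,"y":9.5,"z":-58.5,"wx":-27.0,"wy":0.0,"wz":0.0,"claw":-1},{"x":-0.5,"y":11.5,"z":-73.0,"wx":-33.75,"wy":0.0,"wz":0.0,"claw":-1}]
[{"x":0.0,"y":10.0,"z":-11.0,"wx":-6.75,"wy":0.0,"wz":0.0,"claw":-1},{"x":0.0,"y":20.0,"z":-22.0,"wx":-13.5,"wy":0.0,"wz":0.0,"claw":-1},{"x":0.0,"y":30.0,"z":-32.5,"wx":-20.25,"wy":0.0,"wz":0.0,"claw":-1},{"x":0.0,"y":40.0,"z":-43.5,"wx":-27.0,"wy":0.0,"wz":0.0,"claw":-1}]
```

```bash
python3 - <<'E'
from plan import *
plan([(404,311.4,230,-87,-1),(404,311.4,120,-87,-1)],step=38)
E
```

```text
now [480.5 -35.4 233.7] jaw -79.5 q [ 0.27  0.25 -0.37  1.91  0.11  1.   -1.54] w 0.0412 F [ 0.3 -0.1  0.3]
[{"x":0.5,"y":-35.5,"z":1.0,"wx":0.75,"wy":0.0,"wz":0.0,"claw":-1},{"x":1.0,"y":-71.0,"z":2.5,"wx":1.5,"wy":0.0,"wz":0.0,"claw":-1},{"x":1.0,"y":-106.5,"z":3.5,"wx":2.25,"wy":0.0,"wz":0.0,"claw":-1},{"x":1.5,"y":-142.0,"z":4.5,"wx":3.0,"wy":0.0,"wz":0.0,"claw":-1},{"x":2.0,"y":-177.5,"z":6.0,"wx":3.75,"wy":0.0,"wz":0.0,"claw":-1}]
[{"x":0.5,"y":-35.5,"z":3.5,"wx":0.75,"wy":0.0,"wz":0.0,"claw":-1},{"x":1.0,"y":-70.5,"z":7.0,"wx":1.5,"wy":0.0,"wz":0.0,"claw":-1},{"x":1.0,"y":-106.0,"z":10.5,"wx":2.25,"wy":0.0,"wz":0.0,"claw":-1},{"x":1.5,"y":-141.5,"z":14.0,"wx":3.0,"wy":0.0,"wz":0.0,"claw":-1},{"x":2.0,"y":-176.5,"z":17.5,"wx":3.75,"wy":0.0,"wz":0.0,"claw":-1}]
[{"x":36.5,"y":0.0,"z":0.0,"wx":0.0,"wy":0.0,"wz":0.0,"claw":-1},{"x":73.5,"y":0.0,"z":0.0,"wx":0.0,"wy":0.0,"wz":0.0,"claw":-1},{"x":110.0,"y":0.0,"z":0.0,"wx":0.0,"wy":0.0,"wz":0.0,"claw":-1}]
```

Call:
{"op": "step_arm", "data": {
  "increments": [
    {"x":0.5,"y":-35.5,"z":1,"wx":0.75,"wy":0,"wz":0,"claw":-1},
    {"x":1,"y":-71,"z":2.5,"wx":1.5,"wy":0,"wz":0,"claw":-1},
    {"x":1,"y":-106.5,"z":3.5,"wx":2.25,"wy":0,"wz":0,"claw":-1},
    {"x":1.5,"y":-142,"z":4.5,"wx":3,"wy":0,"wz":0,"claw":-1},
    {"x":2,"y":-177.5,"z":6,"wx":3.75,"wy":0,"wz":0,"claw":-1}
  ]
}}

```text
clock: 33.77
position: [0.442, 0.1394, 0.2322]
ee_rot: [-0.681, 1.57, 2.578]
contact_force: [0.4, 0.2, 0.9]
grip_width: 0.0746
```

Call:
{"op": "step_arm", "data": {
  "increments": [
    {"x":0.5,"y":-35.5,"z":3.5,"wx":0.75,"wy":0,"wz":0,"claw":-1},
    {"x":1,"y":-70.5,"z":7,"wx":1.5,"wy":0,"wz":0,"claw":-1},
    {"x":1,"y":-106,"z":10.5,"wx":2.25,"wy":0,"wz":0,"claw":-1},
    {"x":1.5,"y":-141.5,"z":14,"wx":3,"wy":0,"wz":0,"claw":-1},
    {"x":2,"y":-176.5,"z":17.5,"wx":3.75,"wy":0,"wz":0,"claw":-1}
  ]
}}

```text
clock: 34.18
position: [0.4038, 0.3127, 0.2302]
ee_rot: [0.212, 1.57, -2.878]
contact_force: [0.7, 0.1, 0.7]
grip_width: 0.0916
```

Call:
{"op": "step_arm", "data": {
  "increments": [
    {"x":36.5,"y":0,"z":0,"wx":0,"wy":0,"wz":0,"claw":-1},
    {"x":73.5,"y":0,"z":0,"wx":0,"wy":0,"wz":0,"claw":-1},
    {"x":110,"y":0,"z":0,"wx":0,"wy":0,"wz":0,"claw":-1},
    {"x":110,"y":0,"z":0,"wx":0,"wy":0,"wz":0,"claw":-1},
    {"x":110,"y":0,"z":0,"wx":0,"wy":0,"wz":0,"claw":-1}
  ]
}}

```text
clock: 34.6
position: [0.4035, 0.3104, 0.1196]
ee_rot: [0.522, 1.566, -2.566]
contact_force: [0.1, 0.1, 1.5]
grip_width: 0.0919
```

```bash
python3 - <<'E'
from det import *
from plan import *
print('wrist');cass(cam('wrist'))
plan([(404,311.4,28.5,-89,-1)],step=38)
E
```

```text
wrist
px [97. 69.] xy 511.0 450.1 z 13.7 size 101 16 long axis -5.5
px [277. 219.] xy 404.7 312.4 z 16.0 size 90 56 long axis -7.4
now [404.7 311.5 121.5] jaw -87.0 q [-0.4   0.46 -0.48  1.97  0.29  0.79 -2.56] w 0.0921 F [ 0.2 -0.4  0.9]
[{"x":31.0,"y":0.0,"z":0.0,"wx":0.75,"wy":0.0,"wz":0.0,"claw":-1},{"x":62.0,"y":0.0,"z":0.5,"wx":1.25,"wy":0.0,"wz":0.0,"claw":-1},{"x":93.0,"y":0.0,"z":0.5,"wx":2.0,"wy":0.0,"wz":0.0,"claw":-1}]
```

Call:
{"op": "step_arm", "data": {
  "increments": [
    {"x":31,"y":-0.5,"z":0,"wx":-1,"wy":0,"wz":0,"claw":-1},
    {"x":62,"y":-0.5,"z":0,"wx":-1,"wy":0,"wz":0,"claw":-1},
    {"x":84,"y":-0.5,"z":0,"wx":-1,"wy":0,"wz":0,"claw":-1},
    {"x":93,"y":-0.5,"z":0,"wx":-1,"wy":0,"wz":0,"claw":-1},
    {"x":93,"y":-0.5,"z":0,"wx":-1,"wy":0,"wz":0,"claw":-1}
  ]
}}

```text
clock: 35.07
position: [0.4053, 0.3121, 0.0283]
ee_rot: [-2.588, 1.57, 0.623]
contact_force: [0.8, -0.9, 0.1]
grip_width: 0.092
```

```bash
python3 - <<'E'
from plan import *
plan([(404.7,312.2,28.5,-86.5,-1)],step=38)
E
```

```text
now [405.3 312.1  28.3] jaw -86.0 q [-0.47  0.59 -0.4   2.04  0.4   0.58 -2.64] w 0.092 F [ 0.8 -0.9  0.1]
[{"x":0.0,"y":0.0,"z":0.5,"wx":0.5,"wy":0.0,"wz":0.0,"claw":-1}]
```

Close and lift, then check the grasp alignment.

Call:
{"op": "step_arm", "data": {
  "increments": [
    {"x":0,"y":0,"z":0.5,"wx":0,"wy":0,"wz":0,"claw":0.9},
    {"x":0,"y":0,"z":0.5,"wx":0,"wy":0,"wz":0,"claw":0.9},
    {"x":0,"y":0,"z":0.5,"wx":0,"wy":0,"wz":0,"claw":0.9},
    {"x":0,"y":0,"z":0.5,"wx":0,"wy":0,"wz":0,"claw":0.9},
    {"x":0,"y":0,"z":0.5,"wx":0,"wy":0,"wz":0,"claw":0.9}
  ]
}}

```text
clock: 35.48
position: [0.4049, 0.3122, 0.029]
ee_rot: [-2.517, 1.568, 0.694]
contact_force: [0.4, -0.7, -0.5]
grip_width: 0.063
```

Call:
{"op": "step_arm", "data": {
  "increments": [
    {"x":0,"y":0,"z":0,"wx":0,"wy":0,"wz":0,"claw":0.9},
    {"x":0,"y":0,"z":0,"wx":0,"wy":0,"wz":0,"claw":0.9},
    {"x":0,"y":0,"z":0,"wx":0,"wy":0,"wz":0,"claw":0.9},
    {"x":-15,"y":0,"z":0,"wx":0,"wy":0,"wz":0,"claw":0.9},
    {"x":-40,"y":0,"z":0,"wx":0,"wy":0,"wz":0,"claw":0.9}
  ]
}}

```text
clock: 35.9
position: [0.4031, 0.3107, 0.0668]
ee_rot: [0.577, 1.567, -2.494]
contact_force: [-0.4, 0.3, -1.1]
grip_width: 0.0588
```

Call:
{"op": "step_arm", "data": {
  "increments": [
    {"x":-35,"y":0,"z":0,"wx":0,"wy":0,"wz":0,"claw":0.9},
    {"x":-70,"y":0,"z":0,"wx":0,"wy":0,"wz":0,"claw":0.9},
    {"x":-105,"y":0,"z":0,"wx":0,"wy":0,"wz":0,"claw":0.9},
    {"x":-140,"y":0,"z":0,"wx":0,"wy":0,"wz":0,"claw":0.9},
    {"x":-150,"y":0,"z":0,"wx":0,"wy":0,"wz":0,"claw":0.9}
  ]
}}

```text
clock: 36.32
position: [0.4054, 0.3135, 0.2232]
ee_rot: [-2.509, 1.563, 0.703]
contact_force: [1.1, 1.3, -1.8]
grip_width: 0.0586
```

```bash
python3 - <<'E'
from plan import *
w=cam('wrist');P=cloud(w)*1000;p,M,o=state()
k=(abs(P[...,2]-(p[2]-13))<5)&(abs(P[...,0]-p[0])<60)&(abs(P[...,1]-p[1])<45);q=P[k]
r=cv2.minAreaRect(q[:,:2].astype(np.float32));print(k.sum(),np.median(q[:,2]),r,'jaw',jawyaw(M))
x=q[:,0]-p[0];f=[np.percentile(q[(abs(x-a)<2)][:,1],[2,98]).round(1) for a in(20,38)];print(f)
plan([(492,-33.5,215,-79.5,.9)],step=36)
E
```

```text
13244 210.39219804980797 ((411.5055847167969, 313.0143127441406), (84.60110473632812, 90.18012237548828), 4.738465785980225) jaw -85.9746725260451
[array([283.6, 337.2]), array([281.5, 334.9])]
now [405.7 313.5 222.9] jaw -86.0 q [-0.34  0.33 -0.53  1.86  0.2   1.   -2.46] w 0.0588 F [0.7 1.6 0.1]
[{"x":0.5,"y":35.0,"z":-6.0,"wx":-0.75,"wy":0.0,"wz":0.0,"claw":0.9},{"x":1.5,"y":70.5,"z":-12.5,"wx":-1.25,"wy":0.0,"wz":0.0,"claw":0.9},{"x":2.0,"y":105.5,"z":-18.5,"wx":-2.0,"wy":0.0,"wz":0.0,"claw":0.9},{"x":2.5,"y":141.0,"z":-24.5,"wx":-2.5,"wy":-0.25,"wz":0.0,"claw":0.9},{"x":3.5,"y":176.0,"z":-31.0,"wx":-3.25,"wy":-0.25,"wz":0.0,"claw":0.9}]
[{"x":0.5,"y":35.5,"z":-4.0,"wx":-0.75,"wy":0.0,"wz":0.0,"claw":0.9},{"x":1.5,"y":71.0,"z":-8.5,"wx":-1.25,"wy":0.0,"wz":0.0,"claw":0.9},{"x":2.0,"y":106.5,"z":-12.5,"wx":-2.0,"wy":0.0,"wz":0.0,"claw":0.9},{"x":3.0,"y":142.0,"z":-16.5,"wx":-2.5,"wy":-0.25,"wz":0.0,"claw":0.9},{"x":3.5,"y":177.5,"z":-21.0,"wx":-3.25,"wy":-0.25,"wz":0.0,"claw":0.9}]
```

```bash
python3 - <<'E'
from plan import *
plan([(492,-33.5,215,-68.6,.9)],step=36)
E
```

```text
now [405.7 313.5 222.9] jaw -86.0 q [-0.34  0.33 -0.53  1.86  0.2   1.   -2.46] w 0.0588 F [0.7 1.6 0.1]
[{"x":0.5,"y":35.0,"z":-6.0,"wx":-1.75,"wy":0.0,"wz":0.0,"claw":0.9},{"x":1.5,"y":70.5,"z":-12.5,"wx":-3.5,"wy":0.0,"wz":0.0,"claw":0.9},{"x":2.0,"y":105.5,"z":-18.5,"wx":-5.25,"wy":-0.25,"wz":0.0,"claw":0.9},{"x":2.5,"y":141.0,"z":-24.5,"wx":-7.0,"wy":-0.25,"wz":0.0,"claw":0.9},{"x":3.5,"y":176.0,"z":-31.0,"wx":-8.75,"wy":-0.25,"wz":0.0,"claw":0.9}]
[{"x":0.5,"y":35.5,"z":-1.0,"wx":-1.75,"wy":0.0,"wz":0.0,"claw":0.9},{"x":1.5,"y":71.5,"z":-1.5,"wx":-3.5,"wy":0.0,"wz":0.0,"claw":0.9},{"x":2.0,"y":107.0,"z":-2.5,"wx":-5.25,"wy":-0.25,"wz":0.0,"claw":0.9},{"x":3.0,"y":143.0,"z":-3.0,"wx":-7.0,"wy":-0.25,"wz":0.0,"claw":0.9},{"x":3.5,"y":178.5,"z":-4.0,"wx":-8.75,"wy":-0.25,"wz":0.0,"claw":0.9}]
```

Call:
{"op": "step_arm", "data": {
  "increments": [
    {"x":0.5,"y":35,"z":-6,"wx":-1.75,"wy":0,"wz":0,"claw":0.9},
    {"x":1.5,"y":70.5,"z":-12.5,"wx":-3.5,"wy":0,"wz":0,"claw":0.9},
    {"x":2,"y":105.5,"z":-18.5,"wx":-5.25,"wy":0,"wz":0,"claw":0.9},
    {"x":2.5,"y":141,"z":-24.5,"wx":-7,"wy":0,"wz":0,"claw":0.9},
    {"x":3.5,"y":176,"z":-31,"wx":-8.75,"wy":0,"wz":0,"claw":0.9}
  ]
}}

```text
clock: 36.78
position: [0.447, 0.1363, 0.2134]
ee_rot: [-0.216, 1.57, -3.133]
contact_force: [0.8, 0.2, -1.3]
grip_width: 0.0593
```

Call:
{"op": "step_arm", "data": {
  "increments": [
    {"x":0.5,"y":35.5,"z":-1,"wx":-1.75,"wy":0,"wz":0,"claw":0.9},
    {"x":1.5,"y":71.5,"z":-1.5,"wx":-3.5,"wy":0,"wz":0,"claw":0.9},
    {"x":2,"y":107,"z":-2.5,"wx":-5.25,"wy":0,"wz":0,"claw":0.9},
    {"x":3,"y":143,"z":-3,"wx":-7,"wy":0,"wz":0,"claw":0.9},
    {"x":3.5,"y":178.5,"z":-4,"wx":-8.75,"wy":0,"wz":0,"claw":0.9}
  ]
}}

```text
clock: 37.2
position: [0.4902, -0.0368, 0.2096]
ee_rot: [-0.837, 1.569, 2.682]
contact_force: [0.5, 0.1, -1.1]
grip_width: 0.0587
```

Call:
{"op": "step_arm", "data": {
  "increments": [
    {"x":0,"y":0,"z":0,"wx":0,"wy":0,"wz":0,"claw":0.9},
    {"x":20,"y":0,"z":0,"wx":0,"wy":0,"wz":0,"claw":0.9},
    {"x":36,"y":0,"z":0,"wx":0,"wy":0,"wz":0,"claw":0.9},
    {"x":36,"y":0,"z":0,"wx":0,"wy":0,"wz":0,"claw":0.9},
    {"x":36,"y":0,"z":0,"wx":0,"wy":0,"wz":0,"claw":0.9}
  ]
}}

```text
clock: 37.62
position: [0.4898, -0.0345, 0.1737]
ee_rot: [-0.757, 1.568, 2.761]
contact_force: [0.5, -0.2, -1.5]
grip_width: 0.0587
```

```bash
cat > held.py <<'E'
from edge import *
def held():
    """held cassette: far edge line and side edges -> yaw and far edge in column coords"""
    w=cam('wrist');P=cloud(w)*1000;p,M,o=state();th=np.radians(10.5);A=np.array([[np.cos(th),-np.sin(th)],[np.sin(th),np.cos(th)]])
    L=(P[...,:2]-np.array([490,-33.8]))@A
    k=(abs(L[...,1])<50)&(L[...,0]>10)&(L[...,0]<60)&(P[...,2]>p[2]-18)&(P[...,2]<p[2]-7);q=L[k]
    print('TCP',p.round(1),'w',round(o['grip_width'],4),'top',np.median(P[...,2][k]).round(1),'jaw',jawyaw(M).round(1))
    fe=[np.percentile(q[abs(q[:,1]-y)<2.5][:,0],98) for y in(-20,-10,0,10,20)];s=np.polyfit([-20,-10,0,10,20],fe,1)
    sd=np.array([[np.percentile(q[abs(q[:,0]-x)<2][:,1],a) for a in(2,98)] for x in(22,28,34)]);
    print(' far edge x at y=0: %.1f, yaw err from it %.1f'%(s[1],-np.degrees(np.arctan(s[0]))),' sides',sd.round(1).tolist(),'mid',sd.mean().round(1))
if __name__=='__main__': held()
E
python3 held.py
```

```text
TCP [490.6 -34.4 174.6] w 0.0586 top 160.7 jaw -68.4
 far edge x at y=0: 43.3, yaw err from it 0.2  sides [[-28.0, 25.2], [-27.8, 25.2], [-27.8, 25.3]] mid -1.3
```

Call:
{"op": "step_arm", "data": {
  "increments": [
    {"x":0,"y":0.5,"z":-2,"wx":0,"wy":0,"wz":0,"claw":0.9},
    {"x":8,"y":0.5,"z":-2,"wx":0,"wy":0,"wz":0,"claw":0.9},
    {"x":16,"y":0.5,"z":-2,"wx":0,"wy":0,"wz":0,"claw":0.9},
    {"x":23,"y":0.5,"z":-2,"wx":0,"wy":0,"wz":0,"claw":0.9},
    {"x":25,"y":0.5,"z":-2,"wx":0,"wy":0,"wz":0,"claw":0.9}
  ]
}}

```text
clock: 38.08
position: [0.4923, -0.0345, 0.1485]
ee_rot: [-0.992, 1.569, 2.525]
contact_force: [0.7, 0.5, -1.4]
grip_width: 0.0589
```

Call:
{"op": "step_arm", "data": {
  "increments": [
    {"x":1,"y":0,"z":0,"wx":0,"wy":0,"wz":0,"claw":0.9},
    {"x":2,"y":0,"z":0,"wx":0,"wy":0,"wz":0,"claw":0.9},
    {"x":3,"y":0,"z":0,"wx":0,"wy":0,"wz":0,"claw":0.9},
    {"x":4,"y":0,"z":0,"wx":0,"wy":0,"wz":0,"claw":0.9},
    {"x":4,"y":0,"z":0,"wx":0,"wy":0,"wz":0,"claw":0.9}
  ]
}}

```text
clock: 38.5
position: [0.4928, -0.0346, 0.1459]
ee_rot: [-2.387, 1.57, 1.13]
contact_force: [-2.9, -1.1, 1.1]
grip_width: 0.0587
```

```bash
python3 tilt.py
```

```text
TCP [492.8 -34.6 145.9] F [-2.9 -1.1  1.1] w 0.0587
wrist 9847 slope deg [2.5 0.9] z at centre 133.0 x -40.0 42.0
scene 149 slope deg [2.3 0.8] z at centre 132.5 x -20.0 42.0
```

Call:
{"op": "step_arm", "data": {
  "increments": [
    {"x":0,"y":0,"z":0,"wx":0,"wy":0,"wz":0,"claw":-0.9},
    {"x":0,"y":0,"z":0,"wx":0,"wy":0,"wz":0,"claw":-0.9},
    {"x":0,"y":0,"z":0,"wx":0,"wy":0,"wz":0,"claw":-0.9},
    {"x":0,"y":0,"z":0,"wx":0,"wy":0,"wz":0,"claw":-0.9},
    {"x":0,"y":0,"z":0,"wx":0,"wy":0,"wz":0,"claw":-0.9}
  ]
}}

```text
clock: 39.02
position: [0.4934, -0.0344, 0.146]
ee_rot: [-2.943, 1.569, 0.574]
contact_force: [1.3, -0.1, 1.0]
grip_width: 0.0854
```

Call:
{"op": "step_arm", "data": {
  "increments": [
    {"x":-10,"y":0,"z":0,"wx":0,"wy":0,"wz":0,"claw":-0.9},
    {"x":-25,"y":0,"z":0,"wx":0,"wy":0,"wz":0,"claw":-0.9},
    {"x":-45,"y":0,"z":0,"wx":0,"wy":0,"wz":0,"claw":1},
    {"x":-45,"y":0,"z":0,"wx":5,"wy":0,"wz":0,"claw":1},
    {"x":-45,"y":0,"z":0,"wx":11,"wy":0,"wz":0,"claw":1}
  ]
}}

```text
clock: 39.43
position: [0.494, -0.0344, 0.1929]
ee_rot: [-3.091, 1.567, 0.231]
contact_force: [-0.4, -0.6, -1.0]
grip_width: 0.0718
```

Call:
{"op": "step_arm", "data": {
  "increments": [
    {"x":0,"y":0,"z":0,"wx":0,"wy":0,"wz":0,"claw":1},
    {"x":0,"y":0,"z":0,"wx":0,"wy":0,"wz":0,"claw":1},
    {"x":0,"y":0,"z":0,"wx":0,"wy":0,"wz":0,"claw":1},
    {"x":0,"y":0,"z":0,"wx":0,"wy":0,"wz":0,"claw":1},
    {"x":0,"y":0,"z":0,"wx":0,"wy":0,"wz":0,"claw":1}
  ]
}}

```text
clock: 39.85
position: [0.4929, -0.0345, 0.1908]
ee_rot: [-2.146, 1.57, 1.181]
contact_force: [-0.3, -0.7, -0.1]
grip_width: 0.0386
```

Call:
{"op": "step_arm", "data": {
  "increments": [
    {"x":0,"y":0,"z":0,"wx":0,"wy":0,"wz":0,"claw":1},
    {"x":0,"y":0,"z":0,"wx":0,"wy":0,"wz":0,"claw":1},
    {"x":0,"y":0,"z":0,"wx":0,"wy":0,"wz":0,"claw":1},
    {"x":0,"y":0,"z":0,"wx":0,"wy":0,"wz":0,"claw":1},
    {"x":0,"y":0,"z":0,"wx":0,"wy":0,"wz":0,"claw":1}
  ]
}}

```text
clock: 40.27
position: [0.493, -0.0345, 0.1909]
ee_rot: [-2.411, 1.57, 0.915]
contact_force: [1.1, 0.4, -0.1]
grip_width: 0.0049
```

```bash
python3 - <<'E'
from tilt import *
tilt(lo=100)
plan([(490,-34.5,190,-79.5,1)])
E
```

```text
TCP [493.  -34.5 190.9] F [ 1.1  0.4 -0.1] w 0.0049
wrist 4929 slope deg [2.9 0.3] z at centre 132.3 x -22.0 42.0
scene 198 slope deg [ 3.  -0.2] z at centre 132.2 x -41.0 42.0
now [493.  -34.5 190.9] jaw -79.5 q [ 0.28  0.32 -0.4   1.94  0.16  0.91 -1.58] w 0.001 F [-0.2 -0.2  0.6]
[{"x":1.0,"y":-0.5,"z":3.0,"wx":0.0,"wy":0.0,"wz":0.0,"claw":1}]
```

Call:
{"op": "step_arm", "data": {
  "increments": [
    {"x":15,"y":0,"z":5,"wx":0,"wy":0,"wz":0,"claw":1},
    {"x":28,"y":0,"z":5,"wx":0,"wy":0,"wz":0,"claw":1},
    {"x":33,"y":0,"z":5,"wx":0,"wy":0,"wz":0,"claw":1},
    {"x":35,"y":0,"z":5,"wx":0,"wy":0,"wz":0,"claw":1},
    {"x":37,"y":0,"z":5,"wx":0,"wy":0,"wz":0,"claw":1}
  ]
}}

```text
clock: 40.78
position: [0.488, -0.0353, 0.1541]
ee_rot: [-1.738, 1.57, 1.587]
contact_force: [-3.5, 0.2, 5.7]
grip_width: 0.0004
```

Call:
{"op": "step_arm", "data": {
  "increments": [
    {"x":1,"y":0,"z":0,"wx":0,"wy":0,"wz":0,"claw":1},
    {"x":2,"y":0,"z":0,"wx":0,"wy":0,"wz":0,"claw":1},
    {"x":3,"y":0,"z":0,"wx":0,"wy":0,"wz":0,"claw":1},
    {"x":3,"y":0,"z":0,"wx":0,"wy":0,"wz":0,"claw":1}
  ]
}}

```text
clock: 41.12
position: [0.4883, -0.0354, 0.1515]
ee_rot: [-2.858, 1.57, 0.467]
contact_force: [-2.3, 0.5, 4.4]
grip_width: 0.0004
```

```bash
python3 tilt.py
```

```text
TCP [488.3 -35.4 151.5] F [-2.3  0.5  4.4] w 0.0004
wrist 5571 slope deg [1.6 0.1] z at centre 126.0 x 7.0 42.0
scene 117 slope deg [1.4 0.9] z at centre 125.7 x -33.0 42.0
```

Call:
{"op": "step_arm", "data": {
  "increments": [
    {"x":1,"y":0,"z":0,"wx":0,"wy":0,"wz":0,"claw":1},
    {"x":2,"y":0,"z":0,"wx":0,"wy":0,"wz":0,"claw":1},
    {"x":2,"y":0,"z":0,"wx":0,"wy":0,"wz":0,"claw":1},
    {"x":2,"y":0,"z":0,"wx":0,"wy":0,"wz":0,"claw":1}
  ]
}}

```text
clock: 41.55
position: [0.4885, -0.0353, 0.15]
ee_rot: [-3.108, 1.569, 0.217]
contact_force: [-4.8, 0.5, 14.6]
grip_width: 0.0001
```

```bash
python3 tilt.py
```

```text
TCP [488.5 -35.3 150. ] F [-4.8  0.5 14.6] w 0.0001
wrist 5546 slope deg [-0.1  0.2] z at centre 124.9 x -41.0 42.0
scene 119 slope deg [-0.4 -0.2] z at centre 124.1 x -32.0 42.0
```

Call:
{"op": "step_arm", "data": {
  "increments": [
    {"x":0,"y":0,"z":-1,"wx":0,"wy":0,"wz":0,"claw":1},
    {"x":0,"y":0,"z":-2,"wx":0,"wy":0,"wz":0,"claw":1},
    {"x":0,"y":0,"z":-3,"wx":0,"wy":0,"wz":0,"claw":1},
    {"x":0.5,"y":0,"z":-4,"wx":0,"wy":0,"wz":0,"claw":1},
    {"x":0.5,"y":0,"z":-4,"wx":0,"wy":0,"wz":0,"claw":1}
  ]
}}

```text
clock: 42.07
position: [0.4889, -0.0352, 0.1496]
ee_rot: [0.087, 1.566, -2.871]
contact_force: [-21.0, -2.2, 36.1]
grip_width: 0.0004
```

```bash
python3 tilt.py
```

```text
TCP [488.9 -35.2 149.6] F [-21.   -2.2  36.1] w 0.0004
wrist 5495 slope deg [0.3 0.2] z at centre 124.6 x -41.0 42.0
scene 146 slope deg [0.8 0.7] z at centre 124.1 x -30.0 42.0
```

Call:
{"op": "step_arm", "data": {
  "increments": [
    {"x":-6,"y":0,"z":2,"wx":0,"wy":0,"wz":0,"claw":1},
    {"x":-8,"y":0,"z":12,"wx":0,"wy":0,"wz":0,"claw":1},
    {"x":-8,"y":0,"z":28,"wx":0,"wy":0,"wz":0,"claw":1},
    {"x":-5,"y":0,"z":28,"wx":0,"wy":0,"wz":0,"claw":1},
    {"x":-3,"y":0,"z":28,"wx":0,"wy":0,"wz":0,"claw":1}
  ]
}}

```text
clock: 42.58
position: [0.4642, -0.0401, 0.1512]
ee_rot: [-2.942, 1.569, 0.383]
contact_force: [-0.0, 0.3, 1.2]
grip_width: 0.0003
```

Call:
{"op": "step_arm", "data": {
  "increments": [
    {"x":1,"y":0,"z":0,"wx":0,"wy":0,"wz":0,"claw":1},
    {"x":2,"y":0,"z":0,"wx":0,"wy":0,"wz":0,"claw":1},
    {"x":3,"y":0,"z":0,"wx":0,"wy":0,"wz":0,"claw":1},
    {"x":3,"y":0,"z":0,"wx":0,"wy":0,"wz":0,"claw":1}
  ]
}}

```text
clock: 42.92
position: [0.4649, -0.0398, 0.1496]
ee_rot: [2.857, 1.57, -0.101]
contact_force: [-9.3, -1.8, 26.4]
grip_width: 0.0006
```

```bash
python3 tilt.py
```

```text
TCP [464.9 -39.8 149.6] F [-9.3 -1.8 26.4] w 0.0006
wrist 10041 slope deg [0.5 0.1] z at centre 124.7 x -17.0 42.0
scene 167 slope deg [0.6 0.1] z at centre 124.2 x -41.0 42.0
```

Call:
{"op": "step_arm", "data": {
  "increments": [
    {"x":-8,"y":-1,"z":0,"wx":0,"wy":0,"wz":0,"claw":1},
    {"x":-8,"y":-1,"z":-25,"wx":0,"wy":0,"wz":0,"claw":1},
    {"x":-8,"y":-1,"z":-45,"wx":0,"wy":0,"wz":0,"claw":1},
    {"x":-8,"y":-1,"z":-45,"wx":0,"wy":0,"wz":0,"claw":1},
    {"x":-3.5,"y":-1,"z":-45,"wx":0,"wy":0,"wz":0,"claw":1}
  ]
}}

```text
clock: 43.43
position: [0.5103, -0.0299, 0.1521]
ee_rot: [-2.778, 1.568, 0.548]
contact_force: [0.7, -0.3, 0.2]
grip_width: 0.0003
```

Call:
{"op": "step_arm", "data": {
  "increments": [
    {"x":1,"y":0,"z":0,"wx":0,"wy":0,"wz":0,"claw":1},
    {"x":2,"y":0,"z":1,"wx":0,"wy":0,"wz":0,"claw":1},
    {"x":2,"y":0,"z":3,"wx":0,"wy":0,"wz":0,"claw":1},
    {"x":2,"y":0,"z":4,"wx":0,"wy":0,"wz":0,"claw":1}
  ]
}}

```text
clock: 43.77
position: [0.5051, -0.0311, 0.1503]
ee_rot: [-2.942, 1.568, 0.383]
contact_force: [2.0, 1.0, 3.0]
grip_width: 0.0002
```

```bash
python3 tilt.py
```

```text
TCP [505.1 -31.1 150.3] F [2. 1. 3.] w 0.0002
wrist 2714 slope deg [-0.   0.1] z at centre 125.0 x -29.0 42.0
scene 83 slope deg [-0.1 -0.2] z at centre 124.2 x -32.0 42.0
```

Call:
{"op": "step_arm", "data": {
  "increments": [
    {"x":1,"y":0,"z":0,"wx":0,"wy":0,"wz":0,"claw":1},
    {"x":1.5,"y":0,"z":1,"wx":0,"wy":0,"wz":0,"claw":1},
    {"x":2,"y":0,"z":2,"wx":0,"wy":0,"wz":0,"claw":1},
    {"x":3,"y":0,"z":2,"wx":0,"wy":0,"wz":0,"claw":1},
    {"x":3,"y":0,"z":2,"wx":0,"wy":0,"wz":0,"claw":1}
  ]
}}

```text
clock: 44.28
position: [0.5036, -0.0315, 0.148]
ee_rot: [-3.134, 1.567, 0.191]
contact_force: [1.8, -0.7, 3.8]
grip_width: 0.0003
```

```bash
python3 tilt.py
```

```text
TCP [503.6 -31.5 148. ] F [ 1.8 -0.7  3.8] w 0.0003
wrist 2996 slope deg [-2.5  0.1] z at centre 123.2 x -30.0 42.0
scene 99 slope deg [-2.1 -1.6] z at centre 122.2 x -34.0 42.0
```

Call:
{"op": "step_arm", "data": {
  "increments": [
    {"x":1,"y":0,"z":0,"wx":0,"wy":0,"wz":0,"claw":1},
    {"x":2,"y":0,"z":0,"wx":0,"wy":0,"wz":0,"claw":1},
    {"x":3,"y":0,"z":0,"wx":0,"wy":0,"wz":0,"claw":1},
    {"x":3,"y":0,"z":0,"wx":0,"wy":0,"wz":0,"claw":1}
  ]
}}

```text
clock: 44.72
position: [0.5041, -0.0315, 0.1449]
ee_rot: [-3.089, 1.567, 0.236]
contact_force: [3.9, 0.1, 10.2]
grip_width: 0.0001
```

Call:
{"op": "step_arm", "data": {
  "increments": [
    {"x":-6,"y":0,"z":0,"wx":0,"wy":0,"wz":0,"claw":1},
    {"x":-10,"y":0,"z":20,"wx":0,"wy":0,"wz":0,"claw":1},
    {"x":-10,"y":0,"z":40,"wx":0,"wy":0,"wz":0,"claw":1},
    {"x":-10,"y":0,"z":40,"wx":0,"wy":0,"wz":0,"claw":1},
    {"x":-6,"y":0,"z":40,"wx":0,"wy":0,"wz":0,"claw":1}
  ]
}}

```text
clock: 45.13
position: [0.4621, -0.0395, 0.1499]
ee_rot: [-0.35, 1.571, 2.974]
contact_force: [0.3, -0.3, 1.5]
grip_width: 0.0004
```

```bash
python3 tilt.py
```

```text
TCP [462.1 -39.5 149.9] F [ 0.3 -0.3  1.5] w 0.0004
wrist 10306 slope deg [-2.4  0. ] z at centre 123.1 x -20.0 42.0
scene 176 slope deg [-2.1 -0.5] z at centre 122.6 x -41.0 41.0
```

Far end passed. Now press the near end and drag to +x'.

Call:
{"op": "step_arm", "data": {
  "increments": [
    {"x":1.5,"y":0,"z":0,"wx":0,"wy":0,"wz":0,"claw":1},
    {"x":2.5,"y":0,"z":0,"wx":0,"wy":0,"wz":0,"claw":1},
    {"x":2.5,"y":0,"z":-2,"wx":0,"wy":0,"wz":0,"claw":1},
    {"x":2.5,"y":0,"z":-4,"wx":0,"wy":0,"wz":0,"claw":1},
    {"x":3,"y":0,"z":-5,"wx":0,"wy":0,"wz":0,"claw":1}
  ]
}}

```text
clock: 45.65
position: [0.4688, -0.0378, 0.1466]
ee_rot: [-2.139, 1.57, 1.187]
contact_force: [-1.7, -0.6, 2.7]
grip_width: 0.0003
```

```bash
python3 tilt.py
```

```text
TCP [468.8 -37.8 146.6] F [-1.7 -0.6  2.7] w 0.0003
wrist 9140 slope deg [-0.1 -0. ] z at centre 121.3 x -13.0 42.0
scene 161 slope deg [-0.6  0.2] z at centre 120.9 x -41.0 41.0
```

Call:
{"op": "step_arm", "data": {
  "increments": [
    {"x":-5,"y":0,"z":0,"wx":0,"wy":0,"wz":0,"claw":1},
    {"x":-5,"y":0,"z":-13,"wx":0,"wy":0,"wz":0,"claw":1},
    {"x":-5,"y":0,"z":-13,"wx":0,"wy":0,"wz":0,"claw":1},
    {"x":0,"y":0,"z":-13,"wx":0,"wy":0,"wz":0,"claw":1},
    {"x":1,"y":0,"z":-13,"wx":0,"wy":0,"wz":0,"claw":1}
  ]
}}

```text
clock: 46.17
position: [0.4811, -0.0356, 0.1456]
ee_rot: [-2.702, 1.569, 0.624]
contact_force: [1.2, 0.3, 5.3]
grip_width: 0.0002
```

Call:
{"op": "step_arm", "data": {
  "increments": [
    {"x":1,"y":0,"z":0,"wx":0,"wy":0,"wz":0,"claw":1},
    {"x":2,"y":0,"z":0,"wx":0,"wy":0,"wz":0,"claw":1},
    {"x":3,"y":0,"z":0,"wx":0,"wy":0,"wz":0,"claw":1},
    {"x":4,"y":0,"z":0,"wx":0,"wy":0,"wz":0,"claw":1},
    {"x":4,"y":0,"z":0,"wx":0,"wy":0,"wz":0,"claw":1}
  ]
}}

```text
clock: 46.58
position: [0.4811, -0.0356, 0.1421]
ee_rot: [-2.817, 1.569, 0.509]
contact_force: [1.0, 0.9, 4.4]
grip_width: 0.0004
```

```bash
python3 tilt.py
```

```text
TCP [481.1 -35.6 142.1] F [1.  0.9 4.4] w 0.0004
wrist 6809 slope deg [0.1 0.1] z at centre 116.8 x -0.0 42.0
scene 141 slope deg [1.1 1.9] z at centre 116.1 x -40.0 42.0
```

Call:
{"op": "step_arm", "data": {
  "increments": [
    {"x":2,"y":0,"z":0,"wx":0,"wy":0,"wz":0,"claw":1},
    {"x":4,"y":0,"z":0,"wx":0,"wy":0,"wz":0,"claw":1},
    {"x":6,"y":0,"z":0,"wx":0,"wy":0,"wz":0,"claw":1},
    {"x":8,"y":0,"z":0,"wx":0,"wy":0,"wz":0,"claw":1},
    {"x":8,"y":0,"z":0,"wx":0,"wy":0,"wz":0,"claw":1}
  ]
}}

```text
clock: 47.1
position: [0.4811, -0.0356, 0.1339]
ee_rot: [-2.691, 1.569, 0.634]
contact_force: [0.1, 0.7, 5.1]
grip_width: 0.0005
```

Call:
{"op": "step_arm", "data": {
  "increments": [
    {"x":2,"y":0,"z":0,"wx":0,"wy":0,"wz":0,"claw":1},
    {"x":4,"y":0,"z":0,"wx":0,"wy":0,"wz":0,"claw":1},
    {"x":6,"y":0,"z":0,"wx":0,"wy":0,"wz":0,"claw":1},
    {"x":9,"y":0,"z":0,"wx":0,"wy":0,"wz":0,"claw":1},
    {"x":9,"y":0,"z":0,"wx":0,"wy":0,"wz":0,"claw":1}
  ]
}}

```text
clock: 47.52
position: [0.4812, -0.0356, 0.1249]
ee_rot: [-2.761, 1.569, 0.564]
contact_force: [0.5, 0.2, 8.0]
grip_width: 0.0005
```

```bash
python3 tilt.py
```

```text
TCP [481.2 -35.6 124.9] F [0.5 0.2 8. ] w 0.0005
wrist 6382 slope deg [ 0.1 -0. ] z at centre 99.7 x -0.0 42.0
scene 88 slope deg [1.9 0.8] z at centre 99.3 x -39.0 31.0
```

Call:
{"op": "step_arm", "data": {
  "increments": [
    {"x":-3,"y":0,"z":0,"wx":0,"wy":0,"wz":0,"claw":1},
    {"x":-6,"y":0,"z":0,"wx":0,"wy":0,"wz":0,"claw":1},
    {"x":-10,"y":0,"z":0,"wx":0,"wy":0,"wz":0,"claw":1},
    {"x":-25,"y":0,"z":0,"wx":0,"wy":0,"wz":0,"claw":1},
    {"x":-50,"y":0,"z":0,"wx":0,"wy":0,"wz":0,"claw":1}
  ]
}}

```text
clock: 48.03
position: [0.4787, -0.0359, 0.1733]
ee_rot: [-0.368, 1.566, 2.957]
contact_force: [-0.1, 1.1, -0.6]
grip_width: 0.0008
```

Call:
{"op": "step_arm", "data": {
  "increments": [
    {"x":-30,"y":0,"z":0,"wx":0,"wy":0,"wz":0,"claw":0},
    {"x":-60,"y":0,"z":0,"wx":0,"wy":0,"wz":0,"claw":0},
    {"x":-90,"y":0,"z":0,"wx":0,"wy":0,"wz":0,"claw":0},
    {"x":-120,"y":0,"z":0,"wx":0,"wy":0,"wz":0,"claw":0},
    {"x":-120,"y":0,"z":0,"wx":0,"wy":0,"wz":0,"claw":0}
  ]
}}

```text
clock: 48.45
position: [0.4828, -0.0356, 0.3001]
ee_rot: [2.991, 1.563, 0.033]
contact_force: [0.6, 0.3, -0.1]
grip_width: 0.0293
```

```bash
python3 - <<'E'
from tilt import *
from det import *
w,P,L=tilt(('scene','wrist'));save(w,'w12.png');T=cam('top');save(T,'t2.png')
a=cv2.imread('pics/w12.png');a=a[60:330,120:520];b=cv2.imread('pics/t2.png')
o=np.zeros((560,800,3),np.uint8);o[:270,:400]=a;b=b[:330,:];o[:236,400:800]=cv2.resize(b,(400,236));cv2.imwrite('pics/c8.png',o[:280])
# open guard grip
for n,c in(('wrist',w),('top',T)):
    Q=cloud(c)*1000;k=(Q[...,0]>640)&(Q[...,0]<730)&(Q[...,1]>-180)&(Q[...,1]<-90)&(Q[...,2]>190)&(Q[...,2]<206);q=Q[k]
    print(n,len(q),cv2.minAreaRect(q[:,:2].astype(np.float32)) if len(q)>4 else'')
plan([(683,-133.5,295,-10,0)],step=36)
E
```

```text
TCP [482.8 -35.6 300.1] F [ 0.6  0.3 -0.1] w 0.0293
scene 158 slope deg [-0.1  0.1] z at centre 104.7 x -40.0 35.0
wrist 3215 slope deg [0. 0.] z at centre 105.0 x -42.0 42.0
wrist 30 ((670.5626831054688, -143.05633544921875), (1.47710382938385, 6.540747165679932), 0.37969836592674255)
top 0 
now [480.3 -36.  294.4] jaw -79.5 q [ 0.32  0.2  -0.42  1.82  0.09  1.14 -1.51] w 0.041 F [-0.6 -0.2  0.4]
[{"x":0.0,"y":11.0,"z":-15.0,"wx":-5.75,"wy":0.0,"wz":0.0,"claw":0},{"x":0.0,"y":22.0,"z":-30.0,"wx":-11.5,"wy":0.0,"wz":0.0,"claw":0},{"x":0.0,"y":33.0,"z":-45.5,"wx":-17.25,"wy":0.0,"wz":0.0,"claw":0},{"x":0.0,"y":44.5,"z":-60.5,"wx":-23.25,"wy":0.0,"wz":0.0,"claw":0},{"x":-0.5,"y":55.5,"z":-75.5,"wx":-29.0,"wy":0.0,"wz":0.0,"claw":0}]
[{"x":0.0,"y":17.0,"z":-8.0,"wx":-5.75,"wy":0.0,"wz":0.0,"claw":0},{"x":0.0,"y":34.0,"z":-15.5,"wx":-11.5,"wy":0.0,"wz":0.0,"claw":0},{"x":0.0,"y":51.0,"z":-23.5,"wx":-17.25,"wy":0.0,"wz":0.0,"claw":0},{"x":0.0,"y":68.0,"z":-31.5,"wx":-23.25,"wy":0.0,"wz":0.0,"claw":0},{"x":-0.5,"y":85.0,"z":-39.5,"wx":-29.0,"wy":0.0,"wz":0.0,"claw":0}]
[{"x":0.0,"y":18.5,"z":1.5,"wx":-5.75,"wy":0.0,"wz":0.0,"claw":0},{"x":0.0,"y":37.5,"z":2.5,"wx":-11.5,"wy":0.0,"wz":0.0,"claw":0}]
```

View pics/c8.png

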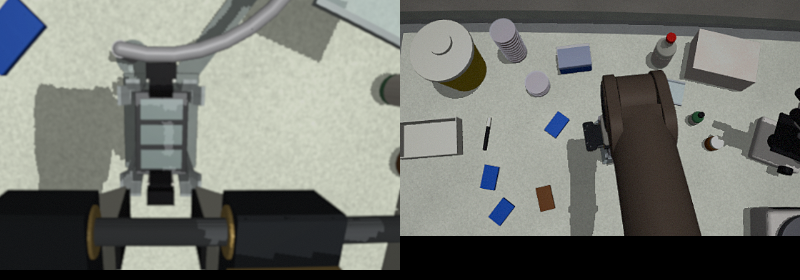

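Call:
{"op": "step_arm", "data": {
  "increments": [
    {"x":0,"y":11,"z":-15,"wx":-5.75,"wy":0,"wz":0,"claw":-0.2},
    {"x":0,"y":22,"z":-30,"wx":-11.5,"wy":0,"wz":0,"claw":-0.2},
    {"x":0,"y":33,"z":-45.5,"wx":-17.25,"wy":0,"wz":0,"claw":-0.2},
    {"x":0,"y":44.5,"z":-60.5,"wx":-23.25,"wy":0,"wz":0,"claw":-0.2},
    {"x":0,"y":55.5,"z":-75.5,"wx":-29,"wy":0,"wz":0,"claw":-0.2}
  ]
}}

```text
clock: 49.02
position: [0.565, -0.0771, 0.2929]
ee_rot: [-1.054, 1.568, 2.783]
contact_force: [0.5, 0.8, -0.9]
grip_width: 0.055
```

Call:
{"op": "step_arm", "data": {
  "increments": [
    {"x":0,"y":17,"z":-8,"wx":-5.75,"wy":0,"wz":0,"claw":-0.2},
    {"x":0,"y":34,"z":-15.5,"wx":-11.5,"wy":0,"wz":0,"claw":-0.2},
    {"x":0,"y":51,"z":-23.5,"wx":-17.25,"wy":0,"wz":0,"claw":-0.2},
    {"x":0,"y":68,"z":-31.5,"wx":-23.25,"wy":0,"wz":0,"claw":-0.2},
    {"x":0,"y":85,"z":-39.5,"wx":-29,"wy":0,"wz":0,"claw":-0.2}
  ]
}}

```text
clock: 49.43
position: [0.6497, -0.1175, 0.2926]
ee_rot: [-1.598, 1.568, 2.745]
contact_force: [1.3, 1.1, -0.5]
grip_width: 0.0555
```

Call:
{"op": "step_arm", "data": {
  "increments": [
    {"x":0,"y":18.5,"z":1.5,"wx":-5.75,"wy":0,"wz":0,"claw":-0.2},
    {"x":0,"y":37.5,"z":2.5,"wx":-11.5,"wy":0,"wz":0,"claw":-0.2},
    {"x":0,"y":37.5,"z":2.5,"wx":-11.5,"wy":0,"wz":0,"claw":-0.2},
    {"x":0,"y":37.5,"z":2.5,"wx":-11.5,"wy":0,"wz":0,"claw":-0.2}
  ]
}}

```text
clock: 49.77
position: [0.6834, -0.1333, 0.2921]
ee_rot: [-1.933, 1.567, 2.604]
contact_force: [-0.8, 0.2, 0.3]
grip_width: 0.0552
```

```bash
python3 - <<'E'
from plan import *
for n in('wrist','scene'):
    Q=cloud(cam(n))*1000;k=(Q[...,0]>640)&(Q[...,0]<730)&(Q[...,1]>-180)&(Q[...,1]<-90)&(Q[...,2]>192)&(Q[...,2]<206);q=Q[k]
    print(n,len(q),cv2.minAreaRect(q[:,:2].astype(np.float32)) if len(q)>4 else'')
plan([(682.5,-133.3,215,-10,-.2)],step=30)
E
```

```text
wrist 693 ((680.23388671875, -133.4375762939453), (30.043331146240234, 13.740036964416504), 79.56271362304688)
scene 46 ((679.3013305664062, -132.83843994140625), (30.25739860534668, 13.955375671386719), 77.37535858154297)
now [ 683.  -132.4  293.6] jaw -10.0 q [ 0.43  0.59 -0.56  1.28  0.31  1.36 -0.29] w 0.0549 F [ 0.5  1.  -0.1]
[{"x":26.0,"y":0.0,"z":0.5,"wx":0.0,"wy":0.0,"wz":0.0,"claw":-0.2},{"x":52.5,"y":0.0,"z":0.5,"wx":0.0,"wy":0.0,"wz":0.0,"claw":-0.2},{"x":78.5,"y":0.0,"z":1.0,"wx":0.0,"wy":0.0,"wz":0.0,"claw":-0.2}]
```

Call:
{"op": "step_arm", "data": {
  "increments": [
    {"x":26,"y":-2.5,"z":1,"wx":0,"wy":0,"wz":0,"claw":-0.2},
    {"x":52,"y":-2.5,"z":1,"wx":0,"wy":0,"wz":0,"claw":-0.2},
    {"x":78,"y":-2.5,"z":1,"wx":0,"wy":0,"wz":0,"claw":-0.2},
    {"x":102,"y":-2.5,"z":1,"wx":0,"wy":0,"wz":0,"claw":-0.2},
    {"x":102,"y":-2.5,"z":1,"wx":0,"wy":0,"wz":0,"claw":0}
  ]
}}

```text
clock: 50.28
position: [0.6777, -0.1332, 0.1878]
ee_rot: [-1.546, 1.563, 2.992]
contact_force: [-0.1, -1.5, -1.3]
grip_width: 0.0517
```

Call:
{"op": "step_arm", "data": {
  "increments": [
    {"x":0,"y":0,"z":0,"wx":0,"wy":0,"wz":0,"claw":1},
    {"x":0,"y":0,"z":0,"wx":0,"wy":0,"wz":0,"claw":1},
    {"x":0,"y":0,"z":0,"wx":0,"wy":0,"wz":0,"claw":1},
    {"x":0,"y":0,"z":0,"wx":0,"wy":0,"wz":0,"claw":1},
    {"x":0,"y":0,"z":0,"wx":0,"wy":0,"wz":0,"claw":1}
  ]
}}

```text
clock: 50.7
position: [0.6819, -0.1334, 0.1944]
ee_rot: [1.906, 1.568, 0.161]
contact_force: [0.1, 0.2, 0.2]
grip_width: 0.0195
```

Call:
{"op": "step_arm", "data": {
  "increments": [
    {"x":0,"y":0,"z":0,"wx":0,"wy":0,"wz":0,"claw":1},
    {"x":0,"y":0,"z":0,"wx":0,"wy":0,"wz":0,"claw":1},
    {"x":0,"y":0,"z":0,"wx":0,"wy":0,"wz":0,"claw":1}
  ]
}}

```text
clock: 50.95
position: [0.6795, -0.133, 0.1939]
ee_rot: [-1.719, 1.568, 2.819]
contact_force: [-11.0, 2.3, 9.8]
grip_width: 0.0139
```

```bash
python3 - <<'E'
from arc import *
arc(np.array([706.3,6.3,0]),[-5,-10,-15,-20,-25])
E
```

```text
now [ 679.5 -133.   193.9] jaw -10.0 w 0.0138945036177003 F [-11.    2.3   9.8] q7 -0.33
[{"x":0.0,"y":-12.5,"z":-0.5,"wx":5.0,"wy":0.0,"wz":0.0,"claw":1},{"x":0.0,"y":-24.5,"z":-2.5,"wx":10.0,"wy":0.0,"wz":0.0,"claw":1},{"x":0.0,"y":-36.5,"z":-5.5,"wx":15.0,"wy":0.0,"wz":0.0,"claw":1},{"x":0.0,"y":-48.5,"z":-9.5,"wx":20.0,"wy":0.0,"wz":0.0,"claw":1},{"x":0.0,"y":-59.5,"z":-14.0,"wx":25.0,"wy":0.0,"wz":0.0,"claw":1}]
```

Call:
{"op": "step_arm", "data": {
  "increments": [
    {"x":0,"y":-12.5,"z":-0.5,"wx":5,"wy":0,"wz":0,"claw":1},
    {"x":0,"y":-25,"z":-2,"wx":10,"wy":0,"wz":0,"claw":1},
    {"x":0,"y":-37,"z":-5,"wx":15,"wy":0,"wz":0,"claw":1},
    {"x":0,"y":-49,"z":-9,"wx":20,"wy":0,"wz":0,"claw":1},
    {"x":0,"y":-60.5,"z":-13.5,"wx":25,"wy":0,"wz":0,"claw":1}
  ]
}}

```text
clock: 51.37
position: [0.6246, -0.1093, 0.1939]
ee_rot: [2.526, 1.567, 0.34]
contact_force: [5.0, 2.6, -0.6]
grip_width: 0.014
```

```bash
python3 - <<'E'
from arc import *
p,M,o=state();d=p[:2]-[706.3,6.3];print('r',np.hypot(*d),'guard deg',np.degrees(np.arctan2(d[1],d[0]))%360-190.5,'by jaw',jawyaw(M)+79.5)
arc(np.array([706.3,6.3,0]),[-5,-10,-15,-20,-25])
E
```

```text
r 141.55753085013995 guard deg 44.23152498126484 by jaw 44.251458972160925
now [ 624.6 -109.3  193.9] jaw -35.2 w 0.014007460005059194 F [ 5.   2.6 -0.6] q7 -0.75
[{"x":0.0,"y":-12.5,"z":-0.5,"wx":5.0,"wy":0.0,"wz":0.0,"claw":1},{"x":0.0,"y":-24.5,"z":-2.0,"wx":10.0,"wy":0.0,"wz":0.0,"claw":1},{"x":0.0,"y":-36.5,"z":-5.0,"wx":15.0,"wy":0.0,"wz":0.0,"claw":1},{"x":0.0,"y":-48.5,"z":-8.5,"wx":20.0,"wy":0.0,"wz":0.0,"claw":1},{"x":0.0,"y":-60.0,"z":-13.5,"wx":25.0,"wy":0.0,"wz":0.0,"claw":1}]
```

Call:
{"op": "step_arm", "data": {
  "increments": [
    {"x":0,"y":-12.5,"z":-0.5,"wx":5,"wy":0,"wz":0,"claw":1},
    {"x":0,"y":-24.5,"z":-2,"wx":10,"wy":0,"wz":0,"claw":1},
    {"x":0,"y":-36.5,"z":-5,"wx":15,"wy":0,"wz":0,"claw":1},
    {"x":0,"y":-48.5,"z":-8.5,"wx":20,"wy":0,"wz":0,"claw":1},
    {"x":0,"y":-60,"z":-13.5,"wx":25,"wy":0,"wz":0,"claw":1}
  ]
}}

```text
clock: 51.78
position: [0.584, -0.0636, 0.1939]
ee_rot: [2.894, 1.566, 0.271]
contact_force: [8.3, 0.5, -4.9]
grip_width: 0.0138
```

```bash
python3 - <<'E'
from arc import *
p,M,o=state();d=p[:2]-[706.3,6.3];print('r',np.hypot(*d),'guard deg',np.degrees(np.arctan2(d[1],d[0]))%360-190.5,'by jaw',jawyaw(M)+79.5)
arc(np.array([706.3,6.3,0]),[-5,-10,-15,-18,-19.5])
E
```

```text
r 140.92890824644292 guard deg 19.258185624583433 by jaw 19.2462524177186
now [584.  -63.6 193.9] jaw -60.3 w 0.013831365644253782 F [ 8.3  0.5 -4.9] q7 -1.21
[{"x":0.0,"y":-12.5,"z":-0.5,"wx":5.0,"wy":0.0,"wz":0.0,"claw":1},{"x":0.0,"y":-24.5,"z":-2.0,"wx":10.0,"wy":0.0,"wz":0.0,"claw":1},{"x":0.0,"y":-36.5,"z":-5.0,"wx":15.0,"wy":0.0,"wz":0.0,"claw":1},{"x":0.0,"y":-43.5,"z":-7.0,"wx":18.0,"wy":0.0,"wz":0.0,"claw":1},{"x":0.0,"y":-47.0,"z":-8.0,"wx":19.5,"wy":0.0,"wz":0.0,"claw":1}]
```

Call:
{"op": "step_arm", "data": {
  "increments": [
    {"x":0,"y":-12.5,"z":-1.5,"wx":5,"wy":0,"wz":0,"claw":1},
    {"x":0,"y":-24.5,"z":-3,"wx":10,"wy":0,"wz":0,"claw":1},
    {"x":0,"y":-36.5,"z":-6,"wx":15,"wy":0,"wz":0,"claw":1},
    {"x":0,"y":-43.5,"z":-8,"wx":18,"wy":0,"wz":0,"claw":1},
    {"x":0,"y":-47,"z":-9,"wx":19.25,"wy":0,"wz":0,"claw":1}
  ]
}}

```text
clock: 52.2
position: [0.5685, -0.0202, 0.1939]
ee_rot: [2.622, 1.566, -0.335]
contact_force: [10.7, -14.8, -4.2]
grip_width: 0.0137
```

Call:
{"op": "step_arm", "data": {
  "increments": [
    {"x":0,"y":0,"z":0,"wx":0,"wy":0,"wz":0,"claw":1},
    {"x":0,"y":0,"z":0,"wx":0,"wy":0,"wz":0,"claw":1},
    {"x":0,"y":0,"z":0,"wx":0,"wy":0,"wz":0,"claw":1}
  ]
}}

```text
clock: 52.45
position: [0.5685, -0.0204, 0.1939]
ee_rot: [2.855, 1.566, -0.1]
contact_force: [5.1, -4.5, -1.6]
grip_width: 0.0142
```

```bash
python3 - <<'E'
from arc import *
p,M,o=state();d=p[:2]-[706.3,6.3];print(p,o['contact_force'],'r',np.hypot(*d),'guard deg',np.degrees(np.arctan2(d[1],d[0]))%360-190.5,'by jaw',jawyaw(M)+79.5)
E
```

```text
[568.54888881 -20.35643771 193.91741972] [ 5.06377699 -4.49898303 -1.64262944] r 140.30657256355792 guard deg 0.4520309057367058 by jaw 0.1836118746608406
```

Call:
{"op": "step_arm", "data": {
  "increments": [
    {"x":0,"y":-1,"z":-1,"wx":0,"wy":0,"wz":0,"claw":1},
    {"x":0,"y":-2.5,"z":-1,"wx":0,"wy":0,"wz":0,"claw":1},
    {"x":0,"y":-2.5,"z":-1,"wx":0,"wy":0,"wz":0,"claw":1},
    {"x":0,"y":-2.5,"z":-1,"wx":0,"wy":0,"wz":0,"claw":1}
  ]
}}

```text
clock: 52.78
position: [0.5686, -0.0203, 0.1939]
ee_rot: [2.181, 1.566, -0.776]
contact_force: [2.5, -10.9, 2.0]
grip_width: 0.0139
```

Call:
{"op": "step_arm", "data": {
  "increments": [
    {"x":0,"y":2,"z":0,"wx":0,"wy":0,"wz":0,"claw":1},
    {"x":0,"y":2,"z":0,"wx":0,"wy":0,"wz":0,"claw":-0.2},
    {"x":0,"y":2,"z":0,"wx":0,"wy":0,"wz":0,"claw":-0.2},
    {"x":0,"y":2,"z":0,"wx":0,"wy":0,"wz":0,"claw":-0.2},
    {"x":0,"y":2,"z":0,"wx":0,"wy":0,"wz":0,"claw":-0.2}
  ]
}}

```text
clock: 53.2
position: [0.5677, -0.0177, 0.193]
ee_rot: [-2.321, 1.569, 1.009]
contact_force: [-0.2, -0.1, 0.4]
grip_width: 0.0359
```

Call:
{"op": "step_arm", "data": {
  "increments": [
    {"x":0,"y":2,"z":0,"wx":0,"wy":0,"wz":0,"claw":-0.2},
    {"x":-20,"y":2,"z":0,"wx":0,"wy":0,"wz":0,"claw":-0.2},
    {"x":-50,"y":2,"z":0,"wx":0,"wy":0,"wz":0,"claw":-0.2},
    {"x":-80,"y":2,"z":0,"wx":0,"wy":0,"wz":0,"claw":-0.2},
    {"x":-110,"y":2,"z":0,"wx":0,"wy":0,"wz":0,"claw":-0.2}
  ]
}}

```text
clock: 53.62
position: [0.5677, -0.0203, 0.3041]
ee_rot: [-1.718, 1.57, 1.612]
contact_force: [1.3, -0.3, -0.2]
grip_width: 0.0549
```

```bash
python3 - <<'E'
from arc import *
import mag
for n in('wrist','scene'):
    c=cam(n);Q=cloud(c)*1000;k=(Q[...,0]>540)&(Q[...,0]<600)&(Q[...,1]>-60)&(Q[...,1]<20)&(Q[...,2]>192)&(Q[...,2]<206);q=Q[k]
    print(n,len(q),cv2.minAreaRect(q[:,:2].astype(np.float32)) if len(q)>4 else'')
    if len(q)>4:
        g=np.array(cv2.minAreaRect(q[:,:2].astype(np.float32))[0]);d=g-[706.3,6.3];print('guard deg',np.degrees(np.arctan2(d[1],d[0]))%360-190.5,'r',np.hypot(*d))
p,M,o=state();print(p,o['contact_force'],o['grip_width'])
E
```

```text
wrist 623 ((569.641357421875, -21.298274993896484), (29.699438095092773, 13.054255485534668), 10.662440299987793)
guard deg 0.9173466899558491 r 139.41753610623894
scene 49 ((568.408935546875, -19.513851165771484), (32.234947204589844, 16.247182846069336), 12.410584449768066)
guard deg 0.10330790002296908 r 140.28649460309592
[570.40530944 -19.91757512 308.13240244] [ 0.66117964 -0.04305187 -0.51401115] 0.05509974015228111
```

Call:
{"op": "step_arm", "data": {
  "increments": [
    {"x":-30,"y":0,"z":20,"wx":0,"wy":0,"wz":0,"claw":-0.2},
    {"x":-50,"y":20,"z":40,"wx":0,"wy":0,"wz":0,"claw":-0.2},
    {"x":-60,"y":50,"z":60,"wx":0,"wy":0,"wz":0,"claw":-0.2},
    {"x":-60,"y":80,"z":80,"wx":0,"wy":0,"wz":0,"claw":-0.2},
    {"x":-60,"y":110,"z":90,"wx":0,"wy":0,"wz":0,"claw":-0.2}
  ]
}}

```text
clock: 54.13
position: [0.4986, -0.1469, 0.3636]
ee_rot: [2.83, 1.569, -0.123]
contact_force: [1.2, -0.4, 0.7]
grip_width: 0.0553
```

Call:
{"op": "step_arm", "data": {
  "increments": [
    {"x":0,"y":35,"z":0,"wx":0,"wy":0,"wz":0,"claw":-0.2},
    {"x":0,"y":70,"z":0,"wx":0,"wy":0,"wz":0,"claw":-0.2},
    {"x":0,"y":100,"z":0,"wx":0,"wy":0,"wz":0,"claw":-0.2},
    {"x":0,"y":100,"z":0,"wx":0,"wy":0,"wz":0,"claw":-0.2}
  ]
}}

```text
clock: 54.47
position: [0.518, -0.2509, 0.3613]
ee_rot: [0.859, 1.569, -2.102]
contact_force: [-2.3, -0.5, -0.6]
grip_width: 0.0551
```

```bash
python3 - <<'E'
from tilt import *
c=cam('scene');save(c,'s9.png');t=cam('top');save(t,'t9.png')
a=cv2.imread('pics/s9.png')[60:420,40:480];b=cv2.imread('pics/t9.png')[90:330,230:400]
s=cv2.resize(a,None,fx=1.2,fy=1.2);b=cv2.resize(b,None,fx=1.55,fy=1.55,interpolation=cv2.INTER_CUBIC)
o=np.zeros((432,800,3),np.uint8);o[:,:528]=s[:432,:528];o[:b.shape[0],533:533+b.shape[1]]=b[:,:267];cv2.imwrite('pics/c9.png',o)
s0=dict(np.load('/tmp/s0.npz'))
Q=cloud(t)*1000;k=(Q[...,0]>540)&(Q[...,0]<600)&(Q[...,1]>-60)&(Q[...,1]<20)&(Q[...,2]>192)&(Q[...,2]<206);q=Q[k];print(len(q),cv2.minAreaRect(q[:,:2].astype(np.float32)) if len(q)>4 else'')
E
```

```text
83 ((568.2158813476562, -20.049335479736328), (30.70383644104004, 13.865270614624023), 10.581246376037598)
```

View pics/c9.png

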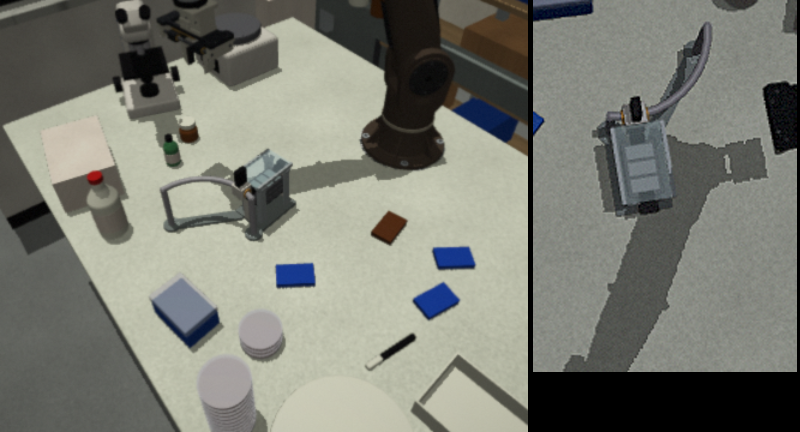

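The guard sits squarely over the column with the cassettes visible beneath it. No grey cassettes are left on the bench, and the bystanders and look-alikes are where they were.

```bash
python3 -c "
from workcell import bot
print(bot.finish_job())"
```

```text
the job is handed in; nothing more can be done
None
```

The magazine is loaded and the job is handed in. The guard was slid fully open, all three grey cassettes on the bench were pressed in until they latched, and the guard was slid back home.

**Latching:** After each press to about 99.5 mm, that cassette sprang back level to 105.0–105.1 mm, right under the catches.

**Guard:** I pushed it against its home stop, and it did not move under about 11 N. The top and scene views and the gripper pose put it 0.1–0.5° from home. The wrist view read 0.9°, which is within the roughly 2 mm calibration error. At the start it measured about 2.5° short of home.

**Bench:** The last picture shows no grey cassettes left. The bystanders and the blue and brown look-alikes look to be where they were, judged by eye.

**What went less smoothly:**
- **Catches jamming:** The cassettes stuck on the catches at first, each stopping with its underside about 108.5 mm up. I got them past by pressing with closed fingers, one end at a time for the last two.
- **Contact force:** The first cassette's press briefly read 41 N at the fingertips, and the third reached 36 N. I read the 40 N limit as applying to the arm and gripper body, but I can't confirm how the 41 N reading will be judged.
- **Third cassette:** It was gripped about 11° askew, so I turned the tool to line it up before lowering it in.

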